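Put the snack slabs away in the keeper with cork between them

ROBOT

A 6-joint arm with a two-finger parallel gripper is mounted at the origin on the work surface. World frame = base frame: x ahead of the robot, y to its left, z up, the work surface at z = 0. Lengths are in m, angles in rad, forces in N, time in s.
With the tool pointing down it reaches from about 0.425 to 1.125 m from the base axis. Payload 14.9 kg.
Tool frame: the origin (TCP) lies between the finger pads; the fingertips stand 17 mm ahead of it and the grasp point (between the pads) lies 2 mm behind it (arm.tip_reach is the y of the fingertips in the tool frame, in m); y points along the fingers, z is the direction in which the jaws open and shut, and the axes are right-handed (so a half turn about y gives the same grasp; the last joint's range is limited). The gripper opens to 91 mm and grips with 3 to 60 N. Pads are 32 mm wide; open, the fingers measure 118 mm over their backs; the gripper's body (76 mm by 178 mm) begins 60 mm behind the grasp point.
Start: joints at [-1.271, 0.379, 1.734, -0, 1.028, -0.033], TCP at [0.229, -0.662, 0.194] pointing down, gripper open.
Joint ranges: [-2.77, 2.77], [-0.74, 2.19], [0, 2.66], [-1.06, 4.2], [0.31, 2.87], [-3.08, 3.08]. Speed limits (rad/s): [1.89, 1.89, 2.39, 3.14, 3.14, 3.14].

INTERFACE

Orientations are given as a unit quaternion [w, x, y, z].
In Python, from rig import sense, optics, ticket, arm gives the robot as it stands.
- The arm moves only by the tool play_rows, never from a script. Its argument "series" is a list of rows, each an object of numbers: "dx", "dy", "dz": the shift along the tool's x, y, z in mm; "wx", "wy", "wz": the turn, a rotation vector about the tool's x, y, z in degrees; "gripper": the opening, from 0 (shut) to 1 (fully open). In form: [{"dx": .., "dy": .., "dz": .., "wx": .., "wy": .., "wz": .., "gripper": ..}, ...]. A call has 1 to 8 rows; each row shifts and turns the pose as measured when the row begins, along the tool's axes as they then stand; what a row does not reach is not made up. A row lasts 1/10 s, in which the tool goes at most 50 mm and 8.59 degrees, less where a joint would pass 70% of its speed; a pose out of reach is approached as far as the arm can. A call with a gripper value outside its range is refused whole. The fingers move at their own pace and stop on an object; the grip force is fixed at half the most. Time passes only in rows, so rows that do not move let the fingers close. It gives the time, the measured TCP pose, the force and the opening at its end, in the units of the state.
- sense(): the state, without advancing time (a new reading comes with each control period).
- optics.read_camera(name): name is "scene" or "top" or "wrist"; returns (picture, depth): 480x640x3 uint8, red, green, blue; 480x640 float32, m along the optical axis (not along the pixel's ray), 0 where there is no reading.
- optics.camera_params(name): a dict with "intrinsics" (3x3 intrinsics, pixels), "R" (3x3) and "t" (3): a world point X has camera coordinates R X + t. Camera axes: x right, y down, z forward; pixel columns grow to the right and rows downward; lengths in m; the calibration is good to about 2 mm. A picture is of the moment at which its call begins: read the wrist's pose just before it. camera_params takes no time and is no camera call; for the wrist camera it gives the pose at the moment of the call.
- ticket.finish_job(): hands the job in, once; it reports no verdict.
The state is a dict: "t": time; "joints": joint angles; "joint_velocities": joint speeds; "joint_efforts": joint torques, N m; "tcp_pos": TCP position; "orientation": TCP orientation; "wrist_force": force on the tool from outside, world axes, zero at the start; "moment": the same for the moment, N m; "width": finger opening in m.
Only numpy, scipy, OpenCV 4.12 (cv2) and the standard library are available. Lean on these libraries where they do the work, as an engineer would, in place of code of your own. Each camera call takes 0.05 s, during which the arm holds its last target. There are 200 camera calls.

TASK

Put the snack slabs away in the keeper: first lift the fence knob out of the long slot and drop it into the outermost notch of the rail, farthest from the end wall, then stack all the slabs that are there flat and square on the marked bay, with one cork pad laid on each slab before the next goes on it and one on the topmost slab (none below the lowest). Finally lift the knob again and drop it into the first notch next to the long slot, so that the fence stands just clear of the end of the stack; cork pads that are not needed stay lying on their wooden rest.

Things in the scene. Friction and masses are not known exactly. Their poses are not given: they have to be found in the camera images.
- keeper: Fixed wooden base, 12 mm thick, from x = -85 to 160 mm and y = -50 to 130 mm. Origin: on the counter under the bay's middle; axes as the bay's. Steel end wall: inner face at x = -71 mm, 84 mm wide, to 98 mm above the base. Four guide posts at x = +-57, y = +-36 mm (8 x 8 mm, 66 mm above the base). The aluminium notched rail stands at y = 115 mm (20 mm wide), tooth tips 46 mm above the counter.
- bay (a point): Middle of the marked stacking place, on the upper face of the keeper's base, 12 mm above the counter. Axes: x runs along the stacking place from the end wall towards the fence; y points to the notched rail; z up. The slabs lie here with their length along x, centred.
- fence_slide (a joint): Travel in m of fence and knob along bay x, away from the end wall. The rail has a long slot, 0 to 0.024, in which it starts anywhere and slides freely, then three notches at 0.048 (next to the slot), 0.072 and 0.096 (outermost). The fence's face towards the stack is at bay x = 27 mm + this value. In a notch it has about 1.5 mm of play either way.
- fence_lift (a joint): How far in m fence and knob (270 g) are lifted: 0 fully down in slot or notch, at most 0.034. Between slot and notches stand teeth with straight sides and roof-shaped tops: at least 0.017 of lift passes over them, 0.024 is comfortable. Released, it falls by its weight into the notch below, and finds it from within 9 mm. It cannot be dragged along unlifted.
- knob_grip (a point): In the black upright knob, 24 mm (along bay x) by 26 mm (bay y), 42 mm tall: its top is 18 mm above this point, its foot 24 mm below. At bay y = 115 mm, bay x = 27 mm + fence_slide, 88 mm above the counter when down. It moves with the knob; axes as the bay's. A 10 mm wide arm at its middle leads along bay y to the fence plate (60 mm wide, 8 thick, 16 to 105 mm above the counter when down).
- slab0: Snack slab: plain white stoneware bar, 130 x 50 x 16 mm (x length, y width, z height), about 240 g, with a grey inset on its upper face; starts flat on the counter. Origin: centre of the underside. May be absent (two or all three are there).
- slab1: Snack slab: plain white stoneware bar, 130 x 50 x 16 mm (x length, y width, z height), about 240 g, with a grey inset on its upper face; starts flat on the counter. Origin: centre of the underside. May be absent (two or all three are there).
- slab2: Snack slab: plain white stoneware bar, 130 x 50 x 16 mm (x length, y width, z height), about 240 g, with a grey inset on its upper face; starts flat on the counter. Origin: centre of the underside. May be absent (two or all three are there).
- pad0: Cork separator pad, 120 x 50 x 6 mm (x length, y width, z height), about 30 g; starts flat on the wooden rest, lengthwise along it, overhanging 10 mm on both sides. Origin: centre of the underside. All three are always there; as many are needed as there are slabs.
- pad1: Cork separator pad, 120 x 50 x 6 mm (x length, y width, z height), about 30 g; starts flat on the wooden rest, lengthwise along it, overhanging 10 mm on both sides. Origin: centre of the underside. All three are always there; as many are needed as there are slabs.
- pad2: Cork separator pad, 120 x 50 x 6 mm (x length, y width, z height), about 30 g; starts flat on the wooden rest, lengthwise along it, overhanging 10 mm on both sides. Origin: centre of the underside. All three are always there; as many are needed as there are slabs.
- rest: Fixed wooden bar, 30 mm (x) by 400 mm (y) by 20 mm high, on which the pads lie end to end. Origin: centre of its underside.
- mug: Bystander: blue mug, 76 mm across, 85 mm high; not to be disturbed. Origin under its middle.
- sugar_jar: Bystander: glass jar with steel cap, 72 mm across, 110 mm high; not to be disturbed. Origin under its middle.
- pod_box: Bystander: cardboard box, 70 x 120 x 85 mm; not to be disturbed. Origin under its middle.
Not all that is in view belongs to the job. What is shaped like the pad2 but turquoise is not meant.

How it is judged:
On the way, in this order (a step that is already met when the one before it is completed fails the run):
1. the knob is dropped into the outermost notch (value of joint fence_slide between 0.092 and 0.1 m and value of joint fence_lift below 0.003 m), for 0.2 s.
2. with the fence still there, all slabs are stacked in the bay with one pad on each (all of step 1 and x of slab0 in the frame of bay between -0.012 and 0.012 m and y of slab0 in the frame of bay between -0.012 and 0.012 m and angle between the x axis of each of slab0, slab1, slab2 and the x axis of bay, either way round below 0.12 rad and angle between each of slab0, slab1, slab2's own z axis and vertical below 0.1 rad and (z of slab0 in the frame of bay between -0.003 and 0.003 m or z of slab0 in the frame of bay between 0.019 and 0.025 m or z of slab0 in the frame of bay between 0.041 and 0.047 m) and ((z of pad0 in the frame of slab0 between 0.013 and 0.019 m and horizontal distance between pad0 and slab0 below 0.025 m) or (z of pad1 in the frame of slab0 between 0.013 and 0.019 m and horizontal distance between pad1 and slab0 below 0.025 m) or (z of pad2 in the frame of slab0 between 0.013 and 0.019 m and horizontal distance between pad2 and slab0 below 0.025 m)) and x of slab1 in the frame of bay between -0.012 and 0.012 m and y of slab1 in the frame of bay between -0.012 and 0.012 m and (z of slab1 in the frame of bay between -0.003 and 0.003 m or z of slab1 in the frame of bay between 0.019 and 0.025 m or z of slab1 in the frame of bay between 0.041 and 0.047 m) and ((z of pad0 in the frame of slab1 between 0.013 and 0.019 m and horizontal distance between pad0 and slab1 below 0.025 m) or (z of pad1 in the frame of slab1 between 0.013 and 0.019 m and horizontal distance between pad1 and slab1 below 0.025 m) or (z of pad2 in the frame of slab1 between 0.013 and 0.019 m and horizontal distance between pad2 and slab1 below 0.025 m)) and x of slab2 in the frame of bay between -0.012 and 0.012 m and y of slab2 in the frame of bay between -0.012 and 0.012 m and (z of slab2 in the frame of bay between -0.003 and 0.003 m or z of slab2 in the frame of bay between 0.019 and 0.025 m or z of slab2 in the frame of bay between 0.041 and 0.047 m) and ((z of pad0 in the frame of slab2 between 0.013 and 0.019 m and horizontal distance between pad0 and slab2 below 0.025 m) or (z of pad1 in the frame of slab2 between 0.013 and 0.019 m and horizontal distance between pad1 and slab2 below 0.025 m) or (z of pad2 in the frame of slab2 between 0.013 and 0.019 m and horizontal distance between pad2 and slab2 below 0.025 m)) and ((x of pad0 in the frame of bay between -0.018 and 0.018 m and y of pad0 in the frame of bay between -0.015 and 0.015 m and angle between the x axis of pad0 and the x axis of bay, either way round below 0.18 rad and angle between pad0's own z axis and vertical below 0.1 rad and (z of pad0 in the frame of slab0 between 0.013 and 0.019 m or z of pad0 in the frame of slab1 between 0.013 and 0.019 m or z of pad0 in the frame of slab2 between 0.013 and 0.019 m)) or (z of pad0 in the frame of rest between 0.016 and 0.025 m and x of pad0 in the frame of rest between -0.02 and 0.02 m and y of pad0 in the frame of rest between -0.23 and 0.23 m)) and ((x of pad1 in the frame of bay between -0.018 and 0.018 m and y of pad1 in the frame of bay between -0.015 and 0.015 m and angle between the x axis of pad1 and the x axis of bay, either way round below 0.18 rad and angle between pad1's own z axis and vertical below 0.1 rad and (z of pad1 in the frame of slab0 between 0.013 and 0.019 m or z of pad1 in the frame of slab1 between 0.013 and 0.019 m or z of pad1 in the frame of slab2 between 0.013 and 0.019 m)) or (z of pad1 in the frame of rest between 0.016 and 0.025 m and x of pad1 in the frame of rest between -0.02 and 0.02 m and y of pad1 in the frame of rest between -0.23 and 0.23 m)) and ((x of pad2 in the frame of bay between -0.018 and 0.018 m and y of pad2 in the frame of bay between -0.015 and 0.015 m and angle between the x axis of pad2 and the x axis of bay, either way round below 0.18 rad and angle between pad2's own z axis and vertical below 0.1 rad and (z of pad2 in the frame of slab0 between 0.013 and 0.019 m or z of pad2 in the frame of slab1 between 0.013 and 0.019 m or z of pad2 in the frame of slab2 between 0.013 and 0.019 m)) or (z of pad2 in the frame of rest between 0.016 and 0.025 m and x of pad2 in the frame of rest between -0.02 and 0.02 m and y of pad2 in the frame of rest between -0.23 and 0.23 m)) and linear speed of each of slab0, slab1, slab2, pad0, pad1, pad2 below 0.02 m/s), for 0.2 s.
3. the knob is dropped into the notch next to the long slot (value of joint fence_slide between 0.044 and 0.052 m and value of joint fence_lift below 0.003 m), for 0.2 s.
At the end, for the whole second after the job is handed in: Knob fully down (3 mm) in the notch by the slot (4 mm). Every slab flat in the bay, centred within 12 mm, square within 0.12 rad, exactly one pad on each (heights right to 3 mm), none below. Each pad is in the bay (18 mm along, 15 across) on a slab, or flat on the rest (all of step 3 and x of slab0 in the frame of bay between -0.012 and 0.012 m and y of slab0 in the frame of bay between -0.012 and 0.012 m and angle between the x axis of each of slab0, slab1, slab2 and the x axis of bay, either way round below 0.12 rad and angle between each of slab0, slab1, slab2's own z axis and vertical below 0.1 rad and (z of slab0 in the frame of bay between -0.003 and 0.003 m or z of slab0 in the frame of bay between 0.019 and 0.025 m or z of slab0 in the frame of bay between 0.041 and 0.047 m) and ((z of pad0 in the frame of slab0 between 0.013 and 0.019 m and horizontal distance between pad0 and slab0 below 0.025 m) or (z of pad1 in the frame of slab0 between 0.013 and 0.019 m and horizontal distance between pad1 and slab0 below 0.025 m) or (z of pad2 in the frame of slab0 between 0.013 and 0.019 m and horizontal distance between pad2 and slab0 below 0.025 m)) and x of slab1 in the frame of bay between -0.012 and 0.012 m and y of slab1 in the frame of bay between -0.012 and 0.012 m and (z of slab1 in the frame of bay between -0.003 and 0.003 m or z of slab1 in the frame of bay between 0.019 and 0.025 m or z of slab1 in the frame of bay between 0.041 and 0.047 m) and ((z of pad0 in the frame of slab1 between 0.013 and 0.019 m and horizontal distance between pad0 and slab1 below 0.025 m) or (z of pad1 in the frame of slab1 between 0.013 and 0.019 m and horizontal distance between pad1 and slab1 below 0.025 m) or (z of pad2 in the frame of slab1 between 0.013 and 0.019 m and horizontal distance between pad2 and slab1 below 0.025 m)) and x of slab2 in the frame of bay between -0.012 and 0.012 m and y of slab2 in the frame of bay between -0.012 and 0.012 m and (z of slab2 in the frame of bay between -0.003 and 0.003 m or z of slab2 in the frame of bay between 0.019 and 0.025 m or z of slab2 in the frame of bay between 0.041 and 0.047 m) and ((z of pad0 in the frame of slab2 between 0.013 and 0.019 m and horizontal distance between pad0 and slab2 below 0.025 m) or (z of pad1 in the frame of slab2 between 0.013 and 0.019 m and horizontal distance between pad1 and slab2 below 0.025 m) or (z of pad2 in the frame of slab2 between 0.013 and 0.019 m and horizontal distance between pad2 and slab2 below 0.025 m)) and ((x of pad0 in the frame of bay between -0.018 and 0.018 m and y of pad0 in the frame of bay between -0.015 and 0.015 m and angle between the x axis of pad0 and the x axis of bay, either way round below 0.18 rad and angle between pad0's own z axis and vertical below 0.1 rad and (z of pad0 in the frame of slab0 between 0.013 and 0.019 m or z of pad0 in the frame of slab1 between 0.013 and 0.019 m or z of pad0 in the frame of slab2 between 0.013 and 0.019 m)) or (z of pad0 in the frame of rest between 0.016 and 0.025 m and x of pad0 in the frame of rest between -0.02 and 0.02 m and y of pad0 in the frame of rest between -0.23 and 0.23 m)) and ((x of pad1 in the frame of bay between -0.018 and 0.018 m and y of pad1 in the frame of bay between -0.015 and 0.015 m and angle between the x axis of pad1 and the x axis of bay, either way round below 0.18 rad and angle between pad1's own z axis and vertical below 0.1 rad and (z of pad1 in the frame of slab0 between 0.013 and 0.019 m or z of pad1 in the frame of slab1 between 0.013 and 0.019 m or z of pad1 in the frame of slab2 between 0.013 and 0.019 m)) or (z of pad1 in the frame of rest between 0.016 and 0.025 m and x of pad1 in the frame of rest between -0.02 and 0.02 m and y of pad1 in the frame of rest between -0.23 and 0.23 m)) and ((x of pad2 in the frame of bay between -0.018 and 0.018 m and y of pad2 in the frame of bay between -0.015 and 0.015 m and angle between the x axis of pad2 and the x axis of bay, either way round below 0.18 rad and angle between pad2's own z axis and vertical below 0.1 rad and (z of pad2 in the frame of slab0 between 0.013 and 0.019 m or z of pad2 in the frame of slab1 between 0.013 and 0.019 m or z of pad2 in the frame of slab2 between 0.013 and 0.019 m)) or (z of pad2 in the frame of rest between 0.016 and 0.025 m and x of pad2 in the frame of rest between -0.02 and 0.02 m and y of pad2 in the frame of rest between -0.23 and 0.23 m))); the robot touches nothing.
It fails at once if the mug is disturbed (moved more than 3 cm or tipped) (distance of mug from where it was at the start of the episode above 0.03 m or angle between mug's own z axis and vertical above 0.3 rad).
It fails at once if the sugar jar is disturbed (moved more than 3 cm or tipped) (distance of sugar_jar from where it was at the start of the episode above 0.03 m or angle between sugar_jar's own z axis and vertical above 0.3 rad).
It fails at once if the box is disturbed (moved more than 3 cm or tipped) (distance of pod_box from where it was at the start of the episode above 0.03 m or angle between pod_box's own z axis and vertical above 0.3 rad).
Of slab0, slab1, slab2 only 2 to 3 are there at a start; the rules pass over those that are not, and their reading is None.
At some moment in a run one of slab0, slab1, slab2 may be knocked a few centimetres aside while the robot is not near it.
Once in a run the grip may slacken for a moment while it holds something.
It also fails if it takes over 210 s, if anything falls off the work surface, if the arm or the gripper's body presses on something with over 40 N, if the wrist force passes 120 N, or if a joint passes its speed limit or range.

## Working session

There is one attempt and no reset: what is moved stays moved. The work goes in short steps, Python scripts to look and compute and a tool call to move; the robot and the scene stay as the last step left them, time stands still between calls to the robot, and variables do not carry over. Pictures are saved under pics/ and viewed, about 12 in all and at most 16, crops included, and the job is handed in when it is done.

Besides the shell and the picture viewer there is one more tool, called after ">>>" by a JSON object that holds its "name" and its "arguments", one argument or row to a line. play_rows: Moves the arm, as the interface text tells. Its arguments: {"type":"object","properties":{"series":{"type":"array","items":{"type":"object","properties":{"dx":{"type":"number"},"dy":{"type":"number"},"dz":{"type":"number"},"wx":{"type":"number"},"wy":{"type":"number"},"wz":{"type":"number"},"gripper":{"type":"number"}}}}},"required":["series"]}

```bash
ls; mkdir -p pics
python3 - <<'E'
from rig import sense, optics, ticket, arm
import cv2,numpy as np
s=sense();print(s)
for n in("scene","top"):
    p,d=optics.read_camera(n);cv2.imwrite(f"pics/{n}0.png",p[:,:,::-1]);np.save(f"{n}0.npy",d)
    c=optics.camera_params(n);print(n,c,d.min(),d.max())
E
```

```text
pics
{'t': 0.0, 'joints': array([-1.27129897e+00,  3.79427247e-01,  1.73477094e+00, -2.27175055e-05,
        1.02850987e+00, -3.33402200e-02]), 'joint_velocities': array([ 0.00167849,  0.00125121,  0.00087869, -0.00027514,  0.00066673,
        0.00018573]), 'joint_efforts': array([-2.93015946e-04, -7.63732982e+01, -4.34373236e+01,  6.49614679e-02,
        4.24836308e-02, -1.10007063e-04]), 'tcp_pos': array([ 0.22854723, -0.66119532,  0.19298008]), 'orientation': array([ 0.11707836, -0.11719664,  0.69772678, -0.69694687]), 'wrist_force': array([ 0.46345105, -1.29848002,  0.07223653]), 'moment': array([ 0.0515395 , -0.00741188, -0.0395055 ]), 'width': 0.09085937995850608}
scene {'intrinsics': array([[549.73494151,   0.        , 319.47186916],
       [  0.        , 549.73494151, 236.7877634 ],
       [  0.        ,   0.        ,   1.        ]]), 'R': array([[ 0.56741528,  0.82324719, -0.01743475],
       [ 0.58478786, -0.4177851 , -0.69532638],
       [-0.57970946,  0.38434318, -0.71848261]]), 't': array([-0.29072653, -0.26061733,  1.72852114])} 0.0 3.788456
top {'intrinsics': array([[513.96055757,   0.        , 317.67909651],
       [  0.        , 513.96055757, 242.66286979],
       [  0.        ,   0.        ,   1.        ]]), 'R': array([[-2.29856629e-03, -9.99879991e-01,  1.53205814e-02],
       [-9.95481660e-01,  8.33586019e-04, -9.49503521e-02],
       [ 9.49261862e-02, -1.54696075e-02, -9.95364109e-01]]), 't': array([-0.03663067,  0.52074066,  1.25685981])} 0.0 2.196002
```

View pics/top0.png

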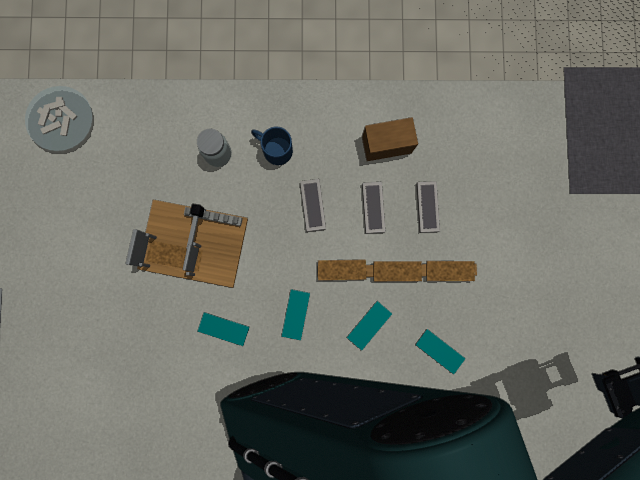

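View pics/scene0.png

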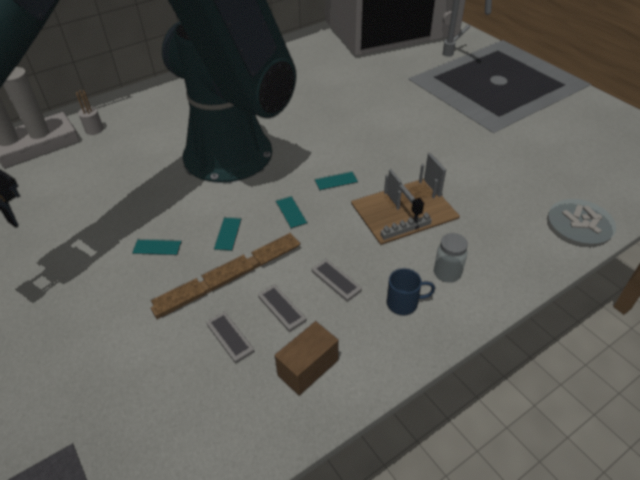

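Top view: three slabs at (313,205), (374,208), (428,207). The cork pads on the rest are at (342,270), (398,271) and (452,271); the four turquoise ones at the bottom are decoys. The keeper is around (195,243), with its end wall at left (137,250), knob at (197,210) and the rail at the upper right of the base. Bay x therefore points roughly along world -y.

```bash
cat > h.py <<'E'
import numpy as np,cv2
from rig import sense, optics
from scipy.spatial.transform import Rotation as Ro
def w2q(q): return Ro.from_quat([q[1],q[2],q[3],q[0]])
def cast(c,uv,z):
    uv=np.atleast_2d(uv).astype(float)
    r=np.c_[uv,np.ones(len(uv))]@np.linalg.inv(c["intrinsics"]).T@c["R"]   # = R^T K^-1 uv
    o=-c["R"].T@c["t"]
    return o+r*((z-o[2])/r[:,2])[:,None]
def proj(c,X):
    p=(np.atleast_2d(X)@c["R"].T+c["t"])@c["intrinsics"].T
    return p[:,:2]/p[:,2:]
def rects(mask,c,z,amin,amax):
    out=[]
    for k in cv2.findContours(mask.astype(np.uint8),cv2.RETR_EXTERNAL,cv2.CHAIN_APPROX_NONE)[0]:
        if not amin<cv2.contourArea(k)<amax: continue
        P=cast(c,k[:,0,:],z)[:,:2]*1000
        r=cv2.minAreaRect(P.astype(np.float32));b=cv2.boxPoints(r)
        e=[b[1]-b[0],b[2]-b[1]];L=max(e,key=np.linalg.norm)
        a=np.degrees(np.arctan2(L[1],L[0]))%180
        out.append((np.round(r[0],1),np.round(sorted(r[1]),1),round(a,1),np.round(k[:,0].mean(0))))
    return out
def go(x,y,z,jaw=None):
    """tool shift (mm) and turn about tool y (deg) to world mm target; jaw = world angle (deg) of jaw line"""
    s=sense();R=w2q(s["orientation"]).as_matrix();p=s["tcp_pos"]*1000
    d=np.array([x,y,z])-p
    o="pos %s f %s w %.1f t %.1f tilt %.4f,%.4f"%(np.round(p,1),np.round(s["wrist_force"],1),s["width"]*1e3,s["t"],R[0,1],R[1,1])
    a=np.degrees(np.arctan2(R[1,2],R[0,2]))
    w=0
    if jaw is not None: w=-((jaw-a+90)%180-90)
    d0=R.T@d
    th=np.radians(-w);Rz=np.array([[np.cos(th),-np.sin(th),0],[np.sin(th),np.cos(th),0],[0,0,1]])
    d1=(Rz@R).T@d
    print(o,"jaw %.1f"%a,"| now dx,dy,dz",np.round(d0,1),"wy %.1f"%w,"| after turn",np.round(d1,1))
E
python3 - <<'E'
from h import *
p=cv2.imread("pics/top0.png");c=optics.camera_params("top")
h=cv2.cvtColor(p,cv2.COLOR_BGR2HSV);H,S,V=cv2.split(h)
roi=np.zeros(H.shape,bool);roi[160:300,120:490]=1
cork=roi&(H<22)&(S>90)
print("cork");[print(*r) for r in rects(cork&(np.arange(640)>300)[None],c,.026,300,3000)]
print("base");[print(*r) for r in rects(cv2.morphologyEx((cork&(np.arange(640)<260)[None]).astype(np.uint8),cv2.MORPH_CLOSE,np.ones((9,9))),c,.012,2000,20000)]
for n,m in(("inset",(V<120)&(S<60)),("white",(V>195)&(S<30))):
    m=roi&m&(np.arange(640)>290)[None]&(np.arange(480)<245)[:,None]
    print(n);[print(*r) for r in rects(m,c,.016,150,3000)]
k=roi&(V<40)&(np.arange(640)<260)[None];ys,xs=np.where(k);print("knob px",xs.mean(),ys.mean(),len(xs),cast(c,[[xs.mean(),ys.mean()]],.106))
print(V[205,300:330],S[205,300:330])
cv2.imwrite("pics/crop1.png",cv2.resize(p[175:300,110:270],None,fx=5,fy=4.8,interpolation=cv2.INTER_CUBIC)[:600])
go(0,0,0)
E
```

```text
cork
[ 450.4 -234.9] [ 51.9 394.1] 89.4 [396. 270.]
base
[521.5 276.5] [179.2 244.4] 78.9 [192. 242.]
inset
[ 612.7 -178.8] [ 35.4 113.2] 3.4 [373. 207.]
[ 614.7 -317.8] [ 35.3 112.6] 2.4 [428. 206.]
[618.8 -24.5] [ 34.7 113.2] 7.4 [312. 204.]
white
knob px 193.0875 215.3 160 [[0.57750348 0.25513342 0.106     ]]
[140  84  67 126 142 145  98  73  72  73  73  74  74  73  74  74  74  74
  72  88 141 146 137 142 141 139 139 138 138 140] [16 18 19 16 16 16  8  7  7  7 10 10 10 10 14 10 10 10 11  9 16 16 13 14
 14 17 17 17 17 16]
pos [ 228.6 -661.2  193.1] f [-0.3  1.1  0.7] w 91.1 t 0.1 tilt -0.0003,0.0009 jaw -70.9 | now dx,dy,dz [ 1.000e-01  1.938e+02 -6.994e+02] wy 0.0 | after turn [ 1.000e-01  1.938e+02 -6.994e+02]
```

View pics/crop1.png

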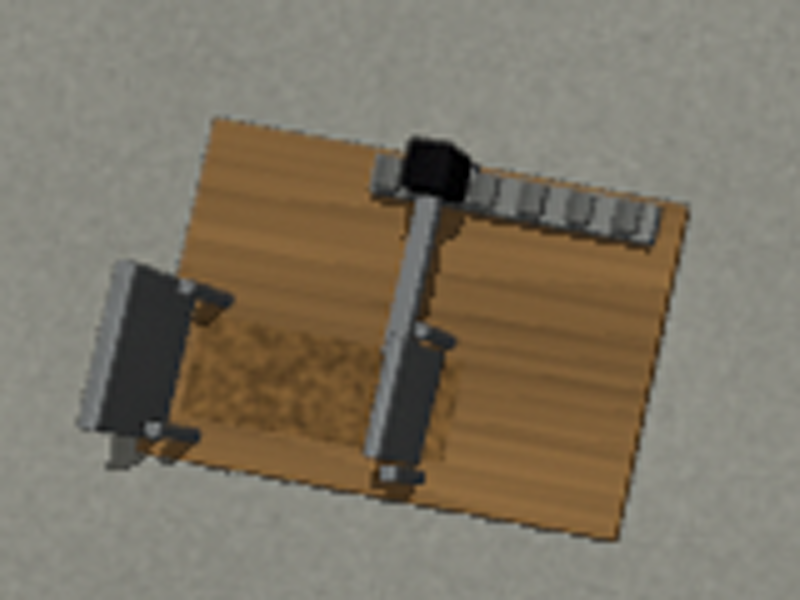

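```bash
cat >> h.py <<'E'
A=np.radians(-101.1);EX=np.array([np.cos(A),np.sin(A)]);EY=np.array([-EX[1],EX[0]]);O=np.array([489.5,321.0])
def b2w(x,y): return O+x*EX+y*EY
def w2b(p): p=np.asarray(p)[:2]-O; return np.array([p@EX,p@EY])
E
python3 - <<'E'
from h import *
c=optics.camera_params("top")
k=cast(c,[[196,209]],.106)[0]*1e3;print("knob",k,w2b(k))
# fence plate edge/arm top centre lines and scene cam check
c2=optics.camera_params("scene");p=cv2.imread("pics/scene0.png");m=(p.max(2)<22);m[:190]=0;m[225:]=0;m[:,:400]=0;m[:,435:]=0
ys,xs=np.where(m);print(xs.min(),xs.max(),ys.min(),ys.max())
for z in(.07,.085,.1): print(z,w2b(cast(c2,[[xs.mean(),ys.mean()]],z)[0]*1e3))
t=b2w(40,115);print(t)
go(470,-250,260,78.9);go(*t,260,78.9)
E
```

```text
knob [592.4011551  248.64422594 106.        ] [ 51.19145755 114.90622453]
413 421 200 215
0.07 [ 37.73207421 101.52006914]
0.085 [ 47.49315313 114.87368349]
0.1 [ 57.25423205 128.22729784]
[594.6477777  259.60826729]
pos [ 228.6 -661.2  193.1] f [-0.3  1.1  0.7] w 91.1 t 0.1 tilt -0.0003,0.0009 jaw -70.9 | now dx,dy,dz [-362.5  -66.6 -309.9] wy 30.2 | after turn [-157.7  -66.5 -450.1]
pos [ 228.6 -661.2  193.1] f [-0.3  1.1  0.7] w 91.1 t 0.1 tilt -0.0003,0.0009 jaw -70.9 | now dx,dy,dz [-646.8  -66.1 -750.8] wy 30.2 | after turn [-181.9  -66.  -974.2]
```

>>> {"name": "play_rows", "arguments": {
  "series": [
    {"dy": -17, "wy": 7.5},
    {"dy": -17, "wy": 7.5},
    {"dy": -17, "wy": 7.5},
    {"dy": -16, "wy": 7.5},
    {"dx": -16, "dz": -46},
    {"dx": -16, "dz": -46},
    {"dx": -16, "dz": -46},
    {"dx": -16, "dz": -46}
  ]
}}

```text
$.series[0]: bad value
```

>>> {"name": "play_rows", "arguments": {
  "series": [
    {"dx": -16, "dz": -46},
    {"dx": -16, "dz": -46},
    {"dx": -16, "dz": -46},
    {"dx": -16, "dz": -46},
    {"dx": -16, "dz": -46},
    {"dx": -16, "dz": -46},
    {"dx": 0, "dz": -48},
    {"dx": 0, "dz": -48}
  ]
}}

```text
$.series[0]: bad value
```

Run:
```python
from h import *
go(*b2w(50,115),200,78.9)
```

```text
pos [ 228.6 -661.2  193.1] f [-0.3  1.1  0.7] w 91.1 t 0.1 tilt -0.0003,0.0009 jaw -70.9 | now dx,dy,dz [-641.8   -6.2 -742.1] wy 30.2 | after turn [-181.9   -6.  -964.1]
```

>>> {"name": "play_rows", "arguments": {
  "series": [
    {"dx": 0, "dy": -17, "dz": 0, "wx": 0, "wy": 7.5, "wz": 0, "gripper": 1},
    {"dx": 0, "dy": -17, "dz": 0, "wx": 0, "wy": 7.5, "wz": 0, "gripper": 1},
    {"dx": 0, "dy": -17, "dz": 0, "wx": 0, "wy": 7.5, "wz": 0, "gripper": 1},
    {"dx": 0, "dy": -16, "dz": 0, "wx": 0, "wy": 7.5, "wz": 0, "gripper": 1},
    {"dx": -16, "dy": 0, "dz": -46, "wx": 0, "wy": 0, "wz": 0, "gripper": 1},
    {"dx": -16, "dy": 0, "dz": -46, "wx": 0, "wy": 0, "wz": 0, "gripper": 1},
    {"dx": -16, "dy": 0, "dz": -46, "wx": 0, "wy": 0, "wz": 0, "gripper": 1},
    {"dx": -16, "dy": 0, "dz": -46, "wx": 0, "wy": 0, "wz": 0, "gripper": 1}
  ]
}}

```text
t: 0.9
tcp_pos: [0.3293, -0.4921, 0.2597]
orientation: [-0.078, 0.077, 0.705, -0.701]
wrist_force: [1.7, -0.3, 0.1]
width: 0.0916
```

Run:
```python
from h import *
go(*b2w(50,115),200,78.9)
```

```text
pos [ 329.3 -492.1  259.7] f [ 1.7 -0.3  0.1] w 91.6 t 0.9 tilt -0.0018,0.0052 jaw -102.6 | now dx,dy,dz [ -95.6   63.1 -781.2] wy -1.5 | after turn [-115.8   63.  -778.4]
```

>>> {"name": "play_rows", "arguments": {
  "series": [
    {"dx": -10, "dy": 0, "dz": -48, "wx": 0, "wy": -1.5, "wz": 0, "gripper": 1},
    {"dx": -10, "dy": 0, "dz": -48, "wx": 0, "wy": 0, "wz": 0, "gripper": 1},
    {"dx": -10, "dy": 0, "dz": -48, "wx": 0, "wy": 0, "wz": 0, "gripper": 1},
    {"dx": -10, "dy": 0, "dz": -48, "wx": 0, "wy": 0, "wz": 0, "gripper": 1},
    {"dx": -10, "dy": 0, "dz": -48, "wx": 0, "wy": 0, "wz": 0, "gripper": 1},
    {"dx": -10, "dy": 0, "dz": -48, "wx": 0, "wy": 0, "wz": 0, "gripper": 1},
    {"dx": -10, "dy": 0, "dz": -48, "wx": 0, "wy": 0, "wz": 0, "gripper": 1},
    {"dx": -10, "dy": 0, "dz": -48, "wx": 0, "wy": 0, "wz": 0, "gripper": 1}
  ]
}}

```text
t: 1.7
tcp_pos: [0.4824, -0.1224, 0.2607]
orientation: [-0.069, 0.068, 0.706, -0.702]
wrist_force: [0.4, -0.3, 0.3]
width: 0.0912
```

>>> {"name": "play_rows", "arguments": {
  "series": [
    {"dx": -6, "dy": 0, "dz": -48, "wx": 0, "wy": 0, "wz": 0, "gripper": 1},
    {"dx": -6, "dy": 0, "dz": -48, "wx": 0, "wy": 0, "wz": 0, "gripper": 1},
    {"dx": -6, "dy": 0, "dz": -48, "wx": 0, "wy": 0, "wz": 0, "gripper": 1},
    {"dx": -6, "dy": 0, "dz": -48, "wx": 0, "wy": 0, "wz": 0, "gripper": 1},
    {"dx": -6, "dy": 0, "dz": -48, "wx": 0, "wy": 0, "wz": 0, "gripper": 1},
    {"dx": -6, "dy": 0, "dz": -48, "wx": 0, "wy": 0, "wz": 0, "gripper": 1},
    {"dx": 0, "dy": 0, "dz": -48, "wx": 0, "wy": 0, "wz": 0, "gripper": 1},
    {"dx": 0, "dy": 0, "dz": 0, "wx": 0, "wy": 0, "wz": 0, "gripper": 1}
  ]
}}

```text
t: 2.5
tcp_pos: [0.5833, 0.2171, 0.2615]
orientation: [-0.068, 0.066, 0.706, -0.702]
wrist_force: [-0.4, -0.6, 0.4]
width: 0.0912
```

Run:
```python
from h import *
go(*b2w(50,115),200,78.9)
```

```text
pos [583.3 217.1 261.5] f [-0.4 -0.6  0.4] w 91.2 t 2.5 tilt -0.0019,0.0059 jaw -100.9 | now dx,dy,dz [ -3.3  61.7 -33.6] wy 0.2 | after turn [ -3.2  61.7 -33.6]
```

>>> {"name": "play_rows", "arguments": {
  "series": [
    {"dx": -3, "dy": 5, "dz": -32, "wx": 0, "wy": 0, "wz": 0, "gripper": 1},
    {"dx": 0, "dy": 0, "dz": 0, "wx": 0, "wy": 0, "wz": 0, "gripper": 1}
  ]
}}

```text
t: 2.7
tcp_pos: [0.5919, 0.2497, 0.2558]
orientation: [-0.068, 0.065, 0.706, -0.702]
wrist_force: [-0.3, 0.5, -0.4]
width: 0.0911
```

Run:
```python
from h import *
go(*b2w(50,115),200,78.9)
c=optics.camera_params("wrist");p,d=optics.read_camera("wrist")
print(-c["R"].T@c["t"])
print("knob top proj",proj(c,[*b2w(50,115)/1e3,.106]),"bay",proj(c,[*b2w(0,0)/1e3,.012]))
cv2.imwrite("pics/w1.png",p[:,:,::-1]);np.save("w1.npy",d)
```

```text
pos [591.9 249.7 255.8] f [-0.3  0.5 -0.4] w 91.1 t 2.7 tilt -0.0030,0.0053 jaw -100.8 | now dx,dy,dz [-1.  55.8 -0. ] wy 0.3 | after turn [-1.  55.8 -0. ]
[0.67452956 0.23355411 0.44605583]
knob top proj [[317.71807781 218.25685612]] bay [[278.01498896 288.54261603]]
```

View pics/w1.png

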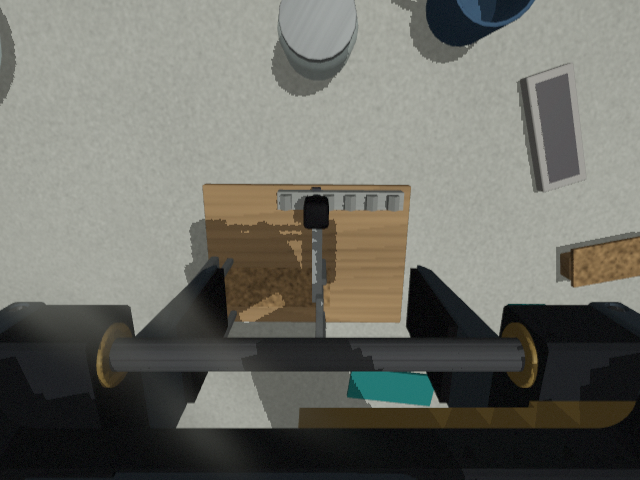

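Run:
```python
from h import *
c=optics.camera_params("wrist")
P=cast(c,[[204,184],[410,184],[402,321]],.012)*1e3
for q in P: print(w2b(q))
d=P[1]-P[0];print(np.degrees(np.arctan2(d[1],d[0])),np.linalg.norm(d))
p=cv2.imread("pics/w1.png");m=p.max(2)<45;m[:,:290]=0;m[:,345:]=0;m[:195]=0;m[235:]=0
ys,xs=np.where(m);print(xs.min(),xs.max(),ys.min(),ys.max())
d=np.load("w1.npy");mm=(d<0.46)&(d>.3);mm[:,:300]=0;mm[:,335:]=0;mm[:185]=0;mm[240:]=0;ys,xs=np.where(mm);print(np.c_[xs,ys].mean(0),w2b(cast(c,[[xs.mean(),(ys.min()+ys.max())/2]],.106)[0]*1e3),d[205:230:4,316])
for u in((305,0),(328,0)): print(w2b(cast(c,[[u[0],205]],.106)[0]*1e3))
```

```text
[-81.18026219 132.22496312]
[158.81590656 133.23490925]
[162.11638784 -45.43864791]
-100.85889069397865 239.99829375725412
304 328 195 228
[316.97653806 211.94734098] [ 50.8993879  120.83583082] [0.34675    0.34763214 0.34947574 0.34934473 0.3502333  0.35459757
 0.35770747]
[ 39.75904132 127.43053549]
[ 61.10063753 127.52525003]
```

>>> {"name": "play_rows", "arguments": {
  "series": [
    {"dx": -2, "dy": 40, "dz": 0, "wx": 0, "wy": 0.2, "wz": 0, "gripper": 1},
    {"dx": 0, "dy": 40, "dz": 0, "wx": 0, "wy": 0, "wz": 0, "gripper": 1},
    {"dx": 0, "dy": 40, "dz": 0, "wx": 0, "wy": 0, "wz": 0, "gripper": 1},
    {"dx": 0, "dy": 30, "dz": 0, "wx": 0, "wy": 0, "wz": 0, "gripper": 1},
    {"dx": 0, "dy": 17, "dz": 0, "wx": 0, "wy": 0, "wz": 0, "gripper": 1},
    {"dx": 0, "dy": 0, "dz": 0, "wx": 0, "wy": 0, "wz": 0, "gripper": 1}
  ]
}}

```text
t: 3.35
tcp_pos: [0.5927, 0.2423, 0.085]
orientation: [-0.07, 0.068, 0.705, -0.702]
wrist_force: [0.4, -0.4, 0.3]
width: 0.0914
```

```bash
sed -i 's/-101.1/-101.0/; s/\[489.5,321.0\]/[491.0,320.7]/' h.py
python3 - <<'E'
from h import *
go(*b2w(50.5,115),86,79.0)
E
```

```text
pos [592.7 242.3  85. ] f [ 0.4 -0.4  0.3] w 91.4 t 3.4 tilt -0.0017,0.0043 jaw -101.2 | now dx,dy,dz [-0.1 -1.  -7.1] wy -0.2 | after turn [-0.2 -1.  -7.1]
```

>>> {"name": "play_rows", "arguments": {
  "series": [
    {"dx": 0, "dy": -1, "dz": -7, "wx": 0, "wy": -0.2, "wz": 0, "gripper": 1},
    {"dx": 0, "dy": 0, "dz": 0, "wx": 0, "wy": 0, "wz": 0, "gripper": 1}
  ]
}}

```text
t: 3.55
tcp_pos: [0.5947, 0.2484, 0.0877]
orientation: [-0.069, 0.067, 0.705, -0.702]
wrist_force: [0.7, 1.1, 1.1]
width: 0.0909
```

>>> {"name": "play_rows", "arguments": {
  "series": [
    {"dx": 0, "dy": 0, "dz": 0, "wx": 0, "wy": 0, "wz": 0, "gripper": 0},
    {"dx": 0, "dy": 0, "dz": 0, "wx": 0, "wy": 0, "wz": 0, "gripper": 0},
    {"dx": 0, "dy": 0, "dz": 0, "wx": 0, "wy": 0, "wz": 0, "gripper": 0},
    {"dx": 0, "dy": 0, "dz": 0, "wx": 0, "wy": 0, "wz": 0, "gripper": 0},
    {"dx": 0, "dy": 0, "dz": 0, "wx": 0, "wy": 0, "wz": 0, "gripper": 0},
    {"dx": 0, "dy": 0, "dz": 0, "wx": 0, "wy": 0, "wz": 0, "gripper": 0}
  ]
}}

```text
t: 4.15
tcp_pos: [0.5967, 0.2491, 0.0918]
orientation: [-0.067, 0.069, 0.706, -0.701]
wrist_force: [0.6, 0.8, 0.9]
width: 0.0459
```

Run:
```python
from h import *
go(*b2w(123,115),112,79.0);print(w2b(sense()["tcp_pos"]*1e3))
```

```text
pos [596.7 249.1  91.8] f [0.6 0.8 0.9] w 45.9 t 4.2 tilt 0.0042,0.0063 jaw -101.0 | now dx,dy,dz [  2.4 -20.7  72.8] wy -0.0 | after turn [  2.4 -20.7  72.8]
[ 50.07594419 117.44413877]
```

>>> {"name": "play_rows", "arguments": {
  "series": [
    {"dx": 2, "dy": 4, "dz": 0, "wx": 0, "wy": 0, "wz": 0, "gripper": 0},
    {"dx": 0, "dy": 1, "dz": 0, "wx": 0, "wy": 0, "wz": 0, "gripper": 0},
    {"dx": 0, "dy": 1, "dz": 0, "wx": 0, "wy": 0, "wz": 0, "gripper": 0},
    {"dx": 0, "dy": 0, "dz": 0, "wx": 0, "wy": 0, "wz": 0, "gripper": 0}
  ]
}}

```text
t: 4.55
tcp_pos: [0.5952, 0.2499, 0.0858]
orientation: [-0.066, 0.069, 0.706, -0.701]
wrist_force: [0.0, 1.2, 4.8]
width: 0.0141
```

Run:
```python
from h import *
go(*b2w(123,115),112,79.0);print(w2b(sense()["tcp_pos"]*1e3))
for i in range(3): optics.read_camera("top"); go(*b2w(123,115),112,79.0)
```

```text
pos [595.2 249.9  85.8] f [0.  1.2 4.8] w 14.1 t 4.5 tilt 0.0051,0.0068 jaw -101.0 | now dx,dy,dz [  0.6 -26.7  73.2] wy -0.0 | after turn [  0.7 -26.7  73.2]
[ 49.64743517 115.75799248]
pos [595.1 249.9  85.8] f [-1.4  0.6  7. ] w 10.0 t 4.6 tilt 0.0050,0.0067 jaw -101.0 | now dx,dy,dz [  0.6 -26.8  73.1] wy -0.0 | after turn [  0.6 -26.8  73.1]
pos [595.1 249.8  85.8] f [-0.3  0.2  6.2] w 6.2 t 4.7 tilt 0.0050,0.0067 jaw -101.0 | now dx,dy,dz [  0.5 -26.8  73.1] wy -0.0 | after turn [  0.6 -26.8  73.1]
pos [595.1 249.8  85.8] f [-1.1  0.2  5.6] w 1.9 t 4.7 tilt 0.0051,0.0067 jaw -101.0 | now dx,dy,dz [  0.6 -26.8  73.1] wy -0.0 | after turn [  0.6 -26.8  73.1]
```

The fingers shut past 24 mm, so the knob is not between them. I'll look before anything else.

Run:
```python
from h import *
p,d=optics.read_camera("wrist");q,e=optics.read_camera("scene")
a=cv2.resize(p[150:420,180:480],(540,486));b=cv2.resize(q[120:255,350:475],(260*1,281))
im=np.zeros((486,800,3),np.uint8);im[:,:540]=a;im[:281,540:]=b
cv2.imwrite("pics/w2.png",im[:,:,::-1])
c=optics.camera_params("wrist");print(proj(c,np.array([sense()["tcp_pos"],[*b2w(50,115)/1e3,.106]])))
```

```text
[[317.86901704 284.03242878]
 [318.29894044 301.45277878]]
```

View pics/w2.png

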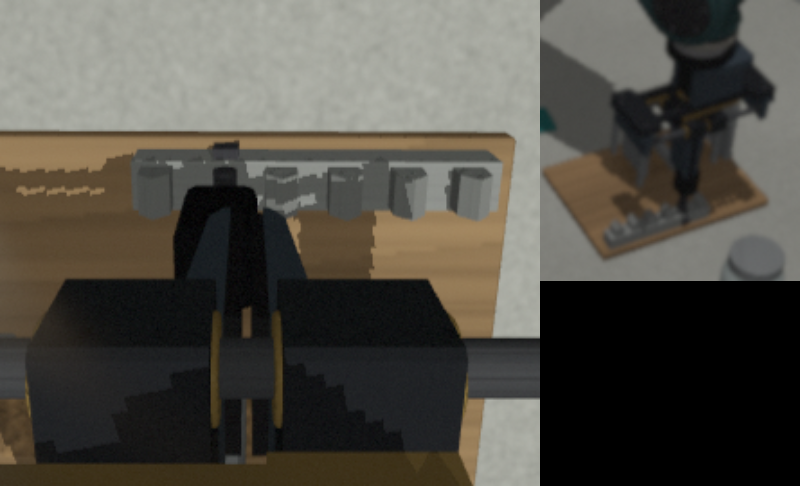

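```bash
cat >> h.py <<'E'
def cloud(c,d):
    v,u=np.mgrid[0:480,0:640];m=d>0
    k=np.linalg.inv(c["intrinsics"]);P=(np.c_[u[m],v[m],np.ones(m.sum())]@k.T)*d[m][:,None]
    W=((P-c["t"])@c["R"])*1e3
    B=np.c_[(W[:,:2]-O)@EX,(W[:,:2]-O)@EY,W[:,2]]
    return B,np.c_[u[m],v[m]],W
E
python3 - <<'E'
from h import *
def hist(B,a,b,x0,x1,y0,y1,t):
    s=B[(B[:,2]>a)&(B[:,2]<b)&(B[:,0]>x0)&(B[:,0]<x1)&(B[:,1]>y0)&(B[:,1]<y1)]
    print(t,len(s),np.round(np.percentile(s,[1,5,25,50,75,95,99],axis=0),1).tolist() if len(s) else "")
for n,f in(("top","top0.npy"),("scene","scene0.npy")):
    B,_,_=cloud(optics.camera_params(n),np.load(f)); 
    hist(B,97,115,20,80,90,140,n+" knob top"); hist(B,30,60,-20,170,100,130,n+" rail")
    hist(B,8,16,-120,200,-80,160,n+" base")
d=np.load("scene0.npy")
for n in("wrist","scene"):
    c=optics.camera_params(n);p,d=optics.read_camera(n);B,_,_=cloud(c,d)
    hist(B,35,60,-20,170,95,135,n+" rail now")
    for z in range(60,125,6): hist(B,z,z+6,0,100,85,140,n+" %d"%z)
E
```

```text
top knob top 117 [[36.6, 100.4, 97.7], [38.4, 101.3, 98.9], [43.6, 106.8, 103.0], [49.2, 113.2, 105.4], [55.9, 119.3, 107.0], [59.8, 124.1, 109.8], [60.6, 125.7, 111.6]]
top rail 272 [[6.1, 103.9, 30.1], [12.4, 104.6, 30.7], [62.3, 108.1, 32.6], [89.6, 112.8, 39.6], [115.8, 117.6, 42.9], [139.5, 121.5, 46.6], [145.2, 122.8, 48.5]]
top base 4998 [[-82.4, -49.6, 8.2], [-70.2, -43.7, 8.7], [-28.1, -8.8, 10.3], [31.8, 35.9, 11.8], [102.7, 76.3, 13.4], [148.8, 112.5, 15.1], [157.0, 126.8, 15.8]]
scene knob top 94 [[36.2, 103.8, 97.4], [39.1, 104.9, 98.2], [44.4, 112.2, 102.1], [50.9, 118.8, 105.7], [57.2, 124.7, 108.1], [60.2, 128.1, 110.2], [61.6, 129.2, 110.6]]
scene rail 350 [[6.6, 104.0, 30.1], [14.4, 106.3, 30.7], [46.8, 112.1, 33.0], [79.7, 118.3, 38.0], [112.6, 121.3, 43.8], [137.9, 124.3, 49.0], [144.3, 126.0, 55.1]]
scene base 2378 [[-83.6, -50.1, 8.4], [-71.9, -40.9, 9.5], [-33.5, -1.3, 11.8], [57.5, 43.0, 13.3], [112.4, 80.7, 14.5], [152.6, 126.7, 15.6], [157.7, 130.4, 15.9]]
wrist rail now 2514 [[8.6, 106.7, 35.4], [11.8, 107.6, 36.8], [57.0, 111.5, 40.2], [84.8, 116.3, 42.0],
[... 2977 characters left out ...]
 101.2], [52.8, 127.7, 101.6]]
scene 102 7 [[29.7, 113.8, 102.0], [30.0, 114.7, 102.1], [37.3, 119.4, 102.4], [51.7, 123.8, 106.1], [52.0, 127.6, 106.9], [53.1, 131.1, 107.3], [53.4, 131.4, 107.4]]
scene 108 13 [[39.8, 98.4, 108.3], [40.8, 106.2, 109.1], [46.0, 127.7, 110.6], [50.4, 131.4, 112.6], [56.8, 132.6, 113.7], [57.4, 133.2, 113.9], [57.9, 133.7, 113.9]]
scene 114 22 [[39.9, 103.7, 114.3], [40.9, 103.9, 114.7], [48.0, 114.6, 115.5], [56.4, 129.1, 116.4], [57.7, 131.6, 118.4], [58.3, 133.1, 119.6], [58.5, 133.7, 119.8]]
scene 120 26 [[37.3, 104.6, 120.1], [41.4, 107.7, 120.5], [49.0, 119.1, 122.4], [56.4, 129.0, 123.9], [58.5, 132.2, 124.5], [59.7, 133.2, 125.5], [60.7, 136.1, 125.8]]
```

Run:
```python
from h import *
c=optics.camera_params("wrist");p,d=optics.read_camera("wrist");s=sense();print("cam",-c["R"].T@c["t"]-s["tcp_pos"], s["tcp_pos"],s["width"],s["wrist_force"])
def fing(d,lo):
    k=np.linalg.inv(c["intrinsics"]);v,u=np.mgrid[0:480,0:640];m=d>0
    P=(np.c_[u[m],v[m],np.ones(m.sum())]@k.T)*d[m][:,None]
    W=(P-c["t"])@c["R"]-s["tcp_pos"]; R=w2q(s["orientation"]).as_matrix()
    T=(W@R)*1e3; # tool coords
    uv=np.c_[u[m],v[m]]
    q=(T[:,1]<60)&(T[:,1]>-60)&(abs(T[:,0])<24)&(abs(T[:,2])<70)
    for a in range(-60,60,8):
        z=q&(T[:,1]>=a)&(T[:,1]<a+8)
        if z.sum()>5: print(a,z.sum(),"x",np.round(np.percentile(T[z,0],[2,50,98])),"z",np.round(np.percentile(T[z,2],[2,25,75,98])))
print("now");fing(d,0)
print("w1 (open, high)");fing(np.load("w1.npy"),0)
```

```text
cam [ 0.0809352  -0.01668477  0.19092413] [0.59513703 0.24986606 0.08580871] 0.0008779051334514596 [ 0.04600711 -0.50119283  5.62092007]
now
-60 498 x [-19. -18. -17.] z [-12.  -6.   5.  10.]
-52 417 x [-19. -18. -17.] z [-11.  -6.   5.  10.]
-44 320 x [-19. -18. -17.] z [-11.  -6.   5.   9.]
-36 262 x [-19. -19. -17.] z [-10.  -6.   4.   9.]
-28 238 x [-19. -17.   0.] z [-18.  -6.   3.   7.]
-20 529 x [-12.  -7.   9.] z [-21. -19. -13.  -0.]
-12 132 x [-12. -12. -10.] z [-21. -17. -11.  -0.]
-4 197 x [-12. -12. -10.] z [-20. -15.  -4.   1.]
4 191 x [-12. -12.  -8.] z [-20. -14.  -3.   2.]
12 131 x [-12. -12.  -9.] z [-20. -15.  -3.   2.]
36 1095 x [-7.  1.  9.] z [-38.   8.  57.  64.]
44 981 x [-7. -3.  9.] z [-41. -29.  42.  66.]
52 2415 x [-10.  -4.  10.] z [-44. -16.  44.  67.]
w1 (open, high)
-60 1006 x [-19. -17.   0.] z [-56. -47.  46.  55.]
-52 983 x [-19. -15.   4.] z [-55. -47.  45.  54.]
-44 921 x [-19. -13.   9.] z [-55. -47.  45.  53.]
-36 851 x [-19. -10.  13.] z [-54. -47.  45.  53.]
-28 730 x [-19.  -8.  14.] z [-52. -47.  45.  51.]
-20 45 x [-19.  -9.  11.] z [-51. -47.  45.  49.]
```

The fingertips really sit about 18 mm *behind* the reported TCP. Both cameras show the tips resting on the knob top, and it has been nudged to about bay x = 40. I'll check `arm`, then lift, open and go deeper.

Run:
```python
from h import *
from rig import arm
print({k:getattr(arm,k) for k in dir(arm) if not k.startswith('__')})
go(*b2w(40.5,115),95,79)
```

```text
{'MotionError': <class 'rig.MotionError'>, 'tip_reach': 0.017}
pos [595.1 249.9  85.8] f [ 0.  -0.5  5.6] w 0.9 t 5.0 tilt 0.0052,0.0068 jaw -101.0 | now dx,dy,dz [ 0.7 -9.1 -9.2] wy -0.0 | after turn [ 0.7 -9.1 -9.2]
```

>>> {"name": "play_rows", "arguments": {
  "series": [
    {"dx": 0, "dy": -20, "dz": 0, "wx": 0, "wy": 0, "wz": 0, "gripper": 1},
    {"dx": 0, "dy": 0, "dz": -5, "wx": 0, "wy": 0, "wz": 0, "gripper": 1},
    {"dx": 0, "dy": 0, "dz": -4, "wx": 0, "wy": 0, "wz": 0, "gripper": 1},
    {"dx": 0, "dy": 0, "dz": 0, "wx": 0, "wy": 0, "wz": 0, "gripper": 1},
    {"dx": 0, "dy": 0, "dz": 0, "wx": 0, "wy": 0, "wz": 0, "gripper": 1},
    {"dx": 0, "dy": 0, "dz": 0, "wx": 0, "wy": 0, "wz": 0, "gripper": 1},
    {"dx": 0, "dy": 0, "dz": 0, "wx": 0, "wy": 0, "wz": 0, "gripper": 1},
    {"dx": 0, "dy": 0, "dz": 0, "wx": 0, "wy": 0, "wz": 0, "gripper": 1}
  ]
}}

```text
t: 5.75
tcp_pos: [0.5954, 0.2587, 0.1032]
orientation: [-0.067, 0.068, 0.706, -0.702]
wrist_force: [-0.1, -0.1, -0.7]
width: 0.0613
```

```bash
cat >> h.py <<'E'
def toolcloud(d,c,s):
    B,uv,W=cloud(c,d);return (W-s["tcp_pos"]*1e3)@w2q(s["orientation"]).as_matrix(),uv,B
E
python3 - <<'E'
from h import *
c=optics.camera_params("wrist");s=sense();p,d=optics.read_camera("wrist");T,uv,B=toolcloud(d,c,s)
for sg in(-1,1):
    q=(T[:,1]<60)&(T[:,1]>-60)&(abs(T[:,0])<24)&(sg*T[:,2]>42)&(sg*T[:,2]<62)&(B[:,2]>80)
    print(sg,"tip",np.percentile(T[q,1],[95,98,99.5]),"x",np.percentile(T[q,0],[1,99]),"z",np.percentile(T[q,2],[1,99]))
q=(B[:,2]>100)&(B[:,2]<110)&(B[:,0]>20)&(B[:,0]<65)&(B[:,1]>95)&(B[:,1]<130)
print("knob",np.round(np.percentile(B[q],[2,50,98],axis=0),1))
go(*b2w(40.5,115),51,79)
E
```

```text
-1 tip [-50.90617391 -50.69506317 -50.58950781] x [-18.67243413 -18.04147523] z [-42.70161981 -42.03232164]
1 tip [-59.65322905 -59.65322905 -59.65322905] x [-17.64842348 -17.64842348] z [42.0492365 42.0492365]
knob [[ 29.3 103.8 101. ]
 [ 40.5 116.7 105. ]
 [ 51.6 127.5 106.6]]
pos [595.4 258.7 103.2] f [-0.4 -0.9 -0.6] w 65.8 t 5.8 tilt 0.0018,0.0054 jaw -101.0 | now dx,dy,dz [-0.6 52.2 -0.2] wy -0.0 | after turn [-0.6 52.2 -0.2]
```

>>> {"name": "play_rows", "arguments": {
  "series": [
    {"dx": 0, "dy": 12, "dz": 0, "wx": 0, "wy": 0, "wz": 0, "gripper": 1},
    {"dx": 0, "dy": 12, "dz": 0, "wx": 0, "wy": 0, "wz": 0, "gripper": 1},
    {"dx": 0, "dy": 12, "dz": 0, "wx": 0, "wy": 0, "wz": 0, "gripper": 1},
    {"dx": 0, "dy": 2, "dz": 0, "wx": 0, "wy": 0, "wz": 0, "gripper": 1}
  ]
}}

```text
t: 6.2
tcp_pos: [0.5952, 0.2587, 0.0616]
orientation: [-0.068, 0.068, 0.706, -0.702]
wrist_force: [0.3, -0.4, -0.6]
width: 0.091
```

Run:
```python
from h import *
go(*b2w(40.5,115),51,79)
c=optics.camera_params("wrist");s=sense();p,d=optics.read_camera("wrist");T,uv,B=toolcloud(d,c,s)
q=(abs(T[:,0]+18)<3)&(abs(T[:,2])>30)&(abs(T[:,2])<70)
for a in range(-60,30,6):
    z=q&(T[:,1]>=a)&(T[:,1]<a+6); print(a,z.sum(),np.round(np.percentile(T[z,2],[1,99])) if z.any() else "")
cv2.imwrite("pics/w3.png",p[120:440,140:500,::-1])
```

```text
pos [595.2 258.7  61.6] f [ 0.3 -0.4 -0.6] w 91.0 t 6.2 tilt 0.0014,0.0053 jaw -101.0 | now dx,dy,dz [-0.9 10.6 -0.5] wy -0.0 | after turn [-0.9 10.6 -0.5]
-60 463 [-57.  55.]
-54 388 [-57.  55.]
-48 355 [-56.  55.]
-42 284 [-55.  54.]
-36 253 [-55.  53.]
-30 210 [-54.  53.]
-24 125 [-52.  51.]
-18 0 
-12 0 
-6 0 
0 0 
6 0 
12 0 
18 0 
24 0
```

View pics/w3.png

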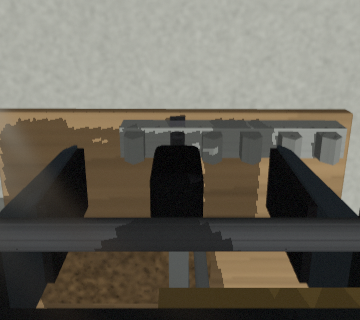

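The knob stands between the open fingers, and the tips end about 20 mm behind the TCP reading. I'll go 11 mm lower and close.

>>> {"name": "play_rows", "arguments": {
  "series": [
    {"dx": -1, "dy": 11, "dz": 0, "wx": 0, "wy": 0, "wz": 0, "gripper": 0},
    {"dx": 0, "dy": 0.5, "dz": 0, "wx": 0, "wy": 0, "wz": 0, "gripper": 0},
    {"dx": 0, "dy": 0.5, "dz": 0, "wx": 0, "wy": 0, "wz": 0, "gripper": 0},
    {"dx": 0, "dy": 0.5, "dz": 0, "wx": 0, "wy": 0, "wz": 0, "gripper": 0},
    {"dx": 0, "dy": 0.5, "dz": 0, "wx": 0, "wy": 0, "wz": 0, "gripper": 0},
    {"dx": 0, "dy": 0.5, "dz": 0, "wx": 0, "wy": 0, "wz": 0, "gripper": 0},
    {"dx": 0, "dy": 0, "dz": 0, "wx": 0, "wy": 0, "wz": 0, "gripper": 0},
    {"dx": 0, "dy": 0, "dz": 0, "wx": 0, "wy": 0, "wz": 0, "gripper": 0}
  ]
}}

```text
t: 7.05
tcp_pos: [0.5972, 0.2589, 0.0482]
orientation: [-0.067, 0.069, 0.706, -0.702]
wrist_force: [0.5, 0.0, -1.0]
width: 0.03
```

>>> {"name": "play_rows", "arguments": {
  "series": [
    {"dx": 0, "dy": 0, "dz": 0, "wx": 0, "wy": 0, "wz": 0, "gripper": 0},
    {"dx": 0, "dy": 0, "dz": 0, "wx": 0, "wy": 0, "wz": 0, "gripper": 0},
    {"dx": 0, "dy": 0, "dz": 0, "wx": 0, "wy": 0, "wz": 0, "gripper": 0}
  ]
}}

```text
t: 7.35
tcp_pos: [0.5972, 0.2589, 0.0482]
orientation: [-0.067, 0.069, 0.706, -0.702]
wrist_force: [-0.4, -0.2, 0.6]
width: 0.0239
```

Run:
```python
from h import *
print(w2b(sense()["tcp_pos"]*1e3));go(*b2w(123,115),75,79)
```

```text
[ 40.40315477 116.09192681]
pos [597.2 258.9  48.2] f [-0.4 -0.2  0.6] w 23.9 t 7.3 tilt 0.0032,0.0060 jaw -101.0 | now dx,dy,dz [  1.  -27.3  82.4] wy -0.0 | after turn [  1.  -27.3  82.4]
```

>>> {"name": "play_rows", "arguments": {
  "series": [
    {"dx": 0, "dy": -8, "dz": 0, "wx": 0, "wy": 0, "wz": 0, "gripper": 0},
    {"dx": 0, "dy": -9, "dz": 0, "wx": 0, "wy": 0, "wz": 0, "gripper": 0},
    {"dx": 0, "dy": -9, "dz": 0, "wx": 0, "wy": 0, "wz": 0, "gripper": 0},
    {"dx": 0, "dy": 0, "dz": 0, "wx": 0, "wy": 0, "wz": 0, "gripper": 0}
  ]
}}

```text
t: 7.75
tcp_pos: [0.597, 0.2586, 0.0766]
orientation: [-0.067, 0.069, 0.706, -0.702]
wrist_force: [-0.5, 0.2, -2.7]
width: 0.0238
```

Run:
```python
from h import *
print(w2b(sense()["tcp_pos"]*1e3));go(*b2w(123,116),74,79)
```

```text
[ 40.68660031 115.91151157]
pos [597.  258.6  76.6] f [-0.5  0.2 -2.7] w 23.8 t 7.8 tilt 0.0028,0.0058 jaw -101.0 | now dx,dy,dz [-0.1  2.1 82.3] wy -0.0 | after turn [-0.1  2.1 82.3]
```

Lift is 28 mm and the 2.7 N load matches the fence weight. Next I slide it out along +dz.

>>> {"name": "play_rows", "arguments": {
  "series": [
    {"dx": 0, "dy": 1, "dz": 12, "wx": 0, "wy": 0, "wz": 0, "gripper": 0},
    {"dx": 0, "dy": 0, "dz": 14, "wx": 0, "wy": 0, "wz": 0, "gripper": 0},
    {"dx": 0, "dy": 0, "dz": 14, "wx": 0, "wy": 0, "wz": 0, "gripper": 0},
    {"dx": 0, "dy": 0, "dz": 14, "wx": 0, "wy": 0, "wz": 0, "gripper": 0},
    {"dx": 0, "dy": 0, "dz": 14, "wx": 0, "wy": 0, "wz": 0, "gripper": 0},
    {"dx": 0, "dy": 0, "dz": 0, "wx": 0, "wy": 0, "wz": 0, "gripper": 0}
  ]
}}

```text
t: 8.35
tcp_pos: [0.5826, 0.1851, 0.075]
orientation: [-0.067, 0.069, 0.706, -0.702]
wrist_force: [1.0, 0.2, -1.8]
width: 0.0238
```

Run:
```python
from h import *
print(w2b(sense()["tcp_pos"]*1e3));go(*b2w(123,116),74,79)
```

```text
[115.64103139 115.74374449]
pos [582.6 185.1  75. ] f [ 1.   0.2 -1.8] w 23.8 t 8.3 tilt 0.0034,0.0057 jaw -101.0 | now dx,dy,dz [-0.3  0.9  7.4] wy -0.0 | after turn [-0.3  0.9  7.4]
```

>>> {"name": "play_rows", "arguments": {
  "series": [
    {"dx": 0, "dy": 0, "dz": 7, "wx": 0, "wy": 0, "wz": 0, "gripper": 0},
    {"dx": 0, "dy": 0, "dz": 0, "wx": 0, "wy": 0, "wz": 0, "gripper": 0},
    {"dx": 0, "dy": 8, "dz": 0, "wx": 0, "wy": 0, "wz": 0, "gripper": 0},
    {"dx": 0, "dy": 8, "dz": 0, "wx": 0, "wy": 0, "wz": 0, "gripper": 0},
    {"dx": 0, "dy": 6, "dz": 0, "wx": 0, "wy": 0, "wz": 0, "gripper": 0},
    {"dx": 0, "dy": 0, "dz": 0, "wx": 0, "wy": 0, "wz": 0, "gripper": 0}
  ]
}}

```text
t: 8.95
tcp_pos: [0.5812, 0.1777, 0.0506]
orientation: [-0.067, 0.069, 0.706, -0.702]
wrist_force: [1.1, -0.2, -2.0]
width: 0.0237
```

Run:
```python
from h import *
print(w2b(sense()["tcp_pos"]*1e3));go(*b2w(123,116),48.5,79)
```

```text
[123.18586296 115.81335336]
pos [581.2 177.7  50.6] f [ 1.1 -0.2 -2. ] w 23.7 t 8.9 tilt 0.0033,0.0057 jaw -101.0 | now dx,dy,dz [-0.2  2.1 -0.2] wy -0.0 | after turn [-0.2  2.1 -0.2]
```

>>> {"name": "play_rows", "arguments": {
  "series": [
    {"dx": 0, "dy": 0, "dz": 0, "wx": 0, "wy": 0, "wz": 0, "gripper": 1},
    {"dx": 0, "dy": 0, "dz": 0, "wx": 0, "wy": 0, "wz": 0, "gripper": 1},
    {"dx": 0, "dy": 0, "dz": 0, "wx": 0, "wy": 0, "wz": 0, "gripper": 1},
    {"dx": 0, "dy": -35, "dz": 0, "wx": 0, "wy": 0, "wz": 0, "gripper": 1},
    {"dx": 0, "dy": -45, "dz": 0, "wx": 0, "wy": 0, "wz": 0, "gripper": 1},
    {"dx": 0, "dy": -40, "dz": 0, "wx": 0, "wy": 0, "wz": 0, "gripper": 1},
    {"dx": 0, "dy": 0, "dz": 40, "wx": 0, "wy": -8, "wz": 0, "gripper": 1},
    {"dx": 0, "dy": 0, "dz": 40, "wx": 0, "wy": -8, "wz": 0, "gripper": 1}
  ]
}}

```text
t: 9.75
tcp_pos: [0.5708, 0.0998, 0.1757]
orientation: [0.035, -0.033, 0.708, -0.704]
wrist_force: [0.3, -0.3, -1.0]
width: 0.0846
```

```bash
cat > look.py <<'E'
from h import *
c=optics.camera_params("top");p,d=optics.read_camera("top");p=np.ascontiguousarray(p[:,:,::-1])
H,S,V=cv2.split(cv2.cvtColor(p,cv2.COLOR_BGR2HSV))
roi=np.zeros(H.shape,bool);roi[160:245,270:490]=1
print("insets");[print(*r) for r in rects(roi&(V<120)&(S<60),c,.016,150,1500)]
B,_,_=cloud(c,d);q=(B[:,2]>97)&(B[:,2]<112)&(B[:,0]>20)&(B[:,0]<150)&(B[:,1]>98)&(B[:,1]<132)
if q.sum()>20: print("knob",np.round(np.percentile(B[q],[2,50,98],axis=0),1).tolist())
E
python3 - <<'E'
exec(open("look.py").read())
cv2.imwrite("pics/t2.png",p[120:360,100:500])
go(618,-25,170,-82.6);print(sense()["joints"])
E
```

```text
insets
[ 614.  -317.7] [ 35.1 111.1] 2.4 [428. 206.]
[ 612.5 -178.7] [ 35.2 112. ] 3.4 [373. 207.]
[618.5 -24.8] [ 33.5 112. ] 7.4 [313. 205.]
[643.2  42.3] [ 44.7 160.5] 5.3 [284. 195.]
pos [571.1  95.6 176. ] f [ 1.8 -1.8  1.6] w 89.4 t 9.8 tilt 0.0035,0.0049 jaw -83.7 | now dx,dy,dz [-33.5   5.6 125. ] wy -1.1 | after turn [-31.    5.6 125.7]
[0.12338019 0.21163259 1.99410459 0.00557126 0.93182976 1.5816855 ]
```

View pics/t2.png

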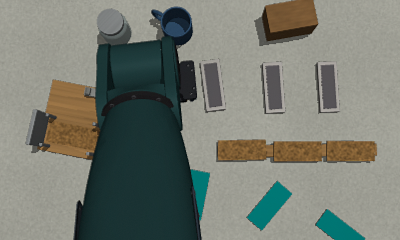

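>>> {"name": "play_rows", "arguments": {
  "series": [
    {"dx": -7, "dy": 0, "dz": 30, "wx": 0, "wy": -1, "wz": 0, "gripper": 1},
    {"dx": -8, "dy": 0, "dz": 32, "wx": 0, "wy": 0, "wz": 0, "gripper": 1},
    {"dx": -8, "dy": 0, "dz": 32, "wx": 0, "wy": 0, "wz": 0, "gripper": 1},
    {"dx": -6, "dy": 30, "dz": 25, "wx": 0, "wy": 0, "wz": 0, "gripper": 1},
    {"dx": 0, "dy": 45, "dz": 0, "wx": 0, "wy": 0, "wz": 0, "gripper": 1},
    {"dx": 0, "dy": 45, "dz": 0, "wx": 0, "wy": 0, "wz": 0, "gripper": 1},
    {"dx": 0, "dy": 20, "dz": 0, "wx": 0, "wy": 0, "wz": 0, "gripper": 1},
    {"dx": 0, "dy": 0, "dz": 0, "wx": 0, "wy": 0, "wz": 0, "gripper": 1}
  ]
}}

```text
t: 10.6
tcp_pos: [0.6199, -0.0258, 0.0364]
orientation: [0.049, -0.039, 0.707, -0.704]
wrist_force: [-1.0, 0.5, 0.8]
width: 0.0916
```

Run:
```python
from h import *
go(618.5,-24.7,-16,-82.6)
```

```text
pos [619.9 -25.8  36.4] f [-1.   0.5  0.8] w 91.6 t 10.6 tilt 0.0129,0.0048 jaw -82.8 | now dx,dy,dz [ 1.9 52.4 -1.1] wy -0.2 | after turn [ 1.9 52.4 -1.1]
```

```bash
sed -i 's/^    print(o,"jaw/    t=np.degrees(R.T@np.cross(R[:,1],[0,0,-1]));o+=" LEVEL wx %.2f wz %.2f"%(t[0],t[2])\n    print(o,"jaw/' h.py
python3 - <<'E'
from h import *
go(618.5,-24.7,-16,-82.6)
E
```

```text
pos [619.9 -25.8  36.4] f [-1.   0.5  0.8] w 91.6 t 10.6 tilt 0.0129,0.0048 LEVEL wx 0.18 wz -0.77 jaw -82.8 | now dx,dy,dz [ 1.9 52.4 -1.1] wy -0.2 | after turn [ 1.9 52.4 -1.1]
```

>>> {"name": "play_rows", "arguments": {
  "series": [
    {"dx": 1, "dy": 10, "dz": -0.5, "wx": 0.2, "wy": 0, "wz": -0.8, "gripper": 1},
    {"dx": 0.5, "dy": 15, "dz": -0.5, "wx": 0, "wy": 0, "wz": 0, "gripper": 1},
    {"dx": 0, "dy": 14, "dz": 0, "wx": 0, "wy": 0, "wz": 0, "gripper": 1},
    {"dx": 0, "dy": 5, "dz": 0, "wx": 0, "wy": 0, "wz": 0, "gripper": 1},
    {"dx": 0, "dy": 0, "dz": 0, "wx": 0, "wy": 0, "wz": 0, "gripper": 1}
  ]
}}

```text
t: 11.1
tcp_pos: [0.6205, -0.0246, -0.0075]
orientation: [-0.045, 0.043, -0.705, 0.706]
wrist_force: [-0.1, -0.1, -0.3]
width: 0.091
```

Run:
```python
from h import *
go(618.5,-24.7,-16,-82.6)
```

```text
pos [620.5 -24.6  -7.5] f [-0.1 -0.1 -0.3] w 91.0 t 11.1 tilt 0.0025,-0.0011 LEVEL wx -0.08 wz -0.13 jaw -82.8 | now dx,dy,dz [ 2.   8.5 -0.2] wy -0.2 | after turn [ 2.   8.5 -0.2]
```

>>> {"name": "play_rows", "arguments": {
  "series": [
    {"dx": 2, "dy": 8, "dz": 0, "wx": 0, "wy": 0, "wz": 0, "gripper": 1},
    {"dx": 0, "dy": 0, "dz": 0, "wx": 0, "wy": 0, "wz": 0, "gripper": 0},
    {"dx": 0, "dy": 0, "dz": 0, "wx": 0, "wy": 0, "wz": 0, "gripper": 0},
    {"dx": 0, "dy": 0, "dz": 0, "wx": 0, "wy": 0, "wz": 0, "gripper": 0},
    {"dx": 0, "dy": 0, "dz": 0, "wx": 0, "wy": 0, "wz": 0, "gripper": 0},
    {"dx": 0, "dy": 0, "dz": 0, "wx": 0, "wy": 0, "wz": 0, "gripper": 0},
    {"dx": 0, "dy": 0, "dz": 0, "wx": 0, "wy": 0, "wz": 0, "gripper": 0},
    {"dx": 0, "dy": 0, "dz": 0, "wx": 0, "wy": 0, "wz": 0, "gripper": 0}
  ]
}}

```text
t: 11.9
tcp_pos: [0.6194, -0.025, -0.0145]
orientation: [-0.046, 0.043, -0.705, 0.706]
wrist_force: [0.0, 0.5, -2.4]
width: 0.0493
```

Run:
```python
from h import *
go(*b2w(0,0),170,-11)
```

```text
pos [619.4 -25.  -14.5] f [ 0.   0.5 -2.4] w 49.3 t 11.9 tilt 0.0049,-0.0013 LEVEL wx -0.11 wz -0.27 jaw -82.8 | now dx,dy,dz [  83.4 -185.6 -358.7] wy -71.8 | after turn [-315.7 -183.4 -191.7]
```

>>> {"name": "play_rows", "arguments": {
  "series": [
    {"dx": 0, "dy": -40, "dz": 0, "wx": 0, "wy": 0, "wz": 0, "gripper": 0},
    {"dx": 0, "dy": -45, "dz": 0, "wx": 0, "wy": -4, "wz": 0, "gripper": 0},
    {"dx": 0, "dy": -45, "dz": 0, "wx": 0, "wy": -8, "wz": 0, "gripper": 0},
    {"dx": 0, "dy": 0, "dz": 0, "wx": 0, "wy": -8.5, "wz": 0, "gripper": 0},
    {"dx": 0, "dy": 0, "dz": 0, "wx": 0, "wy": -8.5, "wz": 0, "gripper": 0},
    {"dx": 0, "dy": 0, "dz": 0, "wx": 0, "wy": -8.5, "wz": 0, "gripper": 0},
    {"dx": 0, "dy": 0, "dz": 0, "wx": 0, "wy": -8.5, "wz": 0, "gripper": 0},
    {"dx": 0, "dy": 0, "dz": 0, "wx": 0, "wy": -8.5, "wz": 0, "gripper": 0}
  ]
}}

```text
t: 12.7
tcp_pos: [0.617, -0.0246, 0.1197]
orientation: [-0.367, 0.367, -0.604, 0.605]
wrist_force: [0.3, -0.4, -2.4]
width: 0.0497
```

Run:
```python
from h import *
go(*b2w(0,0),120,-11)
```

```text
pos [617.  -24.6 119.7] f [ 0.3 -0.4 -2.4] w 49.7 t 12.7 tilt 0.0015,-0.0010 LEVEL wx -0.10 wz 0.01 jaw -27.5 | now dx,dy,dz [-248.2   -0.8 -271.2] wy -16.5 | after turn [-315.    -0.7 -189.6]
```

>>> {"name": "play_rows", "arguments": {
  "series": [
    {"dx": 0, "dy": 0, "dz": 0, "wx": 0, "wy": -8, "wz": 0, "gripper": 0},
    {"dx": 0, "dy": 0, "dz": 0, "wx": 0, "wy": -8, "wz": 0, "gripper": 0},
    {"dx": -30, "dy": 0, "dz": -18, "wx": 0, "wy": 0, "wz": 0, "gripper": 0},
    {"dx": -40, "dy": 0, "dz": -24, "wx": 0, "wy": 0, "wz": 0, "gripper": 0},
    {"dx": -40, "dy": 0, "dz": -24, "wx": 0, "wy": 0, "wz": 0, "gripper": 0},
    {"dx": -40, "dy": 0, "dz": -24, "wx": 0, "wy": 0, "wz": 0, "gripper": 0},
    {"dx": -40, "dy": 0, "dz": -24, "wx": 0, "wy": 0, "wz": 0, "gripper": 0},
    {"dx": -40, "dy": 0, "dz": -24, "wx": 0, "wy": 0, "wz": 0, "gripper": 0}
  ]
}}

```text
t: 13.5
tcp_pos: [0.5203, 0.2302, 0.1184]
orientation: [-0.451, 0.451, -0.544, 0.545]
wrist_force: [1.0, 0.5, -2.7]
width: 0.0499
```

Run:
```python
from h import *
go(*b2w(0,0),120,-11)
```

```text
pos [520.3 230.2 118.4] f [ 1.   0.5 -2.7] w 49.9 t 13.5 tilt 0.0009,-0.0015 LEVEL wx -0.07 wz 0.08 jaw -10.8 | now dx,dy,dz [-83.4  -1.8 -45.8] wy 0.2 | after turn [-83.2  -1.8 -46. ]
```

>>> {"name": "play_rows", "arguments": {
  "series": [
    {"dx": -36, "dy": -1, "dz": -20, "wx": 0, "wy": 0.2, "wz": 0, "gripper": 0},
    {"dx": -28, "dy": 0, "dz": -16, "wx": 0, "wy": 0, "wz": 0, "gripper": 0},
    {"dx": -10, "dy": 0, "dz": -6, "wx": 0, "wy": 0, "wz": 0, "gripper": 0},
    {"dx": 0, "dy": 0, "dz": 0, "wx": 0, "wy": 0, "wz": 0, "gripper": 0}
  ]
}}

```text
t: 13.9
tcp_pos: [0.4885, 0.3179, 0.119]
orientation: [-0.451, 0.452, -0.544, 0.545]
wrist_force: [0.5, -0.6, -2.4]
width: 0.0495
```

Run:
```python
from h import *
go(*b2w(0,0),120,-11)
c=optics.camera_params("wrist");s=sense();p,d=optics.read_camera("wrist");B,uv,_=cloud(c,d)
def st(t,q): print(t,q.sum(),np.round(np.percentile(B[q],[2,10,50,90,98],axis=0),1).tolist() if q.sum()>5 else "")
st("base",(abs(B[:,2]-12)<4)&(abs(B[:,0]-40)<140)&(abs(B[:,1]-40)<110))
st("wall",(B[:,2]>30)&(B[:,2]<114)&(abs(B[:,0]+75)<16)&(abs(B[:,1])<55))
for sx in(-57,57):
  for sy in(-36,36): st("post%d,%d"%(sx,sy),(B[:,2]>72)&(B[:,2]<84)&(abs(B[:,0]-sx)<10)&(abs(B[:,1]-sy)<10))
st("knob",(abs(B[:,2]-106)<5)&(B[:,0]>20)&(B[:,0]<150)&(abs(B[:,1]-115)<20))
q,e=optics.read_camera("scene");B,_,_=cloud(optics.camera_params("scene"),e)
st("knobS",(abs(B[:,2]-106)<4)&(B[:,0]>20)&(B[:,0]<150)&(abs(B[:,1]-115)<20))
st("wallS",(B[:,2]>40)&(B[:,2]<114)&(abs(B[:,0]+75)<16)&(abs(B[:,1])<55))
for sx in(-57,57):
  for sy in(-36,36): st("post%d,%d"%(sx,sy),(B[:,2]>72)&(B[:,2]<84)&(abs(B[:,0]-sx)<10)&(abs(B[:,1]-sy)<10))
a=cv2.resize(p,(480,360));b=cv2.resize(q[130:250,340:480],(310,266));im=np.zeros((360,800,3),np.uint8);im[:,:480]=a;im[:266,490:]=b
cv2.imwrite("pics/w4.png",im[:,:,::-1])
```

```text
pos [488.5 317.9 119. ] f [ 0.5 -0.6 -2.4] w 49.5 t 13.9 tilt 0.0000,-0.0015 LEVEL wx -0.02 wz 0.09 jaw -10.7 | now dx,dy,dz [-3.2 -1.   1.9] wy 0.3 | after turn [-3.2 -1.   1.9]
base 19571 [[-84.5, -47.4, 10.2], [-74.1, -5.1, 10.8], [-36.2, 78.0, 11.8], [34.3, 115.6, 12.7], [69.2, 126.4, 13.3]]
wall 3491 [[-81.8, -39.7, 52.2], [-80.9, -34.3, 107.6], [-76.7, -0.3, 109.3], [-72.3, 34.1, 110.3], [-60.0, 39.5, 110.9]]
post-57,-36 172 [[-62.0, -39.8, 74.3], [-61.5, -38.6, 75.2], [-58.5, -35.6, 77.1], [-55.1, -32.6, 78.0], [-54.1, -32.1, 78.9]]
post-57,36 169 [[-61.7, 31.9, 72.9], [-61.2, 32.4, 75.7], [-58.2, 35.4, 77.3], [-55.2, 38.7, 78.2], [-54.6, 39.3, 78.8]]
post57,-36 0 
post57,36 0 
knob 0 
knobS 68 [[112.1, 103.6, 102.2], [113.8, 105.3, 103.8], [123.4, 116.0, 106.9], [132.8, 127.0, 109.2], [134.0, 127.8, 109.9]]
wallS 408 [[-81.7, -38.0, 41.7], [-78.3, -28.4, 47.6], [-73.5, 11.6, 76.0], [-70.7, 39.4, 108.0], [-60.1, 42.6, 112.9]]
post-57,-36 5 
post-57,36 15 [[-62.8, 30.1, 72.1], [-61.8, 31.4, 72.4], [-56.3, 37.2, 75.4], [-53.9, 40.1, 79.1], [-53.3, 42.1, 80.4]]
post57,-36 13 [[53.2, -38.4, 72.5], [54.5, -37.9, 72.9], [57.4, -34.2, 78.2], [59.8, -32.4, 80.0], [60.5, -29.7, 80.6]]
post57,36 11 [[52.3, 28.9, 72.7], [54.5, 33.0, 74.8], [56.1, 36.7, 75.9], [58.0, 39.8, 82.7], [58.1, 40.2, 83.1]]
```

View pics/w4.png

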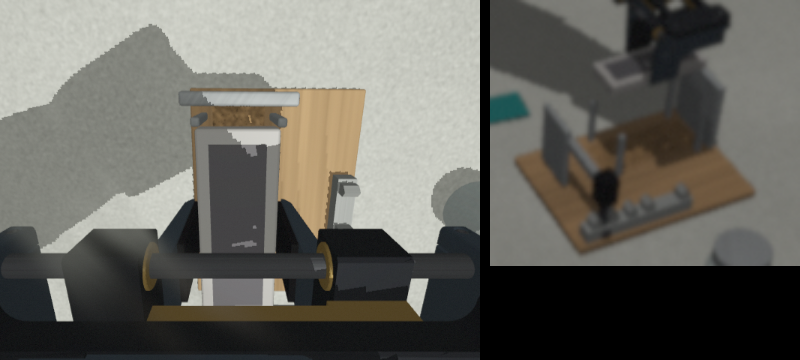

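Step 1 looks right: knob at bay x ≈ 123 with its top at 106 mm. The post positions confirm the bay frame to about 1 mm. Lowering slab 1 of 3.

>>> {"name": "play_rows", "arguments": {
  "series": [
    {"dx": -3, "dy": 20, "dz": 2, "wx": 0, "wy": 0.3, "wz": 0, "gripper": 0},
    {"dx": 0, "dy": 35, "dz": 0, "wx": 0, "wy": 0, "wz": 0, "gripper": 0},
    {"dx": 0, "dy": 35, "dz": 0, "wx": 0, "wy": 0, "wz": 0, "gripper": 0},
    {"dx": 0, "dy": 12, "dz": 0, "wx": 0, "wy": 0, "wz": 0, "gripper": 0},
    {"dx": 0, "dy": 0, "dz": 0, "wx": 0, "wy": 0, "wz": 0, "gripper": 0}
  ]
}}

```text
t: 14.5
tcp_pos: [0.4949, 0.3133, 0.0151]
orientation: [-0.447, 0.448, -0.547, 0.548]
wrist_force: [0.5, -0.4, -2.6]
width: 0.0497
```

Run:
```python
from h import *
go(*b2w(0,0),-2,-11)
c=optics.camera_params("wrist");p,d=optics.read_camera("wrist");B,uv,_=cloud(c,d)
q=(B[:,2]>20)&(B[:,2]<60)&(B[:,0]<-25)&(B[:,0]>-69.5)&(abs(B[:,1])<30)
print(np.round(np.percentile(B[q],[1,5,50,95,99],axis=0),1).tolist())
```

```text
pos [494.9 313.3  15.1] f [ 0.5 -0.4 -2.6] w 49.7 t 14.5 tilt 0.0007,-0.0014 LEVEL wx -0.05 wz 0.07 jaw -11.5 | now dx,dy,dz [-6.5 17.1 -5.3] wy -0.5 | after turn [-6.6 17.1 -5.3]
[[-57.9, -17.5, 35.2], [-57.4, -15.5, 43.5], [-42.7, 6.0, 45.1], [-26.9, 27.5, 46.2], [-25.4, 29.5, 46.7]]
```

>>> {"name": "play_rows", "arguments": {
  "series": [
    {"dx": -4, "dy": 0, "dz": -3, "wx": 0, "wy": -0.5, "wz": 0, "gripper": 0},
    {"dx": -2.5, "dy": 0, "dz": -2, "wx": 0, "wy": 0, "wz": 0, "gripper": 0},
    {"dx": 0, "dy": 5, "dz": 0, "wx": 0, "wy": 0, "wz": 0, "gripper": 0},
    {"dx": 0, "dy": 5, "dz": 0, "wx": 0, "wy": 0, "wz": 0, "gripper": 0},
    {"dx": 0, "dy": 3, "dz": 0, "wx": 0, "wy": 0, "wz": 0, "gripper": 0},
    {"dx": 0, "dy": 0, "dz": 0, "wx": 0, "wy": 0, "wz": 0, "gripper": 0}
  ]
}}

```text
t: 15.15
tcp_pos: [0.4947, 0.3226, 0.0069]
orientation: [-0.453, 0.447, -0.544, 0.547]
wrist_force: [0.0, 0.3, -2.1]
width: 0.0494
```

Run:
```python
from h import *
go(*b2w(0,0),-2,-11)
```

```text
pos [494.7 322.6   6.9] f [ 0.   0.3 -2.1] w 49.4 t 15.2 tilt 0.0078,0.0027 LEVEL wx -0.41 wz -0.24 jaw -11.0 | now dx,dy,dz [ 2.6  8.9 -3.4] wy 0.0 | after turn [ 2.6  8.9 -3.4]
```

>>> {"name": "play_rows", "arguments": {
  "series": [
    {"dx": 2, "dy": 3, "dz": -3, "wx": -0.4, "wy": 0, "wz": -0.2, "gripper": 0},
    {"dx": 0, "dy": 4, "dz": 0, "wx": 0, "wy": 0, "wz": 0, "gripper": 0},
    {"dx": 0, "dy": 1, "dz": 0, "wx": 0, "wy": 0, "wz": 0, "gripper": 0},
    {"dx": 0, "dy": 0, "dz": 0, "wx": 0, "wy": 0, "wz": 0, "gripper": 0}
  ]
}}

```text
t: 15.55
tcp_pos: [0.491, 0.321, -0.0021]
orientation: [0.45, -0.45, 0.546, -0.545]
wrist_force: [-0.1, -0.5, -2.5]
width: 0.0497
```

Run:
```python
from h import *
go(*b2w(0,0),-2,-11)
```

```text
pos [491.  321.   -2.1] f [-0.1 -0.5 -2.5] w 49.7 t 15.6 tilt -0.0008,0.0001 LEVEL wx 0.05 wz 0.00 jaw -11.0 | now dx,dy,dz [ 0.2 -0.1  0.1] wy 0.0 | after turn [ 0.2 -0.1  0.1]
```

>>> {"name": "play_rows", "arguments": {
  "series": [
    {"dx": 0, "dy": 0, "dz": 0, "wx": 0, "wy": 0, "wz": 0, "gripper": 1},
    {"dx": 0, "dy": 0, "dz": 0, "wx": 0, "wy": 0, "wz": 0, "gripper": 1},
    {"dx": 0, "dy": -10, "dz": 0, "wx": 0, "wy": 0, "wz": 0, "gripper": 1},
    {"dx": 0, "dy": -40, "dz": 0, "wx": 0, "wy": 0, "wz": 0, "gripper": 1},
    {"dx": 0, "dy": -45, "dz": 0, "wx": 0, "wy": 0, "wz": 0, "gripper": 1},
    {"dx": 0, "dy": -40, "dz": 0, "wx": 0, "wy": 0, "wz": 0, "gripper": 1},
    {"dx": 40, "dy": 0, "dz": 0, "wx": 0, "wy": -5, "wz": 0, "gripper": 1},
    {"dx": 45, "dy": 0, "dz": 0, "wx": 0, "wy": -5, "wz": 0, "gripper": 1}
  ]
}}

```text
t: 16.35
tcp_pos: [0.4806, 0.239, 0.1432]
orientation: [-0.499, 0.496, -0.502, 0.503]
wrist_force: [0.7, -0.7, -0.4]
width: 0.0909
```

Run:
```python
from h import *
# pad extents along rest, from first top picture (cork vs. rest narrower in gaps)
p=cv2.imread("pics/top0.png");c=optics.camera_params("top");H,S,V=cv2.split(cv2.cvtColor(p,cv2.COLOR_BGR2HSV))
m=((H<22)&(S>90));m[:250]=0;m[295:]=0;w=m.sum(0);x=np.arange(640)
print([(int(i),int(w[i])) for i in range(312,482) if 0<w[i]<19])
go(450.5,-98,120,-0.6)
```

```text
[(366, 12), (367, 12), (368, 12), (369, 12), (370, 12), (371, 12), (372, 12), (373, 12), (421, 17), (422, 12), (423, 12), (424, 12), (425, 12), (426, 12), (474, 18), (475, 11), (476, 10)]
pos [480.6 239.  143.2] f [ 0.7 -0.7 -0.4] w 90.9 t 16.4 tilt 0.0042,0.0024 LEVEL wx -0.24 wz -0.14 jaw -0.5 | now dx,dy,dz [337.3  22.3 -27.2] wy 0.1 | after turn [337.3  22.3 -26.7]
```

>>> {"name": "play_rows", "arguments": {
  "series": [
    {"dx": 40, "dy": 0, "dz": -3, "wx": -0.2, "wy": 0, "wz": -0.1, "gripper": 1},
    {"dx": 44, "dy": 0, "dz": -3, "wx": 0, "wy": 0, "wz": 0, "gripper": 1},
    {"dx": 44, "dy": 0, "dz": -3, "wx": 0, "wy": 0, "wz": 0, "gripper": 1},
    {"dx": 44, "dy": 0, "dz": -3, "wx": 0, "wy": 0, "wz": 0, "gripper": 1},
    {"dx": 44, "dy": 0, "dz": -3, "wx": 0, "wy": 0, "wz": 0, "gripper": 1},
    {"dx": 44, "dy": 0, "dz": -3, "wx": 0, "wy": 0, "wz": 0, "gripper": 1},
    {"dx": 30, "dy": 20, "dz": -3, "wx": 0, "wy": 0, "wz": 0, "gripper": 1},
    {"dx": 15, "dy": 20, "dz": -2, "wx": 0, "wy": 0, "wz": 0, "gripper": 1}
  ]
}}

```text
t: 17.15
tcp_pos: [0.4583, -0.0792, 0.1133]
orientation: [-0.504, 0.494, -0.496, 0.506]
wrist_force: [1.1, 1.1, -0.7]
width: 0.0916
```

Run:
```python
from h import *
go(450.5,-98,30,-0.6)
```

```text
pos [458.3 -79.2 113.3] f [ 1.1  1.1 -0.7] w 91.6 t 17.1 tilt 0.0190,0.0002 LEVEL wx -1.09 wz -0.02 jaw -0.3 | now dx,dy,dz [18.8 83.1 -9.3] wy 0.3 | after turn [18.9 83.1 -9.2]
```

>>> {"name": "play_rows", "arguments": {
  "series": [
    {"dx": 14, "dy": 10, "dz": -7, "wx": -1, "wy": 0.3, "wz": 0, "gripper": 1},
    {"dx": 4, "dy": 30, "dz": -2, "wx": 0, "wy": 0, "wz": 0, "gripper": 1},
    {"dx": 0, "dy": 30, "dz": 0, "wx": 0, "wy": 0, "wz": 0, "gripper": 1},
    {"dx": 0, "dy": 20, "dz": 0, "wx": 0, "wy": 0, "wz": 0, "gripper": 1},
    {"dx": 0, "dy": 0, "dz": 0, "wx": 0, "wy": 0, "wz": 0, "gripper": 1}
  ]
}}

```text
t: 17.65
tcp_pos: [0.4502, -0.1015, 0.0231]
orientation: [-0.497, 0.495, -0.502, 0.505]
wrist_force: [-0.4, -0.3, 0.1]
width: 0.0913
```

Run:
```python
from h import *
go(450.5,-98,-3,-0.6)
```

```text
pos [ 450.2 -101.5   23.1] f [-0.4 -0.3  0.1] w 91.3 t 17.6 tilt 0.0056,-0.0011 LEVEL wx -0.32 wz 0.06 jaw -0.8 | now dx,dy,dz [-3.5 26.1  0.1] wy -0.2 | after turn [-3.5 26.1  0.1]
```

>>> {"name": "play_rows", "arguments": {
  "series": [
    {"dx": -2, "dy": 12, "dz": 0, "wx": -0.3, "wy": -0.2, "wz": 0, "gripper": 1},
    {"dx": -1.5, "dy": 10, "dz": 0, "wx": 0, "wy": 0, "wz": 0, "gripper": 1},
    {"dx": 0, "dy": 3, "dz": 0, "wx": 0, "wy": 0, "wz": 0, "gripper": 1},
    {"dx": 0, "dy": 0, "dz": 0, "wx": 0, "wy": 0, "wz": 0, "gripper": 1}
  ]
}}

```text
t: 18.05
tcp_pos: [0.4528, -0.0984, 0.0012]
orientation: [-0.498, 0.497, -0.501, 0.504]
wrist_force: [0.6, 1.2, 0.4]
width: 0.0912
```

Run:
```python
from h import *
go(450.5,-98,-3,-0.6)
```

```text
pos [452.8 -98.4   1.2] f [0.6 1.2 0.4] w 91.2 t 18.1 tilt 0.0044,-0.0021 LEVEL wx -0.25 wz 0.12 jaw -0.6 | now dx,dy,dz [-0.3  4.2 -2.4] wy -0.0 | after turn [-0.3  4.2 -2.4]
```

>>> {"name": "play_rows", "arguments": {
  "series": [
    {"dx": 0, "dy": 5, "dz": -2, "wx": -0.2, "wy": 0, "wz": 0, "gripper": 1},
    {"dx": 0, "dy": 0, "dz": 0, "wx": 0, "wy": 0, "wz": 0, "gripper": 0},
    {"dx": 0, "dy": 0, "dz": 0, "wx": 0, "wy": 0, "wz": 0, "gripper": 0},
    {"dx": 0, "dy": 0, "dz": 0, "wx": 0, "wy": 0, "wz": 0, "gripper": 0},
    {"dx": 0, "dy": 0, "dz": 0, "wx": 0, "wy": 0, "wz": 0, "gripper": 0},
    {"dx": 0, "dy": 0, "dz": 0, "wx": 0, "wy": 0, "wz": 0, "gripper": 0},
    {"dx": 0, "dy": 0, "dz": 0, "wx": 0, "wy": 0, "wz": 0, "gripper": 0},
    {"dx": 0, "dy": 0, "dz": 0, "wx": 0, "wy": 0, "wz": 0, "gripper": 0}
  ]
}}

```text
t: 18.85
tcp_pos: [0.4519, -0.0987, -0.0023]
orientation: [-0.497, 0.497, -0.501, 0.504]
wrist_force: [1.0, 0.4, 0.2]
width: 0.0496
```

Run:
```python
from h import *
go(450.5,-98,-3,-0.6)
go(*b2w(0,0),125,-11)
```

```text
pos [451.9 -98.7  -2.3] f [1.  0.4 0.2] w 49.6 t 18.9 tilt 0.0033,-0.0028 LEVEL wx -0.19 wz 0.16 jaw -0.6 | now dx,dy,dz [-0.7  0.7 -1.4] wy -0.0 | after turn [-0.7  0.7 -1.4]
pos [451.9 -98.7  -2.3] f [1.  0.4 0.2] w 49.6 t 18.9 tilt 0.0033,-0.0028 LEVEL wx -0.19 wz 0.16 jaw -0.6 | now dx,dy,dz [-419.5 -128.3   34.9] wy 10.4 | after turn [-418.8 -128.5  -41.2]
```

>>> {"name": "play_rows", "arguments": {
  "series": [
    {"dx": 0, "dy": -35, "dz": 0, "wx": 0, "wy": 0, "wz": 0, "gripper": 0},
    {"dx": 0, "dy": -45, "dz": 0, "wx": 0, "wy": 0, "wz": 0, "gripper": 0},
    {"dx": 0, "dy": -45, "dz": 0, "wx": 0, "wy": 0, "wz": 0, "gripper": 0},
    {"dx": -35, "dy": 0, "dz": 3, "wx": 0, "wy": 2.5, "wz": 0, "gripper": 0},
    {"dx": -42, "dy": 0, "dz": 2, "wx": 0, "wy": 2.5, "wz": 0, "gripper": 0},
    {"dx": -42, "dy": 0, "dz": -1, "wx": 0, "wy": 2.5, "wz": 0, "gripper": 0},
    {"dx": -42, "dy": 0, "dz": -3, "wx": 0, "wy": 2.5, "wz": 0, "gripper": 0},
    {"dx": -42, "dy": 0, "dz": -4, "wx": 0, "wy": 0, "wz": 0, "gripper": 0}
  ]
}}

```text
t: 19.65
tcp_pos: [0.4706, 0.1077, 0.1286]
orientation: [-0.449, 0.446, -0.546, 0.549]
wrist_force: [0.4, -0.1, 0.1]
width: 0.0497
```

Run:
```python
from h import *
go(*b2w(0,0),120,-11)
```

```text
pos [470.6 107.7 128.6] f [ 0.4 -0.1  0.1] w 49.7 t 19.6 tilt 0.0053,-0.0015 LEVEL wx -0.31 wz 0.02 jaw -11.5 | now dx,dy,dz [-212.8    8.4  -22.5] wy -0.5 | after turn [-213.     8.4  -20.6]
```

>>> {"name": "play_rows", "arguments": {
  "series": [
    {"dx": -42, "dy": 0, "dz": -4, "wx": 0, "wy": -0.5, "wz": 0, "gripper": 0},
    {"dx": -42, "dy": 0, "dz": -4, "wx": -0.3, "wy": 0, "wz": 0, "gripper": 0},
    {"dx": -42, "dy": 0, "dz": -4, "wx": 0, "wy": 0, "wz": 0, "gripper": 0},
    {"dx": -40, "dy": 0, "dz": -4, "wx": 0, "wy": 0, "wz": 0, "gripper": 0},
    {"dx": -25, "dy": 0, "dz": -3, "wx": 0, "wy": 0, "wz": 0, "gripper": 0},
    {"dx": -5, "dy": 0, "dz": 0, "wx": 0, "wy": 0, "wz": 0, "gripper": 0},
    {"dx": 0, "dy": 0, "dz": 0, "wx": 0, "wy": 0, "wz": 0, "gripper": 0}
  ]
}}

```text
t: 20.35
tcp_pos: [0.4882, 0.3168, 0.1283]
orientation: [-0.451, 0.451, -0.544, 0.545]
wrist_force: [-0.8, 0.0, -0.5]
width: 0.0496
```

Run:
```python
from h import *
go(*b2w(0,0),8.5,-11)
c=optics.camera_params("wrist");p,d=optics.read_camera("wrist");s=sense();T,uv,B=toolcloud(d,c,s)
def st(t,q): print(t,q.sum(),np.round(np.percentile(B[q],[2,50,98],axis=0),1).tolist() if q.sum()>5 else "")
st("pad",(T[:,1]<-15)&(T[:,1]>-35)&(T[:,0]>-64)&(T[:,0]<-25)&(abs(T[:,2])<40))
st("slab",(B[:,2]>22)&(B[:,2]<34)&(abs(B[:,1])<32)&(B[:,0]<0))
```

```text
pos [488.2 316.8 128.3] f [-0.8  0.  -0.5] w 49.6 t 20.4 tilt 0.0006,-0.0001 LEVEL wx -0.03 wz 0.00 jaw -10.7 | now dx,dy,dz [ -4.4 119.8   1.9] wy 0.3 | after turn [ -4.4 119.8   1.9]
pad 9167 [[-57.4, -25.3, 154.8], [-40.1, -1.3, 156.3], [-21.0, 22.4, 157.6]]
slab 1929 [[-64.1, -22.8, 25.8], [-53.7, 1.0, 27.8], [-42.5, 25.1, 29.4]]
```

>>> {"name": "play_rows", "arguments": {
  "series": [
    {"dx": -4, "dy": 15, "dz": 2, "wx": 0, "wy": 0.3, "wz": 0, "gripper": 0},
    {"dx": 0, "dy": 25, "dz": 0, "wx": 0, "wy": 0, "wz": 0, "gripper": 0},
    {"dx": 0, "dy": 25, "dz": 0, "wx": 0, "wy": 0, "wz": 0, "gripper": 0},
    {"dx": 0, "dy": 25, "dz": 0, "wx": 0, "wy": 0, "wz": 0, "gripper": 0},
    {"dx": 0, "dy": 10, "dz": 0, "wx": 0, "wy": 0, "wz": 0, "gripper": 0},
    {"dx": 0, "dy": 0, "dz": 0, "wx": 0, "wy": 0, "wz": 0, "gripper": 0}
  ]
}}

```text
t: 21.0
tcp_pos: [0.4914, 0.3138, 0.0217]
orientation: [-0.447, 0.448, -0.547, 0.548]
wrist_force: [-0.2, 0.5, -0.4]
width: 0.0493
```

Run:
```python
from h import *
go(*b2w(0,0),8.5,-11)
```

```text
pos [491.4 313.8  21.7] f [-0.2  0.5 -0.4] w 49.3 t 21.0 tilt -0.0002,-0.0009 LEVEL wx 0.00 wz 0.05 jaw -11.5 | now dx,dy,dz [-6.6 13.2 -1.8] wy -0.5 | after turn [-6.7 13.2 -1.7]
```

>>> {"name": "play_rows", "arguments": {
  "series": [
    {"dx": -4, "dy": 0, "dz": -1, "wx": 0, "wy": -0.5, "wz": 0, "gripper": 0},
    {"dx": -2, "dy": 5, "dz": -0.5, "wx": 0, "wy": 0, "wz": 0, "gripper": 0},
    {"dx": 0, "dy": 5, "dz": 0, "wx": 0, "wy": 0, "wz": 0, "gripper": 0},
    {"dx": 0, "dy": 3, "dz": 0, "wx": 0, "wy": 0, "wz": 0, "gripper": 0},
    {"dx": 0, "dy": 0, "dz": 0, "wx": 0, "wy": 0, "wz": 0, "gripper": 0}
  ]
}}

```text
t: 21.5
tcp_pos: [0.4929, 0.3209, 0.0104]
orientation: [-0.451, 0.449, -0.545, 0.546]
wrist_force: [-0.4, 0.0, -0.2]
width: 0.0494
```

Run:
```python
from h import *
go(*b2w(0,0),8.5,-11)
```

```text
pos [492.9 320.9  10.4] f [-0.4  0.  -0.2] w 49.4 t 21.5 tilt 0.0031,0.0011 LEVEL wx -0.16 wz -0.09 jaw -11.0 | now dx,dy,dz [ 0.6  1.9 -1.9] wy 0.0 | after turn [ 0.6  1.9 -1.9]
```

>>> {"name": "play_rows", "arguments": {
  "series": [
    {"dx": 0.5, "dy": 2, "dz": -2, "wx": 0, "wy": 0, "wz": 0, "gripper": 0},
    {"dx": 0, "dy": 0, "dz": 0, "wx": 0, "wy": 0, "wz": 0, "gripper": 1},
    {"dx": 0, "dy": 0, "dz": 0, "wx": 0, "wy": 0, "wz": 0, "gripper": 1},
    {"dx": 0, "dy": -10, "dz": 0, "wx": 0, "wy": 0, "wz": 0, "gripper": 1},
    {"dx": 0, "dy": -40, "dz": 0, "wx": 0, "wy": 0, "wz": 0, "gripper": 1},
    {"dx": 0, "dy": -45, "dz": 0, "wx": 0, "wy": 0, "wz": 0, "gripper": 1},
    {"dx": 0, "dy": -38, "dz": 0, "wx": 0, "wy": 0, "wz": 0, "gripper": 1},
    {"dx": 0, "dy": 0, "dz": 0, "wx": 0, "wy": 0, "wz": 0, "gripper": 1}
  ]
}}

```text
t: 22.3
tcp_pos: [0.49, 0.3206, 0.1487]
orientation: [-0.451, 0.449, -0.545, 0.546]
wrist_force: [0.3, 0.0, -0.6]
width: 0.0912
```

Run:
```python
from h import *
go(612.5,-178.7,140,-86.6)
c=optics.camera_params("wrist");p,d=optics.read_camera("wrist");s=sense();T,uv,B=toolcloud(d,c,s)
def st(t,q): print(t,q.sum(),np.round(np.percentile(B[q],[1,50,99],axis=0),1).tolist() if q.sum()>5 else "")
st("pad",(B[:,2]>31.5)&(B[:,2]<37)&(abs(B[:,1])<31)&(B[:,0]<0)&(B[:,0]>-68))
st("slab",(B[:,2]>24)&(B[:,2]<31)&(abs(B[:,1])<31)&(B[:,0]<-45)&(B[:,0]>-69))
```

```text
pos [490.  320.6 148.7] f [ 0.3  0.  -0.6] w 91.2 t 22.3 tilt 0.0026,0.0008 LEVEL wx -0.14 wz -0.07 jaw -11.0 | now dx,dy,dz [466.9   8.6 215.2] wy 75.6 | after turn [-92.6  10.  505.6]
pad 4515 [[-61.4, -24.1, 32.0], [-32.4, 0.3, 33.6], [-0.7, 24.9, 35.3]]
slab 244 [[-64.2, -23.1, 25.0], [-62.7, 1.6, 27.3], [-47.8, 26.1, 30.5]]
```

>>> {"name": "play_rows", "arguments": {
  "series": [
    {"dx": 36, "dy": 0, "dz": 17, "wx": 0, "wy": 0, "wz": 0, "gripper": 1},
    {"dx": 43, "dy": 0, "dz": 20, "wx": 0, "wy": 0, "wz": 0, "gripper": 1},
    {"dx": 43, "dy": 0, "dz": 20, "wx": 0, "wy": 0, "wz": 0, "gripper": 1},
    {"dx": 43, "dy": 0, "dz": 20, "wx": 0, "wy": 0, "wz": 0, "gripper": 1},
    {"dx": 43, "dy": 0, "dz": 20, "wx": 0, "wy": 0, "wz": 0, "gripper": 1},
    {"dx": 43, "dy": 0, "dz": 20, "wx": 0, "wy": 0, "wz": 0, "gripper": 1},
    {"dx": 43, "dy": 0, "dz": 20, "wx": 0, "wy": 0, "wz": 0, "gripper": 1},
    {"dx": 43, "dy": 0, "dz": 20, "wx": 0, "wy": 0, "wz": 0, "gripper": 1}
  ]
}}

```text
t: 23.15
tcp_pos: [0.5776, -0.0495, 0.1418]
orientation: [0.451, -0.454, 0.545, -0.542]
wrist_force: [1.0, 1.4, -0.2]
width: 0.0913
```

>>> {"name": "play_rows", "arguments": {
  "series": [
    {"dx": 43, "dy": 0, "dz": 20, "wx": 0, "wy": 5, "wz": 0, "gripper": 1},
    {"dx": 38, "dy": 0, "dz": 20, "wx": 0, "wy": 8.5, "wz": 0, "gripper": 1},
    {"dx": 0, "dy": 0, "dz": 0, "wx": 0, "wy": 8.5, "wz": 0, "gripper": 1},
    {"dx": 0, "dy": 0, "dz": 0, "wx": 0, "wy": 8.5, "wz": 0, "gripper": 1},
    {"dx": 0, "dy": 0, "dz": 0, "wx": 0, "wy": 8.5, "wz": 0, "gripper": 1},
    {"dx": 0, "dy": 0, "dz": 0, "wx": 0, "wy": 8.5, "wz": 0, "gripper": 1},
    {"dx": 0, "dy": 0, "dz": 0, "wx": 0, "wy": 8.5, "wz": 0, "gripper": 1},
    {"dx": 0, "dy": 0, "dz": 0, "wx": 0, "wy": 8.5, "wz": 0, "gripper": 1}
  ]
}}

```text
t: 23.95
tcp_pos: [0.594, -0.1476, 0.1329]
orientation: [0.081, -0.092, 0.704, -0.7]
wrist_force: [-0.2, -0.1, 0.8]
width: 0.0908
```

Run:
```python
exec(open("look.py").read())
go(612.5,-178.7,40,-86.6)
```

```text
insets
[ 629.6 -203.3] [ 53.6 170.6] 74.0 [383. 199.]
[ 624.5 -311.3] [ 24.5 112.8] 169.4 [424. 203.]
[620.5 -64. ] [ 80.6 254.7] 155.9 [329. 208.]
knob [[111.7, 100.9, 98.9], [123.1, 112.7, 104.5], [134.2, 125.4, 109.2]]
pos [ 593.9 -147.6  132.7] f [-0.2 -0.6 -0.8] w 91.3 t 24.0 tilt -0.0168,0.0030 LEVEL wx 0.39 wz 0.90 jaw -76.5 | now dx,dy,dz [-12.3  92.3  35.2] wy 10.1 | after turn [-18.2  92.2  32.8]
```

Run:
```python
from h import *
P=[optics.read_camera(n)[0] for n in("top","wrist","scene")]
im=np.zeros((560,800,3),np.uint8)
im[:300,:400]=cv2.resize(P[0][120:345,240:540],(400,300));im[:300,400:]=cv2.resize(P[1],(400,300));im[300:540,:400]=cv2.resize(P[2][200:380,100:400],(400,240))
cv2.imwrite("pics/m1.png",im[:,:,::-1])
c=optics.camera_params("scene");print(proj(c,[[.6125,-.1787,.016],[.6147,-.3178,.016]]))
```

```text
[[280.96963047 305.26629291]
 [228.99410074 334.65817766]]
```

View pics/m1.png

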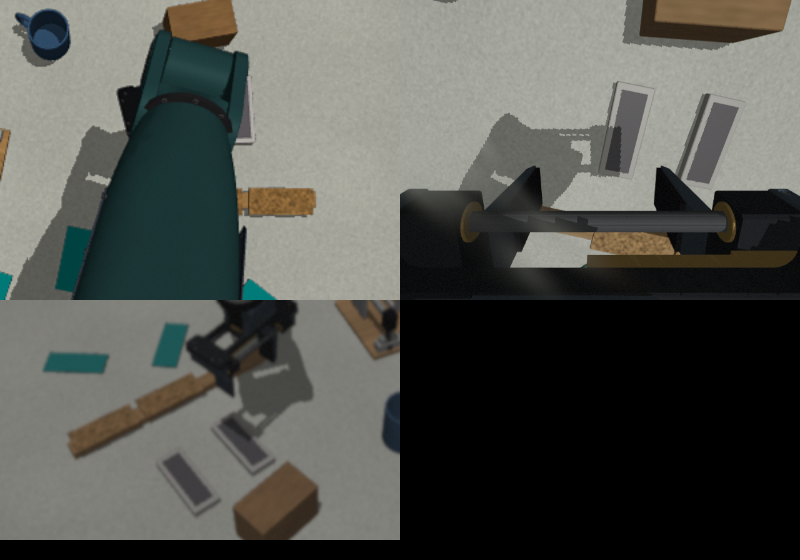

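```bash
cat > slabs.py <<'E'
from h import *
# white rim+inset = top face: depth-based heights of 10..22 mm above counter
for n in("wrist","scene"):
    s=sense();c=optics.camera_params(n);p,d=optics.read_camera(n);v,u=np.mgrid[0:480,0:640]
    W=np.zeros((480,640,3));k=np.linalg.inv(c["intrinsics"])
    W=((np.dstack([u,v,np.ones_like(u)])@k.T*d[...,None])-c["t"])@c["R"]*1e3
    H,S,V=cv2.split(cv2.cvtColor(p,cv2.COLOR_RGB2HSV))
    reg=(W[...,0]>530)&(W[...,0]<720)&(W[...,1]>-420)&(W[...,1]<60)
    m=reg&(W[...,2]>9)&(W[...,2]<23)&(S<60)&(d>0)
    m=cv2.morphologyEx(m.astype(np.uint8),cv2.MORPH_OPEN,np.ones((3,3)))
    print(n,"top face");[print(*r) for r in rects(m,c,.016,300,20000)]
    m=reg&(V<(120 if n=="wrist" else 85))&(S<70)&(W[...,2]<24)
    print(n,"inset");[print(*r) for r in rects(cv2.morphologyEx(m.astype(np.uint8),cv2.MORPH_OPEN,np.ones((3,3))),c,.016,300,20000)]
E
python3 slabs.py
```

```text
wrist top face
[ 627.5 -295.7] [ 52.2 129. ] 2.2 [498. 226.]
[ 614.1 -179.1] [ 50.1 129. ] 3.3 [360. 208.]
wrist inset
[ 627.4 -297.5] [ 34.7 111.5] 2.4 [498. 229.]
[ 631.3 -267.6] [ 11.8 118.8] 2.2 [467. 216.]
[603.4 -92.3] [135.1 209.4] 93.2 [283. 213.]
scene top face
[ 629.1 -297.4] [ 51.1 134.6] 2.4 [241. 336.]
[ 615.1 -179.5] [ 52.6 134.1] 2.7 [282. 307.]
scene inset
[ 626.3 -296.5] [ 32.4 109.3] 2.6 [240. 334.]
[ 608.1 -161. ] [ 66.4 115.6] 3.3 [284. 302.]
[573.  -67.8] [ 64.7 146.4] 90.1 [310. 272.]
```

>>> {"name": "play_rows", "arguments": {
  "series": [
    {"dx": 0, "dy": 0, "dz": 0, "wx": 0.4, "wy": 5, "wz": 0.9, "gripper": 1},
    {"dx": 0, "dy": 0, "dz": 0, "wx": 0, "wy": 5, "wz": 0, "gripper": 1},
    {"dx": -10, "dy": 0, "dz": 16, "wx": 0, "wy": 0, "wz": 0, "gripper": 1},
    {"dx": -8, "dy": 20, "dz": 15, "wx": 0, "wy": 0, "wz": 0, "gripper": 1},
    {"dx": 0, "dy": 35, "dz": 0, "wx": 0, "wy": 0, "wz": 0, "gripper": 1},
    {"dx": 0, "dy": 35, "dz": 0, "wx": 0, "wy": 0, "wz": 0, "gripper": 1},
    {"dx": 0, "dy": 20, "dz": 0, "wx": 0, "wy": 0, "wz": 0, "gripper": 1},
    {"dx": 0, "dy": 0, "dz": 0, "wx": 0, "wy": 0, "wz": 0, "gripper": 1}
  ]
}}

```text
t: 25.05
tcp_pos: [0.6214, -0.1831, 0.0214]
orientation: [-0.039, 0.034, -0.705, 0.707]
wrist_force: [0.0, 0.1, -0.5]
width: 0.0915
```

Run:
```python
from h import *
go(613.5,-179,-15,-86.7)
```

```text
pos [ 621.4 -183.1   21.4] f [ 0.   0.1 -0.5] w 91.5 t 25.1 tilt 0.0076,-0.0033 LEVEL wx -0.23 wz -0.42 jaw -84.1 | now dx,dy,dz [ 7.7 36.4 -5.1] wy 2.6 | after turn [ 7.9 36.4 -4.7]
```

>>> {"name": "play_rows", "arguments": {
  "series": [
    {"dx": 4, "dy": 5, "dz": -3, "wx": -0.2, "wy": 2.6, "wz": -0.4, "gripper": 1},
    {"dx": 3.5, "dy": 13, "dz": -2, "wx": 0, "wy": 0, "wz": 0, "gripper": 1},
    {"dx": 0, "dy": 13, "dz": 0, "wx": 0, "wy": 0, "wz": 0, "gripper": 1},
    {"dx": 0, "dy": 3, "dz": 0, "wx": 0, "wy": 0, "wz": 0, "gripper": 1},
    {"dx": 0, "dy": 0, "dz": 0, "wx": 0, "wy": 0, "wz": 0, "gripper": 1}
  ]
}}

```text
t: 25.55
tcp_pos: [0.6162, -0.181, -0.0125]
orientation: [-0.025, 0.022, -0.706, 0.707]
wrist_force: [-0.5, -0.7, 0.4]
width: 0.0916
```

Run:
```python
from h import *
go(613.5,-179,-15,-86.7)
```

```text
pos [ 616.2 -181.   -12.5] f [-0.5 -0.7  0.4] w 91.6 t 25.6 tilt 0.0034,-0.0016 LEVEL wx -0.10 wz -0.19 jaw -86.2 | now dx,dy,dz [ 2.6  2.5 -2.2] wy 0.5 | after turn [ 2.6  2.5 -2.1]
```

Correct the last millimetres, close, and lift.

>>> {"name": "play_rows", "arguments": {
  "series": [
    {"dx": 2.5, "dy": 2, "dz": -2, "wx": 0, "wy": 0.5, "wz": 0, "gripper": 1},
    {"dx": 0, "dy": 0, "dz": 0, "wx": 0, "wy": 0, "wz": 0, "gripper": 0},
    {"dx": 0, "dy": 0, "dz": 0, "wx": 0, "wy": 0, "wz": 0, "gripper": 0},
    {"dx": 0, "dy": 0, "dz": 0, "wx": 0, "wy": 0, "wz": 0, "gripper": 0},
    {"dx": 0, "dy": 0, "dz": 0, "wx": 0, "wy": 0, "wz": 0, "gripper": 0},
    {"dx": 0, "dy": 0, "dz": 0, "wx": 0, "wy": 0, "wz": 0, "gripper": 0},
    {"dx": 0, "dy": 0, "dz": 0, "wx": 0, "wy": 0, "wz": 0, "gripper": 0},
    {"dx": 0, "dy": 0, "dz": 0, "wx": 0, "wy": 0, "wz": 0, "gripper": 0}
  ]
}}

```text
t: 26.35
tcp_pos: [0.6147, -0.1794, -0.0129]
orientation: [-0.023, 0.019, -0.706, 0.708]
wrist_force: [0.9, -0.5, -1.1]
width: 0.0494
```

Run:
```python
from h import *
go(*b2w(0,0),130,-11)
```

```text
pos [ 614.7 -179.4  -12.9] f [ 0.9 -0.5 -1.1] w 49.4 t 26.4 tilt 0.0060,-0.0024 LEVEL wx -0.16 wz -0.33 jaw -86.6 | now dx,dy,dz [  93.4 -144.8 -506.1] wy -75.6 | after turn [-468.2 -140.8 -216.4]
```

>>> {"name": "play_rows", "arguments": {
  "series": [
    {"dx": 0, "dy": -40, "dz": 0, "wx": 0, "wy": 0, "wz": 0, "gripper": 0},
    {"dx": 0, "dy": -45, "dz": 0, "wx": 0, "wy": -6, "wz": 0, "gripper": 0},
    {"dx": 0, "dy": -45, "dz": 0, "wx": 0, "wy": -8.5, "wz": 0, "gripper": 0},
    {"dx": 0, "dy": -5, "dz": 0, "wx": 0, "wy": -8.5, "wz": 0, "gripper": 0},
    {"dx": 0, "dy": 0, "dz": 0, "wx": 0, "wy": -8.5, "wz": 0, "gripper": 0},
    {"dx": 0, "dy": 0, "dz": 0, "wx": 0, "wy": -8.5, "wz": 0, "gripper": 0},
    {"dx": 0, "dy": 0, "dz": 0, "wx": 0, "wy": -8.5, "wz": 0, "gripper": 0},
    {"dx": 0, "dy": 0, "dz": 0, "wx": 0, "wy": -8.5, "wz": 0, "gripper": 0}
  ]
}}

```text
t: 27.15
tcp_pos: [0.6113, -0.1782, 0.1253]
orientation: [-0.36, 0.36, -0.608, 0.609]
wrist_force: [0.1, -0.9, -2.8]
width: 0.0497
```

>>> {"name": "play_rows", "arguments": {
  "series": [
    {"dx": 0, "dy": 0, "dz": 0, "wx": 0, "wy": -8.5, "wz": 0, "gripper": 0},
    {"dx": 0, "dy": 0, "dz": 0, "wx": 0, "wy": -6, "wz": 0, "gripper": 0},
    {"dx": 0, "dy": 0, "dz": 0, "wx": 0, "wy": 0, "wz": 0, "gripper": 0}
  ]
}}

```text
t: 27.45
tcp_pos: [0.6101, -0.1778, 0.1243]
orientation: [0.436, -0.437, 0.557, -0.556]
wrist_force: [-0.4, -0.4, -2.8]
width: 0.05
```

Run:
```python
from h import *
go(*b2w(0,0),130,-11)
```

```text
pos [ 610.1 -177.8  124.3] f [-0.4 -0.4 -2.8] w 50.0 t 27.4 tilt -0.0013,0.0001 LEVEL wx 0.07 wz 0.01 jaw -13.8 | now dx,dy,dz [-455.9   -5.5 -234.2] wy -2.8 | after turn [-466.6   -5.5 -212. ]
```

>>> {"name": "play_rows", "arguments": {
  "series": [
    {"dx": -30, "dy": 0, "dz": -14, "wx": 0, "wy": -2.8, "wz": 0, "gripper": 0},
    {"dx": -42, "dy": 0, "dz": -19, "wx": 0, "wy": 0, "wz": 0, "gripper": 0},
    {"dx": -42, "dy": 0, "dz": -19, "wx": 0, "wy": 0, "wz": 0, "gripper": 0},
    {"dx": -42, "dy": 0, "dz": -19, "wx": 0, "wy": 0, "wz": 0, "gripper": 0},
    {"dx": -42, "dy": 0, "dz": -19, "wx": 0, "wy": 0, "wz": 0, "gripper": 0},
    {"dx": -42, "dy": 0, "dz": -19, "wx": 0, "wy": 0, "wz": 0, "gripper": 0},
    {"dx": -42, "dy": 0, "dz": -19, "wx": 0, "wy": 0, "wz": 0, "gripper": 0},
    {"dx": -42, "dy": 0, "dz": -19, "wx": 0, "wy": 0, "wz": 0, "gripper": 0}
  ]
}}

```text
t: 28.25
tcp_pos: [0.5305, 0.1767, 0.1235]
orientation: [0.44, -0.441, 0.554, -0.553]
wrist_force: [1.5, -0.2, -1.9]
width: 0.0498
```

>>> {"name": "play_rows", "arguments": {
  "series": [
    {"dx": -40, "dy": 0, "dz": -18, "wx": 0, "wy": 0, "wz": 0, "gripper": 0},
    {"dx": -30, "dy": 0, "dz": -14, "wx": 0, "wy": 0, "wz": 0, "gripper": 0},
    {"dx": -15, "dy": 0, "dz": -7, "wx": 0, "wy": 0, "wz": 0, "gripper": 0},
    {"dx": 0, "dy": 0, "dz": 0, "wx": 0, "wy": 0, "wz": 0, "gripper": 0}
  ]
}}

```text
t: 28.65
tcp_pos: [0.5083, 0.2768, 0.1233]
orientation: [0.437, -0.438, 0.556, -0.555]
wrist_force: [-0.5, -0.3, -3.4]
width: 0.0498
```

Run:
```python
from h import *
go(*b2w(0,0),35,-11)
```

```text
pos [508.3 276.8 123.3] f [-0.5 -0.3 -3.4] w 49.8 t 28.6 tilt -0.0015,0.0001 LEVEL wx 0.09 wz 0.02 jaw -13.6 | now dx,dy,dz [-38.6  88.3 -27. ] wy -2.6 | after turn [-39.8  88.3 -25.2]
```

>>> {"name": "play_rows", "arguments": {
  "series": [
    {"dx": -20, "dy": 0, "dz": -13, "wx": 0, "wy": -2.6, "wz": 0, "gripper": 0},
    {"dx": -15, "dy": 0, "dz": -10, "wx": 0, "wy": 0, "wz": 0, "gripper": 0},
    {"dx": -4, "dy": 15, "dz": -2, "wx": 0, "wy": 0, "wz": 0, "gripper": 0},
    {"dx": 0, "dy": 25, "dz": 0, "wx": 0, "wy": 0, "wz": 0, "gripper": 0},
    {"dx": 0, "dy": 25, "dz": 0, "wx": 0, "wy": 0, "wz": 0, "gripper": 0},
    {"dx": 0, "dy": 0, "dz": 0, "wx": 0, "wy": 0, "wz": 0, "gripper": 0}
  ]
}}

```text
t: 29.25
tcp_pos: [0.4921, 0.3174, 0.0538]
orientation: [0.446, -0.447, 0.548, -0.548]
wrist_force: [-0.3, -0.4, -2.5]
width: 0.0495
```

Run:
```python
from h import *
go(*b2w(0,0),22.5,-11)
```

```text
pos [492.1 317.4  53.8] f [-0.3 -0.4 -2.5] w 49.5 t 29.2 tilt -0.0020,-0.0011 LEVEL wx 0.10 wz 0.09 jaw -11.7 | now dx,dy,dz [-3.1 31.3 -1.7] wy -0.7 | after turn [-3.1 31.3 -1.7]
```

>>> {"name": "play_rows", "arguments": {
  "series": [
    {"dx": -3, "dy": 8, "dz": -1.5, "wx": 0, "wy": -0.7, "wz": 0, "gripper": 0},
    {"dx": -1, "dy": 10, "dz": 0, "wx": 0, "wy": 0, "wz": 0, "gripper": 0},
    {"dx": -1, "dy": 7, "dz": 0, "wx": 0, "wy": 0, "wz": 0, "gripper": 0},
    {"dx": 0, "dy": 3, "dz": 0, "wx": 0, "wy": 0, "wz": 0, "gripper": 0},
    {"dx": 0, "dy": 0, "dz": 0, "wx": 0, "wy": 0, "wz": 0, "gripper": 0}
  ]
}}

```text
t: 29.75
tcp_pos: [0.493, 0.3217, 0.0248]
orientation: [0.449, -0.45, 0.546, -0.546]
wrist_force: [0.3, -0.4, -2.9]
width: 0.0498
```

Run:
```python
from h import *
go(*b2w(0,0),22.5,-11)
```

```text
pos [493.  321.7  24.8] f [ 0.3 -0.4 -2.9] w 49.8 t 29.8 tilt -0.0011,-0.0007 LEVEL wx 0.05 wz 0.05 jaw -11.1 | now dx,dy,dz [ 1.4  2.3 -1.7] wy -0.1 | after turn [ 1.4  2.3 -1.7]
```

>>> {"name": "play_rows", "arguments": {
  "series": [
    {"dx": 0, "dy": 2, "dz": -1.7, "wx": 0, "wy": 0, "wz": 0, "gripper": 0},
    {"dx": 0, "dy": 0, "dz": 0, "wx": 0, "wy": 0, "wz": 0, "gripper": 1},
    {"dx": 0, "dy": 0, "dz": 0, "wx": 0, "wy": 0, "wz": 0, "gripper": 1},
    {"dx": 0, "dy": -10, "dz": 0, "wx": 0, "wy": 0, "wz": 0, "gripper": 1},
    {"dx": 0, "dy": -40, "dz": 0, "wx": 0, "wy": 0, "wz": 0, "gripper": 1},
    {"dx": 0, "dy": -40, "dz": 0, "wx": 0, "wy": 0, "wz": 0, "gripper": 1},
    {"dx": 0, "dy": -30, "dz": 0, "wx": 0, "wy": 0, "wz": 0, "gripper": 1},
    {"dx": 0, "dy": 0, "dz": 0, "wx": 0, "wy": 0, "wz": 0, "gripper": 1}
  ]
}}

```text
t: 30.55
tcp_pos: [0.4925, 0.323, 0.1519]
orientation: [-0.45, 0.448, -0.546, 0.546]
wrist_force: [0.1, 0.0, -0.1]
width: 0.0914
```

```bash
cat > bay.py <<'E'
from h import *
import sys
z=float(sys.argv[1]);c=optics.camera_params("wrist");s=sense();p,d=optics.read_camera("wrist");T,uv,B=toolcloud(d,c,s)
q=(abs(B[:,2]-z)<3)&(abs(B[:,1])<31)&(B[:,0]<-20)&(B[:,0]>-69)
print("top",q.sum(),np.round(np.percentile(B[q],[1,50,99],axis=0),1).tolist())
E
python3 bay.py 50; python3 -c "
from h import *
go(450.5,-237.5,120,-0.6)"
```

```text
top 3577 [[-64.3, -22.9, 47.7], [-43.0, 1.4, 49.8], [-20.6, 25.8, 51.5]]
pos [491.8 322.6 150.2] f [ 0.5  0.5 -0.1] w 91.6 t 30.6 tilt 0.0008,0.0004 LEVEL wx -0.04 wz -0.03 jaw -11.1 | now dx,dy,dz [557.6  29.9  67.2] wy -10.5 | after turn [560.5  29.9 -35.4]
```

>>> {"name": "play_rows", "arguments": {
  "series": [
    {"dx": 30, "dy": 0, "dz": 4, "wx": 0, "wy": -5, "wz": 0, "gripper": 1},
    {"dx": 43, "dy": 0, "dz": 0, "wx": 0, "wy": -5, "wz": 0, "gripper": 1},
    {"dx": 43, "dy": 0, "dz": -3, "wx": 0, "wy": 0, "wz": 0, "gripper": 1},
    {"dx": 43, "dy": 0, "dz": -3, "wx": 0, "wy": 0, "wz": 0, "gripper": 1},
    {"dx": 43, "dy": 0, "dz": -3, "wx": 0, "wy": 0, "wz": 0, "gripper": 1},
    {"dx": 43, "dy": 0, "dz": -3, "wx": 0, "wy": 0, "wz": 0, "gripper": 1},
    {"dx": 43, "dy": 0, "dz": -3, "wx": 0, "wy": 0, "wz": 0, "gripper": 1},
    {"dx": 43, "dy": 0, "dz": -3, "wx": 0, "wy": 0, "wz": 0, "gripper": 1}
  ]
}}

```text
t: 31.4
tcp_pos: [0.4604, -0.0157, 0.1466]
orientation: [0.499, -0.499, 0.502, -0.5]
wrist_force: [2.0, 0.6, -0.1]
width: 0.0914
```

>>> {"name": "play_rows", "arguments": {
  "series": [
    {"dx": 43, "dy": 0, "dz": -3, "wx": 0, "wy": 0, "wz": 0, "gripper": 1},
    {"dx": 43, "dy": 0, "dz": -3, "wx": 0, "wy": 0, "wz": 0, "gripper": 1},
    {"dx": 43, "dy": 0, "dz": -3, "wx": 0, "wy": 0, "wz": 0, "gripper": 1},
    {"dx": 40, "dy": 0, "dz": -3, "wx": 0, "wy": 0, "wz": 0, "gripper": 1},
    {"dx": 20, "dy": 0, "dz": -2, "wx": 0, "wy": 0, "wz": 0, "gripper": 1},
    {"dx": 0, "dy": 0, "dz": 0, "wx": 0, "wy": 0, "wz": 0, "gripper": 1}
  ]
}}

```text
t: 32.0
tcp_pos: [0.4403, -0.2157, 0.1434]
orientation: [0.497, -0.499, 0.504, -0.5]
wrist_force: [0.3, 0.2, -0.1]
width: 0.0912
```

```bash
python3 -c "
from h import *
go(450.5,-237.5,20,-0.6)"
```

```text
pos [ 440.3 -215.7  143.4] f [ 0.3  0.2 -0.1] w 91.2 t 32.0 tilt -0.0063,0.0020 LEVEL wx 0.36 wz -0.11 jaw -0.5 | now dx,dy,dz [ 22.  123.3  11.2] wy 0.1 | after turn [ 21.9 123.3  11.2]
```

>>> {"name": "play_rows", "arguments": {
  "series": [
    {"dx": 12, "dy": 10, "dz": 7, "wx": 0.3, "wy": 0, "wz": 0, "gripper": 1},
    {"dx": 8, "dy": 25, "dz": 4, "wx": 0, "wy": 0, "wz": 0, "gripper": 1},
    {"dx": 0, "dy": 28, "dz": 0, "wx": 0, "wy": 0, "wz": 0, "gripper": 1},
    {"dx": 0, "dy": 28, "dz": 0, "wx": 0, "wy": 0, "wz": 0, "gripper": 1},
    {"dx": 0, "dy": 20, "dz": 0, "wx": 0, "wy": 0, "wz": 0, "gripper": 1},
    {"dx": 0, "dy": 5, "dz": 0, "wx": 0, "wy": 0, "wz": 0, "gripper": 1},
    {"dx": 0, "dy": 0, "dz": 0, "wx": 0, "wy": 0, "wz": 0, "gripper": 1}
  ]
}}

```text
t: 32.7
tcp_pos: [0.4497, -0.2313, 0.0212]
orientation: [0.498, -0.498, 0.504, -0.5]
wrist_force: [-0.4, 0.2, -0.3]
width: 0.0913
```

```bash
python3 -c "
from h import *
go(450.5,-237.5,-3,-0.6)"
```

```text
pos [ 449.7 -231.3   21.2] f [-0.4  0.2 -0.3] w 91.3 t 32.7 tilt -0.0041,0.0044 LEVEL wx 0.24 wz -0.25 jaw -0.5 | now dx,dy,dz [ 6.3 24.2  0.9] wy 0.1 | after turn [ 6.3 24.2  1. ]
```

>>> {"name": "play_rows", "arguments": {
  "series": [
    {"dx": 4, "dy": 5, "dz": 1, "wx": 0.2, "wy": 0, "wz": -0.2, "gripper": 1},
    {"dx": 2, "dy": 10, "dz": 0, "wx": 0, "wy": 0, "wz": 0, "gripper": 1},
    {"dx": 0, "dy": 7, "dz": 0, "wx": 0, "wy": 0, "wz": 0, "gripper": 1},
    {"dx": 0, "dy": 0, "dz": 0, "wx": 0, "wy": 0, "wz": 0, "gripper": 1}
  ]
}}

```text
t: 33.1
tcp_pos: [0.4523, -0.2379, -0.0001]
orientation: [-0.498, 0.498, -0.501, 0.503]
wrist_force: [0.2, -0.7, 0.0]
width: 0.0912
```

```bash
python3 -c "
from h import *
go(450.5,-237.5,-3,-0.6)"
```

```text
pos [ 4.523e+02 -2.379e+02 -1.000e-01] f [ 0.2 -0.7  0. ] w 91.2 t 33.1 tilt 0.0028,-0.0013 LEVEL wx -0.16 wz 0.07 jaw -0.5 | now dx,dy,dz [-0.4  2.9 -1.8] wy 0.1 | after turn [-0.4  2.9 -1.8]
```

>>> {"name": "play_rows", "arguments": {
  "series": [
    {"dx": 0, "dy": 3, "dz": -1.8, "wx": 0, "wy": 0, "wz": 0, "gripper": 1},
    {"dx": 0, "dy": 0, "dz": 0, "wx": 0, "wy": 0, "wz": 0, "gripper": 0},
    {"dx": 0, "dy": 0, "dz": 0, "wx": 0, "wy": 0, "wz": 0, "gripper": 0},
    {"dx": 0, "dy": 0, "dz": 0, "wx": 0, "wy": 0, "wz": 0, "gripper": 0},
    {"dx": 0, "dy": 0, "dz": 0, "wx": 0, "wy": 0, "wz": 0, "gripper": 0},
    {"dx": 0, "dy": 0, "dz": 0, "wx": 0, "wy": 0, "wz": 0, "gripper": 0},
    {"dx": 0, "dy": 0, "dz": 0, "wx": 0, "wy": 0, "wz": 0, "gripper": 0},
    {"dx": 0, "dy": 0, "dz": 0, "wx": 0, "wy": 0, "wz": 0, "gripper": 0}
  ]
}}

```text
t: 33.9
tcp_pos: [0.4508, -0.2383, -0.0025]
orientation: [-0.498, 0.497, -0.501, 0.503]
wrist_force: [0.0, -0.2, 0.0]
width: 0.0496
```

```bash
python3 -c "
from h import *
go(*b2w(0,0),135,-11)"
```

```text
pos [ 450.8 -238.3   -2.5] f [ 0.  -0.2  0. ] w 49.6 t 33.9 tilt 0.0039,-0.0019 LEVEL wx -0.22 wz 0.11 jaw -0.5 | now dx,dy,dz [-559.  -138.3   36.2] wy 10.5 | after turn [-556.1 -138.7  -66.7]
```

>>> {"name": "play_rows", "arguments": {
  "series": [
    {"dx": 0, "dy": -35, "dz": 0, "wx": 0, "wy": 0, "wz": 0, "gripper": 0},
    {"dx": 0, "dy": -45, "dz": 0, "wx": 0, "wy": 0, "wz": 0, "gripper": 0},
    {"dx": 0, "dy": -45, "dz": 0, "wx": 0, "wy": 0, "wz": 0, "gripper": 0},
    {"dx": -35, "dy": -5, "dz": 4, "wx": 0, "wy": 2.5, "wz": 0, "gripper": 0},
    {"dx": -43, "dy": 0, "dz": 3, "wx": 0, "wy": 2.5, "wz": 0, "gripper": 0},
    {"dx": -43, "dy": 0, "dz": 0, "wx": 0, "wy": 2.5, "wz": 0, "gripper": 0},
    {"dx": -43, "dy": 0, "dz": -3, "wx": 0, "wy": 2.5, "wz": 0, "gripper": 0},
    {"dx": -43, "dy": 0, "dz": -4, "wx": 0, "wy": 0, "wz": 0, "gripper": 0}
  ]
}}

```text
t: 34.7
tcp_pos: [0.4727, -0.0287, 0.1339]
orientation: [-0.45, 0.447, -0.545, 0.549]
wrist_force: [0.8, -0.1, -0.6]
width: 0.0496
```

>>> {"name": "play_rows", "arguments": {
  "series": [
    {"dx": -43, "dy": 0, "dz": -4, "wx": 0, "wy": 0, "wz": 0, "gripper": 0},
    {"dx": -43, "dy": 0, "dz": -4, "wx": 0, "wy": 0, "wz": 0, "gripper": 0},
    {"dx": -43, "dy": 0, "dz": -4, "wx": 0, "wy": 0, "wz": 0, "gripper": 0},
    {"dx": -43, "dy": 0, "dz": -4, "wx": 0, "wy": 0, "wz": 0, "gripper": 0},
    {"dx": -43, "dy": 0, "dz": -4, "wx": 0, "wy": 0, "wz": 0, "gripper": 0},
    {"dx": -30, "dy": 0, "dz": -4, "wx": 0, "wy": 0, "wz": 0, "gripper": 0},
    {"dx": -10, "dy": 0, "dz": -1, "wx": 0, "wy": 0, "wz": 0, "gripper": 0},
    {"dx": 0, "dy": 0, "dz": 0, "wx": 0, "wy": 0, "wz": 0, "gripper": 0}
  ]
}}

```text
t: 35.5
tcp_pos: [0.4973, 0.2416, 0.1345]
orientation: [-0.452, 0.447, -0.543, 0.548]
wrist_force: [-0.6, -0.6, -1.3]
width: 0.0494
```

```bash
python3 -c "
from h import *
go(*b2w(0,0),50,-11)"
```

```text
pos [497.3 241.6 134.5] f [-0.6 -0.6 -1.3] w 49.4 t 35.5 tilt 0.0096,-0.0011 LEVEL wx -0.55 wz -0.05 jaw -11.0 | now dx,dy,dz [-76.3  84.4 -22.1] wy -0.0 | after turn [-76.3  84.4 -22. ]
```

>>> {"name": "play_rows", "arguments": {
  "series": [
    {"dx": -30, "dy": 0, "dz": -8, "wx": -0.5, "wy": 0, "wz": 0, "gripper": 0},
    {"dx": -30, "dy": 0, "dz": -8, "wx": 0, "wy": 0, "wz": 0, "gripper": 0},
    {"dx": -14, "dy": 5, "dz": -5, "wx": 0, "wy": 0, "wz": 0, "gripper": 0},
    {"dx": -1, "dy": 25, "dz": 0, "wx": 0, "wy": 0, "wz": 0, "gripper": 0},
    {"dx": -1, "dy": 25, "dz": 0, "wx": 0, "wy": 0, "wz": 0, "gripper": 0},
    {"dx": -1, "dy": 20, "dz": 0, "wx": 0, "wy": 0, "wz": 0, "gripper": 0},
    {"dx": 0, "dy": 5, "dz": 0, "wx": 0, "wy": 0, "wz": 0, "gripper": 0},
    {"dx": 0, "dy": 0, "dz": 0, "wx": 0, "wy": 0, "wz": 0, "gripper": 0}
  ]
}}

```text
t: 36.3
tcp_pos: [0.4914, 0.3146, 0.051]
orientation: [-0.448, 0.449, -0.547, 0.547]
wrist_force: [-0.6, -1.6, -0.1]
width: 0.0502
```

```bash
python3 -c "
from h import *
go(*b2w(0,0),30,-11)"
```

```text
pos [491.4 314.6  51. ] f [-0.6 -1.6 -0.1] w 50.2 t 36.3 tilt -0.0006,-0.0013 LEVEL wx 0.02 wz 0.08 jaw -11.3 | now dx,dy,dz [-5.9 21.  -1.6] wy -0.3 | after turn [-5.9 21.  -1.5]
```

>>> {"name": "play_rows", "arguments": {
  "series": [
    {"dx": -4, "dy": 4, "dz": -1, "wx": 0, "wy": -0.3, "wz": 0, "gripper": 0},
    {"dx": -2, "dy": 7, "dz": 0, "wx": 0, "wy": 0, "wz": 0, "gripper": 0},
    {"dx": -0.5, "dy": 6, "dz": 0, "wx": 0, "wy": 0, "wz": 0, "gripper": 0},
    {"dx": 0, "dy": 2, "dz": 0, "wx": 0, "wy": 0, "wz": 0, "gripper": 0},
    {"dx": 0, "dy": 0, "dz": 0, "wx": 0, "wy": 0, "wz": 0, "gripper": 0}
  ]
}}

```text
t: 36.8
tcp_pos: [0.4932, 0.3214, 0.0331]
orientation: [-0.45, 0.449, -0.545, 0.546]
wrist_force: [-0.5, 0.8, 0.3]
width: 0.0498
```

```bash
python3 -c "
from h import *
go(*b2w(0,0),30,-11)"
```

```text
pos [493.2 321.4  33.1] f [-0.5  0.8  0.3] w 49.8 t 36.8 tilt 0.0022,0.0003 LEVEL wx -0.12 wz -0.04 jaw -11.0 | now dx,dy,dz [ 1.1  3.1 -2.1] wy -0.0 | after turn [ 1.1  3.1 -2.1]
```

>>> {"name": "play_rows", "arguments": {
  "series": [
    {"dx": 0.5, "dy": 3, "dz": -2, "wx": 0, "wy": 0, "wz": 0, "gripper": 0},
    {"dx": 0, "dy": 0, "dz": 0, "wx": 0, "wy": 0, "wz": 0, "gripper": 1},
    {"dx": 0, "dy": 0, "dz": 0, "wx": 0, "wy": 0, "wz": 0, "gripper": 1},
    {"dx": 0, "dy": -10, "dz": 0, "wx": 0, "wy": 0, "wz": 0, "gripper": 1},
    {"dx": 0, "dy": -40, "dz": 0, "wx": 0, "wy": 0, "wz": 0, "gripper": 1},
    {"dx": 0, "dy": -40, "dz": 0, "wx": 0, "wy": 0, "wz": 0, "gripper": 1},
    {"dx": 0, "dy": -25, "dz": 0, "wx": 0, "wy": 0, "wz": 0, "gripper": 1},
    {"dx": 0, "dy": 0, "dz": 0, "wx": 0, "wy": 0, "wz": 0, "gripper": 1}
  ]
}}

```text
t: 37.6
tcp_pos: [0.4907, 0.3213, 0.1519]
orientation: [-0.45, 0.449, -0.545, 0.546]
wrist_force: [0.1, 0.8, -0.2]
width: 0.0914
```

```bash
python3 bay.py 56;python3 bay.py 50
python3 - <<'E'
exec(open("look.py").read())
go(627.5,-296.5,140,-87.7)
E
```

```text
top 3614 [[-62.7, -23.6, 54.0], [-42.4, 0.7, 55.7], [-20.5, 25.1, 57.3]]
top 184 [[-64.2, -22.8, 47.6], [-63.4, 0.2, 49.2], [-62.4, 25.7, 52.9]]
insets
[ 626.4 -296.8] [ 35.7 111.9] 2.4 [420. 202.]
knob [[112.1, 101.0, 98.1], [123.4, 113.1, 104.6], [134.5, 125.2, 110.7]]
pos [488.7 320.1 147.5] f [0.2 0.2 0.5] w 91.3 t 37.8 tilt -0.0026,-0.0026 LEVEL wx 0.12 wz 0.17 jaw -11.0 | now dx,dy,dz [578.7   8.8 254.1] wy 76.7 | after turn [-113.9    5.9  621.7]
```

>>> {"name": "play_rows", "arguments": {
  "series": [
    {"dx": 36, "dy": 0, "dz": 16, "wx": 0, "wy": 0, "wz": 0, "gripper": 1},
    {"dx": 43, "dy": 0, "dz": 19, "wx": 0, "wy": 0, "wz": 0, "gripper": 1},
    {"dx": 43, "dy": 0, "dz": 19, "wx": 0, "wy": 0, "wz": 0, "gripper": 1},
    {"dx": 43, "dy": 0, "dz": 19, "wx": 0, "wy": 0, "wz": 0, "gripper": 1},
    {"dx": 43, "dy": 0, "dz": 19, "wx": 0, "wy": 0, "wz": 0, "gripper": 1},
    {"dx": 43, "dy": 0, "dz": 19, "wx": 0, "wy": 0, "wz": 0, "gripper": 1},
    {"dx": 43, "dy": 0, "dz": 19, "wx": 0, "wy": 0, "wz": 0, "gripper": 1},
    {"dx": 43, "dy": 0, "dz": 19, "wx": 0, "wy": 0, "wz": 0, "gripper": 1}
  ]
}}

```text
t: 38.55
tcp_pos: [0.5665, -0.0484, 0.1381]
orientation: [0.446, -0.458, 0.547, -0.541]
wrist_force: [0.1, 0.6, -0.9]
width: 0.0911
```

>>> {"name": "play_rows", "arguments": {
  "series": [
    {"dx": 43, "dy": 0, "dz": 19, "wx": 0, "wy": 0, "wz": 0, "gripper": 1},
    {"dx": 43, "dy": 0, "dz": 19, "wx": 0, "wy": 0, "wz": 0, "gripper": 1},
    {"dx": 43, "dy": 0, "dz": 19, "wx": 0, "wy": 0, "wz": 0, "gripper": 1},
    {"dx": 43, "dy": 0, "dz": 19, "wx": 0, "wy": 8.5, "wz": 0, "gripper": 1},
    {"dx": 0, "dy": 0, "dz": 0, "wx": 0, "wy": 8.5, "wz": 0, "gripper": 1},
    {"dx": 0, "dy": 0, "dz": 0, "wx": 0, "wy": 8.5, "wz": 0, "gripper": 1},
    {"dx": 0, "dy": 0, "dz": 0, "wx": 0, "wy": 8.5, "wz": 0, "gripper": 1},
    {"dx": 0, "dy": 0, "dz": 0, "wx": 0, "wy": 8.5, "wz": 0, "gripper": 1}
  ]
}}

```text
t: 39.35
tcp_pos: [0.6038, -0.2449, 0.1243]
orientation: [0.208, -0.231, 0.676, -0.668]
wrist_force: [0.3, -0.0, -0.4]
width: 0.0914
```

>>> {"name": "play_rows", "arguments": {
  "series": [
    {"dx": 0, "dy": 0, "dz": 0, "wx": 0, "wy": 8.5, "wz": 0, "gripper": 1},
    {"dx": 0, "dy": 0, "dz": 0, "wx": 0, "wy": 8.5, "wz": 0, "gripper": 1},
    {"dx": 0, "dy": 0, "dz": 0, "wx": 0, "wy": 8.5, "wz": 0, "gripper": 1},
    {"dx": 0, "dy": 0, "dz": 0, "wx": 0, "wy": 8.5, "wz": 0, "gripper": 1},
    {"dx": 0, "dy": 0, "dz": 0, "wx": 0, "wy": 0, "wz": 0, "gripper": 1}
  ]
}}

```text
t: 39.85
tcp_pos: [0.599, -0.2432, 0.1153]
orientation: [-0.006, -0.027, 0.71, -0.704]
wrist_force: [0.2, 0.1, 0.1]
width: 0.0913
```

```bash
python3 slabs.py; python3 -c "
from h import *
go(627,-296.7,30,-87.6)"
```

```text
wrist top face
[ 628.1 -297.2] [ 50.  128.7] 2.2 [389. 189.]
wrist inset
scene top face
[ 628.8 -297.6] [ 51.6 134.1] 2.4 [241. 336.]
scene inset
[ 613.4 -276.3] [ 73.1 133.8] 1.9 [243. 326.]
[ 582.2 -159.8] [ 84.4 155. ] 90.2 [279. 292.]
pos [ 599.1 -243.3  115.7] f [-0.1  0.3 -0.7] w 91.2 t 40.0 tilt -0.0462,0.0071 LEVEL wx 0.50 wz 2.63 jaw -87.9 | now dx,dy,dz [-29.8  83.9  55.2] wy -0.3 | after turn [-29.5  83.9  55.3]
```

>>> {"name": "play_rows", "arguments": {
  "series": [
    {"dx": -8, "dy": 0, "dz": 15, "wx": 0.5, "wy": -0.3, "wz": 2.6, "gripper": 1},
    {"dx": -10, "dy": 0, "dz": 20, "wx": 0, "wy": 0, "wz": 0, "gripper": 1},
    {"dx": -10, "dy": 5, "dz": 17, "wx": 0, "wy": 0, "wz": 0, "gripper": 1},
    {"dx": 0, "dy": 25, "dz": 0, "wx": 0, "wy": 0, "wz": 0, "gripper": 1},
    {"dx": 0, "dy": 30, "dz": 0, "wx": 0, "wy": 0, "wz": 0, "gripper": 1},
    {"dx": 0, "dy": 25, "dz": 0, "wx": 0, "wy": 0, "wz": 0, "gripper": 1},
    {"dx": 0, "dy": 0, "dz": 0, "wx": 0, "wy": 0, "wz": 0, "gripper": 1}
  ]
}}

```text
t: 40.65
tcp_pos: [0.63, -0.2956, 0.0254]
orientation: [0.026, -0.026, 0.707, -0.706]
wrist_force: [-1.1, -0.3, -0.3]
width: 0.0915
```

```bash
python3 -c "
from h import *
go(627,-296.9,-14,-87.7)"
```

```text
pos [ 630.  -295.6   25.4] f [-1.1 -0.3 -0.3] w 91.5 t 40.6 tilt -0.0002,0.0005 LEVEL wx 0.03 wz 0.01 jaw -85.8 | now dx,dy,dz [ 3.1 39.4  1.1] wy 1.9 | after turn [ 3.  39.4  1.2]
```

>>> {"name": "play_rows", "arguments": {
  "series": [
    {"dx": 2, "dy": 8, "dz": 0, "wx": 0, "wy": 1.9, "wz": 0, "gripper": 1},
    {"dx": 0.5, "dy": 13, "dz": 0, "wx": 0, "wy": 0, "wz": 0, "gripper": 1},
    {"dx": 0, "dy": 13, "dz": 0, "wx": 0, "wy": 0, "wz": 0, "gripper": 1},
    {"dx": 0, "dy": 3, "dz": 0, "wx": 0, "wy": 0, "wz": 0, "gripper": 1},
    {"dx": 0, "dy": 0, "dz": 0, "wx": 0, "wy": 0, "wz": 0, "gripper": 1}
  ]
}}

```text
t: 41.15
tcp_pos: [0.6285, -0.2963, -0.012]
orientation: [-0.016, 0.014, -0.707, 0.707]
wrist_force: [-0.5, 1.0, -0.3]
width: 0.0916
```

```bash
python3 -c "
from h import *
go(627,-296.9,-14,-87.7)"
```

```text
pos [ 628.5 -296.3  -12. ] f [-0.5  1.  -0.3] w 91.6 t 41.1 tilt 0.0019,-0.0006 LEVEL wx -0.04 wz -0.11 jaw -87.5 | now dx,dy,dz [1.5 2.  0.5] wy 0.2 | after turn [1.5 2.  0.5]
```

>>> {"name": "play_rows", "arguments": {
  "series": [
    {"dx": 1.5, "dy": 2, "dz": 0.5, "wx": 0, "wy": 0.2, "wz": 0, "gripper": 1},
    {"dx": 0, "dy": 0, "dz": 0, "wx": 0, "wy": 0, "wz": 0, "gripper": 0},
    {"dx": 0, "dy": 0, "dz": 0, "wx": 0, "wy": 0, "wz": 0, "gripper": 0},
    {"dx": 0, "dy": 0, "dz": 0, "wx": 0, "wy": 0, "wz": 0, "gripper": 0},
    {"dx": 0, "dy": 0, "dz": 0, "wx": 0, "wy": 0, "wz": 0, "gripper": 0},
    {"dx": 0, "dy": 0, "dz": 0, "wx": 0, "wy": 0, "wz": 0, "gripper": 0},
    {"dx": 0, "dy": 0, "dz": 0, "wx": 0, "wy": 0, "wz": 0, "gripper": 0},
    {"dx": 0, "dy": 0, "dz": 0, "wx": 0, "wy": 0, "wz": 0, "gripper": 0}
  ]
}}

```text
t: 41.95
tcp_pos: [0.6281, -0.2975, -0.0122]
orientation: [-0.015, 0.012, -0.706, 0.708]
wrist_force: [-0.5, -0.4, -0.8]
width: 0.0491
```

```bash
python3 -c "
from h import *
go(*b2w(0,0),135,-11)"
```

```text
pos [ 628.1 -297.5  -12.2] f [-0.5 -0.4 -0.8] w 49.1 t 42.0 tilt 0.0042,-0.0018 LEVEL wx -0.11 wz -0.24 jaw -87.7 | now dx,dy,dz [ 112.  -149.  -622.8] wy -76.7 | after turn [-581.3 -145.3 -252.2]
```

>>> {"name": "play_rows", "arguments": {
  "series": [
    {"dx": 0, "dy": -40, "dz": 0, "wx": 0, "wy": 0, "wz": 0, "gripper": 0},
    {"dx": 0, "dy": -45, "dz": 0, "wx": 0, "wy": -6, "wz": 0, "gripper": 0},
    {"dx": 0, "dy": -45, "dz": 0, "wx": 0, "wy": -8.5, "wz": 0, "gripper": 0},
    {"dx": 0, "dy": -15, "dz": 0, "wx": 0, "wy": -8.5, "wz": 0, "gripper": 0},
    {"dx": 0, "dy": 0, "dz": 0, "wx": 0, "wy": -8.5, "wz": 0, "gripper": 0},
    {"dx": 0, "dy": 0, "dz": 0, "wx": 0, "wy": -8.5, "wz": 0, "gripper": 0},
    {"dx": 0, "dy": 0, "dz": 0, "wx": 0, "wy": -8.5, "wz": 0, "gripper": 0},
    {"dx": 0, "dy": 0, "dz": 0, "wx": 0, "wy": -8.5, "wz": 0, "gripper": 0}
  ]
}}

```text
t: 42.75
tcp_pos: [0.6255, -0.2961, 0.1368]
orientation: [0.354, -0.354, 0.612, -0.612]
wrist_force: [0.5, 0.6, -3.3]
width: 0.0495
```

>>> {"name": "play_rows", "arguments": {
  "series": [
    {"dx": 0, "dy": 0, "dz": 0, "wx": 0, "wy": -8.5, "wz": 0, "gripper": 0},
    {"dx": 0, "dy": 0, "dz": 0, "wx": 0, "wy": -8.5, "wz": 0, "gripper": 0},
    {"dx": 0, "dy": 0, "dz": 0, "wx": 0, "wy": 0, "wz": 0, "gripper": 0}
  ]
}}

```text
t: 43.05
tcp_pos: [0.6247, -0.2955, 0.1359]
orientation: [0.442, -0.442, 0.552, -0.551]
wrist_force: [1.1, -0.1, -3.0]
width: 0.0498
```

```bash
python3 -c "
from h import *
go(*b2w(0,0),135,-11)"
```

```text
pos [ 624.7 -295.5  135.9] f [ 1.1 -0.1 -3. ] w 49.8 t 43.0 tilt -0.0014,0.0013 LEVEL wx 0.09 wz -0.06 jaw -12.5 | now dx,dy,dz [-572.5    1.9 -264.4] wy -1.5 | after turn [-579.4    1.9 -248.8]
```

>>> {"name": "play_rows", "arguments": {
  "series": [
    {"dx": -30, "dy": 0, "dz": -13, "wx": 0, "wy": -1.5, "wz": 0, "gripper": 0},
    {"dx": -43, "dy": 0, "dz": -18.5, "wx": 0, "wy": 0, "wz": 0, "gripper": 0},
    {"dx": -43, "dy": 0, "dz": -18.5, "wx": 0, "wy": 0, "wz": 0, "gripper": 0},
    {"dx": -43, "dy": 0, "dz": -18.5, "wx": 0, "wy": 0, "wz": 0, "gripper": 0},
    {"dx": -43, "dy": 0, "dz": -18.5, "wx": 0, "wy": 0, "wz": 0, "gripper": 0},
    {"dx": -43, "dy": 0, "dz": -18.5, "wx": 0, "wy": 0, "wz": 0, "gripper": 0},
    {"dx": -43, "dy": 0, "dz": -18.5, "wx": 0, "wy": 0, "wz": 0, "gripper": 0},
    {"dx": -43, "dy": 0, "dz": -18.5, "wx": 0, "wy": 0, "wz": 0, "gripper": 0}
  ]
}}

```text
t: 43.85
tcp_pos: [0.5526, 0.0652, 0.1355]
orientation: [0.437, -0.437, 0.557, -0.556]
wrist_force: [1.1, -0.2, -2.7]
width: 0.0499
```

>>> {"name": "play_rows", "arguments": {
  "series": [
    {"dx": -43, "dy": 0, "dz": -18.5, "wx": 0, "wy": 0, "wz": 0, "gripper": 0},
    {"dx": -43, "dy": 0, "dz": -18.5, "wx": 0, "wy": 0, "wz": 0, "gripper": 0},
    {"dx": -43, "dy": 0, "dz": -18.5, "wx": 0, "wy": 0, "wz": 0, "gripper": 0},
    {"dx": -43, "dy": 0, "dz": -18.5, "wx": 0, "wy": 0, "wz": 0, "gripper": 0},
    {"dx": -43, "dy": 0, "dz": -18.5, "wx": 0, "wy": 0, "wz": 0, "gripper": 0},
    {"dx": -30, "dy": 0, "dz": -13, "wx": 0, "wy": 0, "wz": 0, "gripper": 0},
    {"dx": -10, "dy": 0, "dz": -5, "wx": 0, "wy": 0, "wz": 0, "gripper": 0},
    {"dx": 0, "dy": 0, "dz": 0, "wx": 0, "wy": 0, "wz": 0, "gripper": 0}
  ]
}}

```text
t: 44.65
tcp_pos: [0.5034, 0.3557, 0.1361]
orientation: [0.427, -0.427, 0.564, -0.563]
wrist_force: [0.5, -0.3, -2.4]
width: 0.0497
```

```bash
python3 -c "
from h import *
go(*b2w(0,0),65,-11)"
```

```text
pos [503.4 355.7 136.1] f [ 0.5 -0.3 -2.4] w 49.7 t 44.6 tilt 0.0001,0.0016 LEVEL wx 0.02 wz -0.09 jaw -15.7 | now dx,dy,dz [37.2 71.  -2.4] wy -4.7 | after turn [36.8 71.  -5.4]
```

>>> {"name": "play_rows", "arguments": {
  "series": [
    {"dx": 15, "dy": 0, "dz": -2, "wx": 0, "wy": -4.7, "wz": 0, "gripper": 0},
    {"dx": 20, "dy": 0, "dz": -3, "wx": 0, "wy": 0, "wz": 0, "gripper": 0},
    {"dx": 0, "dy": 0, "dz": 0, "wx": 0, "wy": 0, "wz": 0, "gripper": 0},
    {"dx": 0, "dy": 20, "dz": 0, "wx": 0, "wy": 0, "wz": 0, "gripper": 0},
    {"dx": 0, "dy": 25, "dz": 0, "wx": 0, "wy": 0, "wz": 0, "gripper": 0},
    {"dx": 0, "dy": 15, "dz": 0, "wx": 0, "wy": 0, "wz": 0, "gripper": 0},
    {"dx": 0, "dy": 0, "dz": 0, "wx": 0, "wy": 0, "wz": 0, "gripper": 0}
  ]
}}

```text
t: 45.35
tcp_pos: [0.4923, 0.3161, 0.0747]
orientation: [0.446, -0.445, 0.549, -0.549]
wrist_force: [0.3, -0.7, -2.2]
width: 0.0495
```

```bash
python3 -c "
from h import *
go(*b2w(0,0),45,-11)"
```

```text
pos [492.3 316.1  74.7] f [ 0.3 -0.7 -2.2] w 49.5 t 45.4 tilt 0.0010,0.0013 LEVEL wx -0.04 wz -0.09 jaw -11.9 | now dx,dy,dz [-4.2 29.7 -2.3] wy -0.9 | after turn [-4.2 29.7 -2.2]
```

>>> {"name": "play_rows", "arguments": {
  "series": [
    {"dx": -4, "dy": 8, "dz": -2, "wx": 0, "wy": -0.9, "wz": 0, "gripper": 0},
    {"dx": -1, "dy": 9, "dz": -0.5, "wx": 0, "wy": 0, "wz": 0, "gripper": 0},
    {"dx": -1, "dy": 7, "dz": 0, "wx": 0, "wy": 0, "wz": 0, "gripper": 0},
    {"dx": 0, "dy": 3, "dz": 0, "wx": 0, "wy": 0, "wz": 0, "gripper": 0},
    {"dx": 0, "dy": 0, "dz": 0, "wx": 0, "wy": 0, "wz": 0, "gripper": 0}
  ]
}}

```text
t: 45.85
tcp_pos: [0.4924, 0.3237, 0.0473]
orientation: [0.451, -0.449, 0.546, -0.546]
wrist_force: [0.2, 0.5, -3.0]
width: 0.05
```

```bash
python3 -c "
from h import *
go(*b2w(0,0),45,-11)"
```

```text
pos [492.4 323.7  47.3] f [ 0.2  0.5 -3. ] w 50.0 t 45.9 tilt 0.0028,0.0024 LEVEL wx -0.13 wz -0.17 jaw -11.0 | now dx,dy,dz [ 3.2  2.3 -0.8] wy 0.0 | after turn [ 3.2  2.3 -0.8]
```

>>> {"name": "play_rows", "arguments": {
  "series": [
    {"dx": 2.5, "dy": 2, "dz": -0.8, "wx": 0, "wy": 0, "wz": 0, "gripper": 0},
    {"dx": 0, "dy": 0, "dz": 0, "wx": 0, "wy": 0, "wz": 0, "gripper": 1},
    {"dx": 0, "dy": 0, "dz": 0, "wx": 0, "wy": 0, "wz": 0, "gripper": 1},
    {"dx": 0, "dy": -10, "dz": 0, "wx": 0, "wy": 0, "wz": 0, "gripper": 1},
    {"dx": 0, "dy": -40, "dz": 0, "wx": 0, "wy": 0, "wz": 0, "gripper": 1},
    {"dx": 0, "dy": -40, "dz": 0, "wx": 0, "wy": 0, "wz": 0, "gripper": 1},
    {"dx": 0, "dy": -5, "dz": 0, "wx": 0, "wy": 0, "wz": 0, "gripper": 1},
    {"dx": 0, "dy": 0, "dz": 0, "wx": 0, "wy": 0, "wz": 0, "gripper": 1}
  ]
}}

```text
t: 46.65
tcp_pos: [0.4918, 0.3214, 0.1477]
orientation: [-0.452, 0.447, -0.545, 0.546]
wrist_force: [-0.8, 0.1, 0.1]
width: 0.0911
```

```bash
python3 bay.py 72; python3 -c "
from h import *
go(450.5,-368.8,140,-0.6)"
```

```text
top 4192 [[-63.4, -23.1, 69.8], [-42.6, 1.2, 71.8], [-20.5, 25.6, 73.5]]
pos [492.  321.5 147.4] f [0.4 0.1 0.7] w 91.1 t 46.7 tilt 0.0056,0.0041 LEVEL wx -0.27 wz -0.29 jaw -11.0 | now dx,dy,dz [685.6   4.4  91. ] wy -10.4 | after turn [690.7   3.8 -34.3]
```

>>> {"name": "play_rows", "arguments": {
  "series": [
    {"dx": 30, "dy": 0, "dz": 4, "wx": 0, "wy": -5, "wz": 0, "gripper": 1},
    {"dx": 43, "dy": 0, "dz": 1, "wx": 0, "wy": -5, "wz": 0, "gripper": 1},
    {"dx": 43, "dy": 0, "dz": -1, "wx": 0, "wy": 0, "wz": 0, "gripper": 1},
    {"dx": 43, "dy": 0, "dz": -1, "wx": 0, "wy": 0, "wz": 0, "gripper": 1},
    {"dx": 43, "dy": 0, "dz": -1, "wx": 0, "wy": 0, "wz": 0, "gripper": 1},
    {"dx": 43, "dy": 0, "dz": -1, "wx": 0, "wy": 0, "wz": 0, "gripper": 1},
    {"dx": 43, "dy": 0, "dz": -1, "wx": 0, "wy": 0, "wz": 0, "gripper": 1},
    {"dx": 43, "dy": 0, "dz": -1, "wx": 0, "wy": 0, "wz": 0, "gripper": 1}
  ]
}}

```text
t: 47.5
tcp_pos: [0.4738, -0.0172, 0.1394]
orientation: [0.5, -0.499, 0.502, -0.499]
wrist_force: [1.0, -0.3, -0.4]
width: 0.0911
```

>>> {"name": "play_rows", "arguments": {
  "series": [
    {"dx": 43, "dy": 0, "dz": -1, "wx": 0, "wy": 0, "wz": 0, "gripper": 1},
    {"dx": 43, "dy": 0, "dz": -1, "wx": 0, "wy": 0, "wz": 0, "gripper": 1},
    {"dx": 43, "dy": 0, "dz": -1, "wx": 0, "wy": 0, "wz": 0, "gripper": 1},
    {"dx": 43, "dy": 0, "dz": -1, "wx": 0, "wy": 0, "wz": 0, "gripper": 1},
    {"dx": 43, "dy": 0, "dz": -1, "wx": 0, "wy": 0, "wz": 0, "gripper": 1},
    {"dx": 43, "dy": 0, "dz": -1, "wx": 0, "wy": 0, "wz": 0, "gripper": 1},
    {"dx": 43, "dy": 0, "dz": -1, "wx": 0, "wy": 0, "wz": 0, "gripper": 1},
    {"dx": 20, "dy": 0, "dz": 0, "wx": 0, "wy": 0, "wz": 0, "gripper": 1}
  ]
}}

```text
t: 48.3
tcp_pos: [0.4583, -0.3525, 0.13]
orientation: [0.498, -0.499, 0.506, -0.496]
wrist_force: [0.1, -0.3, -0.4]
width: 0.0912
```

Run:
```python
from h import *
go(450.5,-368.8,20,-0.6)
c=optics.camera_params("top");p,d=optics.read_camera("top");H,S,V=cv2.split(cv2.cvtColor(p,cv2.COLOR_RGB2HSV))
m=((H<22)&(S>90));m[:250]=0;m[295:]=0;w=m.sum(0);print([(int(i),int(w[i])) for i in range(312,482,3)])
```

```text
pos [ 458.3 -352.5  130. ] f [ 0.1 -0.3 -0.4] w 91.2 t 48.3 tilt -0.0113,0.0081 LEVEL wx 0.65 wz -0.46 jaw -0.3 | now dx,dy,dz [ 17.2 110.   -6.5] wy 0.3 | after turn [ 17.3 110.   -6.4]
[(312, 0), (315, 0), (318, 11), (321, 12), (324, 12), (327, 12), (330, 12), (333, 11), (336, 11), (339, 12), (342, 12), (345, 12), (348, 12), (351, 12), (354, 12), (357, 12), (360, 12), (363, 12), (366, 12), (369, 12), (372, 12), (375, 12), (378, 12), (381, 12), (384, 12), (387, 12), (390, 12), (393, 12), (396, 11), (399, 11), (402, 11), (405, 11), (408, 11), (411, 11), (414, 11), (417, 11), (420, 11), (423, 12), (426, 12), (429, 20), (432, 20), (435, 20), (438, 20), (441, 20), (444, 20), (447, 19), (450, 12), (453, 6), (456, 0), (459, 0), (462, 0), (465, 0), (468, 0), (471, 0), (474, 0), (477, 0), (480, 0)]
```

>>> {"name": "play_rows", "arguments": {
  "series": [
    {"dx": 10, "dy": 10, "dz": -4, "wx": 0.6, "wy": 0.3, "wz": -0.4, "gripper": 1},
    {"dx": 5, "dy": 22, "dz": -2, "wx": 0, "wy": 0, "wz": 0, "gripper": 1},
    {"dx": 0, "dy": 25, "dz": 0, "wx": 0, "wy": 0, "wz": 0, "gripper": 1},
    {"dx": 0, "dy": 25, "dz": 0, "wx": 0, "wy": 0, "wz": 0, "gripper": 1},
    {"dx": 0, "dy": 20, "dz": 0, "wx": 0, "wy": 0, "wz": 0, "gripper": 1},
    {"dx": 0, "dy": 5, "dz": 0, "wx": 0, "wy": 0, "wz": 0, "gripper": 1},
    {"dx": 0, "dy": 0, "dz": 0, "wx": 0, "wy": 0, "wz": 0, "gripper": 1}
  ]
}}

```text
t: 49.05
tcp_pos: [0.4484, -0.3676, 0.013]
orientation: [0.496, -0.497, 0.507, -0.5]
wrist_force: [-0.5, -0.4, 0.0]
width: 0.0915
```

```bash
python3 -c "
from h import *
go(450.5,-368.8,-3,-0.6)"
```

```text
pos [ 448.4 -367.6   13. ] f [-0.5 -0.4  0. ] w 91.5 t 49.0 tilt -0.0066,0.0060 LEVEL wx 0.38 wz -0.34 jaw -0.8 | now dx,dy,dz [ 1.3 16.   2.3] wy -0.2 | after turn [ 1.3 16.   2.2]
```

>>> {"name": "play_rows", "arguments": {
  "series": [
    {"dx": 1, "dy": 4, "dz": 2, "wx": 0.4, "wy": -0.2, "wz": -0.3, "gripper": 1},
    {"dx": 0, "dy": 7, "dz": 0, "wx": 0, "wy": 0, "wz": 0, "gripper": 1},
    {"dx": 0, "dy": 4, "dz": 0, "wx": 0, "wy": 0, "wz": 0, "gripper": 1},
    {"dx": 0, "dy": 0, "dz": 0, "wx": 0, "wy": 0, "wz": 0, "gripper": 1}
  ]
}}

```text
t: 49.45
tcp_pos: [0.4516, -0.3692, -0.0012]
orientation: [-0.498, 0.497, -0.501, 0.504]
wrist_force: [-0.1, -0.3, 0.4]
width: 0.0914
```

```bash
python3 -c "
from h import *
go(450.5,-368.8,-3,-0.6)"
```

```text
pos [ 451.6 -369.2   -1.2] f [-0.1 -0.3  0.4] w 91.4 t 49.5 tilt 0.0029,-0.0016 LEVEL wx -0.17 wz 0.09 jaw -0.6 | now dx,dy,dz [-0.4  1.8 -1.1] wy 0.0 | after turn [-0.4  1.8 -1.1]
```

>>> {"name": "play_rows", "arguments": {
  "series": [
    {"dx": 0, "dy": 2, "dz": -1, "wx": 0, "wy": 0, "wz": 0, "gripper": 1},
    {"dx": 0, "dy": 0, "dz": 0, "wx": 0, "wy": 0, "wz": 0, "gripper": 0},
    {"dx": 0, "dy": 0, "dz": 0, "wx": 0, "wy": 0, "wz": 0, "gripper": 0},
    {"dx": 0, "dy": 0, "dz": 0, "wx": 0, "wy": 0, "wz": 0, "gripper": 0},
    {"dx": 0, "dy": 0, "dz": 0, "wx": 0, "wy": 0, "wz": 0, "gripper": 0},
    {"dx": 0, "dy": 0, "dz": 0, "wx": 0, "wy": 0, "wz": 0, "gripper": 0},
    {"dx": 0, "dy": 0, "dz": 0, "wx": 0, "wy": 0, "wz": 0, "gripper": 0},
    {"dx": 0, "dy": 0, "dz": 0, "wx": 0, "wy": 0, "wz": 0, "gripper": 0}
  ]
}}

```text
t: 50.25
tcp_pos: [0.4511, -0.3698, -0.0022]
orientation: [-0.498, 0.497, -0.501, 0.504]
wrist_force: [-0.6, 0.1, 0.1]
width: 0.0496
```

>>> {"name": "play_rows", "arguments": {
  "series": [
    {"dx": 0, "dy": -35, "dz": 0, "wx": 0, "wy": 0, "wz": 0, "gripper": 0},
    {"dx": 0, "dy": -45, "dz": 0, "wx": 0, "wy": 0, "wz": 0, "gripper": 0},
    {"dx": 0, "dy": -45, "dz": 0, "wx": 0, "wy": 0, "wz": 0, "gripper": 0},
    {"dx": 0, "dy": -5, "dz": 0, "wx": 0, "wy": 2.5, "wz": 0, "gripper": 0},
    {"dx": 0, "dy": 0, "dz": 0, "wx": 0, "wy": 4, "wz": 0, "gripper": 0},
    {"dx": 0, "dy": 0, "dz": 0, "wx": 0, "wy": 4, "wz": 0, "gripper": 0}
  ]
}}

```text
t: 50.85
tcp_pos: [0.4502, -0.3691, 0.1329]
orientation: [-0.449, 0.448, -0.546, 0.548]
wrist_force: [-0.3, 0.2, -0.4]
width: 0.0496
```

```bash
python3 -c "
from h import *
go(*b2w(0,0),135,-11)"
```

```text
pos [ 450.2 -369.1  132.9] f [-0.3  0.2 -0.4] w 49.6 t 50.9 tilt 0.0034,-0.0020 LEVEL wx -0.21 wz 0.08 jaw -11.4 | now dx,dy,dz [-684.3   -3.4  -95.9] wy -0.4 | after turn [-684.9   -3.4  -91.5]
```

>>> {"name": "play_rows", "arguments": {
  "series": [
    {"dx": -30, "dy": 0, "dz": -4, "wx": 0, "wy": -0.4, "wz": 0, "gripper": 0},
    {"dx": -43, "dy": 0, "dz": -6, "wx": 0, "wy": 0, "wz": 0, "gripper": 0},
    {"dx": -43, "dy": 0, "dz": -6, "wx": 0, "wy": 0, "wz": 0, "gripper": 0},
    {"dx": -43, "dy": 0, "dz": -6, "wx": 0, "wy": 0, "wz": 0, "gripper": 0},
    {"dx": -43, "dy": 0, "dz": -6, "wx": 0, "wy": 0, "wz": 0, "gripper": 0},
    {"dx": -43, "dy": 0, "dz": -6, "wx": 0, "wy": 0, "wz": 0, "gripper": 0},
    {"dx": -43, "dy": 0, "dz": -6, "wx": 0, "wy": 0, "wz": 0, "gripper": 0},
    {"dx": -43, "dy": 0, "dz": -6, "wx": 0, "wy": 0, "wz": 0, "gripper": 0}
  ]
}}

```text
t: 51.65
tcp_pos: [0.4699, -0.0288, 0.1331]
orientation: [-0.448, 0.446, -0.545, 0.551]
wrist_force: [0.8, -0.0, -0.1]
width: 0.05
```

>>> {"name": "play_rows", "arguments": {
  "series": [
    {"dx": -43, "dy": 0, "dz": -6, "wx": 0, "wy": 0, "wz": 0, "gripper": 0},
    {"dx": -43, "dy": 0, "dz": -6, "wx": 0, "wy": 0, "wz": 0, "gripper": 0},
    {"dx": -43, "dy": 0, "dz": -6, "wx": 0, "wy": 0, "wz": 0, "gripper": 0},
    {"dx": -43, "dy": 0, "dz": -6, "wx": 0, "wy": 0, "wz": 0, "gripper": 0},
    {"dx": -43, "dy": 0, "dz": -6, "wx": 0, "wy": 0, "wz": 0, "gripper": 0},
    {"dx": -43, "dy": 0, "dz": -6, "wx": 0, "wy": 0, "wz": 0, "gripper": 0},
    {"dx": -43, "dy": 0, "dz": -6, "wx": 0, "wy": 0, "wz": 0, "gripper": 0},
    {"dx": -15, "dy": 0, "dz": -2, "wx": 0, "wy": 0, "wz": 0, "gripper": 0}
  ]
}}

```text
t: 52.45
tcp_pos: [0.4884, 0.3065, 0.1331]
orientation: [-0.45, 0.446, -0.544, 0.551]
wrist_force: [1.0, -0.4, -0.5]
width: 0.0498
```

```bash
python3 -c "
from h import *
go(*b2w(0,0),75,-11)"
```

```text
pos [488.4 306.5 133.1] f [ 1.  -0.4 -0.5] w 49.8 t 52.5 tilt 0.0105,-0.0035 LEVEL wx -0.63 wz 0.08 jaw -11.4 | now dx,dy,dz [-14.6  58.1  -0.9] wy -0.4 | after turn [-14.6  58.1  -0.8]
```

>>> {"name": "play_rows", "arguments": {
  "series": [
    {"dx": -6, "dy": 0, "dz": 0, "wx": -0.6, "wy": -0.4, "wz": 0, "gripper": 0},
    {"dx": -6, "dy": 5, "dz": 0, "wx": 0, "wy": 0, "wz": 0, "gripper": 0},
    {"dx": -1, "dy": 22, "dz": 0, "wx": 0, "wy": 0, "wz": 0, "gripper": 0},
    {"dx": -1, "dy": 20, "dz": 0, "wx": 0, "wy": 0, "wz": 0, "gripper": 0},
    {"dx": -1, "dy": 10, "dz": 0, "wx": 0, "wy": 0, "wz": 0, "gripper": 0},
    {"dx": 0, "dy": 0, "dz": 0, "wx": 0, "wy": 0, "wz": 0, "gripper": 0}
  ]
}}

```text
t: 53.05
tcp_pos: [0.4917, 0.319, 0.0734]
orientation: [-0.449, 0.45, -0.546, 0.546]
wrist_force: [-0.2, 0.4, -0.6]
width: 0.0498
```

```bash
python3 -c "
from h import *
go(*b2w(0,0),52,-11)"
```

```text
pos [491.7 319.   73.4] f [-0.2  0.4 -0.6] w 49.8 t 53.0 tilt -0.0014,-0.0020 LEVEL wx 0.06 wz 0.13 jaw -11.0 | now dx,dy,dz [-1.6 21.4 -1. ] wy -0.0 | after turn [-1.6 21.4 -1. ]
```

>>> {"name": "play_rows", "arguments": {
  "series": [
    {"dx": -1, "dy": 6, "dz": -1, "wx": 0, "wy": 0, "wz": 0, "gripper": 0},
    {"dx": 0, "dy": 7, "dz": -0.5, "wx": 0, "wy": 0, "wz": 0, "gripper": 0},
    {"dx": 0, "dy": 5, "dz": -0.5, "wx": 0, "wy": 0, "wz": 0, "gripper": 0},
    {"dx": 0, "dy": 1, "dz": 0, "wx": 0, "wy": 0, "wz": 0, "gripper": 0},
    {"dx": 0, "dy": 0, "dz": 0, "wx": 0, "wy": 0, "wz": 0, "gripper": 0}
  ]
}}

```text
t: 53.55
tcp_pos: [0.4909, 0.3197, 0.0546]
orientation: [-0.449, 0.449, -0.546, 0.546]
wrist_force: [-0.4, 0.4, -0.3]
width: 0.0497
```

```bash
python3 -c "
from h import *
go(*b2w(0,0),52,-11)"
```

```text
pos [490.9 319.7  54.6] f [-0.4  0.4 -0.3] w 49.7 t 53.5 tilt 0.0001,-0.0011 LEVEL wx -0.02 wz 0.06 jaw -11.1 | now dx,dy,dz [-1.   2.6 -0.1] wy -0.1 | after turn [-1.   2.6 -0.1]
```

>>> {"name": "play_rows", "arguments": {
  "series": [
    {"dx": 0, "dy": 2.5, "dz": 0, "wx": 0, "wy": 0, "wz": 0, "gripper": 0},
    {"dx": 0, "dy": 0, "dz": 0, "wx": 0, "wy": 0, "wz": 0, "gripper": 1},
    {"dx": 0, "dy": 0, "dz": 0, "wx": 0, "wy": 0, "wz": 0, "gripper": 1},
    {"dx": 0, "dy": -10, "dz": 0, "wx": 0, "wy": 0, "wz": 0, "gripper": 1},
    {"dx": 0, "dy": -40, "dz": 0, "wx": 0, "wy": 0, "wz": 0, "gripper": 1},
    {"dx": 0, "dy": -40, "dz": 0, "wx": 0, "wy": 0, "wz": 0, "gripper": 1},
    {"dx": 0, "dy": 0, "dz": 0, "wx": 0, "wy": 0, "wz": 0, "gripper": 1}
  ]
}}

```text
t: 54.25
tcp_pos: [0.4909, 0.32, 0.147]
orientation: [-0.449, 0.45, -0.546, 0.546]
wrist_force: [-0.0, 0.4, 0.1]
width: 0.0912
```

```bash
python3 bay.py 78
python3 - <<'E'
from h import *
go(*b2w(123,115.8),140,79)
P=[optics.read_camera(n)[0] for n in("wrist","scene","top")]
im=np.zeros((400,800,3),np.uint8);im[:300,:400]=cv2.resize(P[0],(400,300));im[:300,400:]=cv2.resize(P[1][110:260,330:490],(400,300));cv2.imwrite("pics/f1.png",im[:,:,::-1])
E
```

```text
top 4145 [[-60.6, -22.9, 76.0], [-41.4, 1.7, 77.6], [-20.5, 25.9, 79.2]]
pos [489.9 319.4 144.8] f [ 0.8  0.3 -0.4] w 90.9 t 54.3 tilt -0.0021,-0.0024 LEVEL wx 0.09 wz 0.16 jaw -11.1 | now dx,dy,dz [121.3   5.  116.8] wy 89.9 | after turn [-116.6    4.3  121.5]
```

View pics/f1.png

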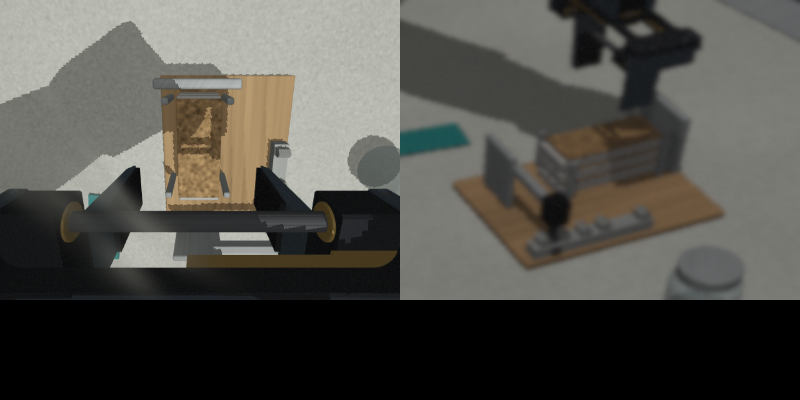

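The stack is neat, with the top pad at about 78 mm as expected, and the fence is still in the outermost notch. Next is the knob.

>>> {"name": "play_rows", "arguments": {
  "series": [
    {"dx": 28, "dy": 0, "dz": 27, "wx": 0, "wy": 0, "wz": 0, "gripper": 1},
    {"dx": 30, "dy": 0, "dz": 29, "wx": 0, "wy": 0, "wz": 0, "gripper": 1},
    {"dx": 30, "dy": 0, "dz": 29, "wx": 0, "wy": 0, "wz": 0, "gripper": 1},
    {"dx": 25, "dy": 0, "dz": 24, "wx": 0, "wy": 0, "wz": 0, "gripper": 1},
    {"dx": 0, "dy": 0, "dz": 0, "wx": 0, "wy": 8.5, "wz": 0, "gripper": 1},
    {"dx": 0, "dy": 0, "dz": 0, "wx": 0, "wy": 8.5, "wz": 0, "gripper": 1},
    {"dx": 0, "dy": 0, "dz": 0, "wx": 0, "wy": 8.5, "wz": 0, "gripper": 1},
    {"dx": 0, "dy": 0, "dz": 0, "wx": 0, "wy": 8.5, "wz": 0, "gripper": 1}
  ]
}}

```text
t: 55.25
tcp_pos: [0.5707, 0.1787, 0.1296]
orientation: [-0.259, 0.277, -0.654, 0.654]
wrist_force: [0.2, 0.4, -0.2]
width: 0.0913
```

>>> {"name": "play_rows", "arguments": {
  "series": [
    {"dx": 0, "dy": 0, "dz": 0, "wx": 0, "wy": 8.5, "wz": 0, "gripper": 1},
    {"dx": 0, "dy": 0, "dz": 0, "wx": 0, "wy": 8.5, "wz": 0, "gripper": 1},
    {"dx": 0, "dy": 0, "dz": 0, "wx": 0, "wy": 8.5, "wz": 0, "gripper": 1},
    {"dx": 0, "dy": 0, "dz": 0, "wx": 0, "wy": 8.5, "wz": 0, "gripper": 1},
    {"dx": 0, "dy": 0, "dz": 0, "wx": 0, "wy": 8.5, "wz": 0, "gripper": 1},
    {"dx": 0, "dy": 0, "dz": 0, "wx": 0, "wy": 8.5, "wz": 0, "gripper": 1},
    {"dx": 0, "dy": 0, "dz": 0, "wx": 0, "wy": 0, "wz": 0, "gripper": 1}
  ]
}}

```text
t: 55.95
tcp_pos: [0.5645, 0.1767, 0.1188]
orientation: [0.057, -0.03, -0.699, 0.712]
wrist_force: [0.4, -0.4, -0.8]
width: 0.0911
```

Run:
```python
from h import *
go(*b2w(123.2,115.8),100,79)
```

```text
pos [564.5 176.7 118.8] f [ 0.4 -0.4 -0.8] w 91.1 t 56.0 tilt -0.0395,-0.0150 LEVEL wx -1.13 wz 2.14 jaw -97.1 | now dx,dy,dz [-17.1  18.1  -3.4] wy 3.9 | after turn [-16.9  18.1  -4.5]
```

>>> {"name": "play_rows", "arguments": {
  "series": [
    {"dx": -8, "dy": 0, "dz": -1, "wx": -1.1, "wy": 3.9, "wz": 2.1, "gripper": 1},
    {"dx": -8, "dy": 0, "dz": 0, "wx": 0, "wy": 0, "wz": 0, "gripper": 1},
    {"dx": 0, "dy": 8, "dz": 0, "wx": 0, "wy": 0, "wz": 0, "gripper": 1},
    {"dx": 0, "dy": 8, "dz": 0, "wx": 0, "wy": 0, "wz": 0, "gripper": 1},
    {"dx": 0, "dy": 0, "dz": 0, "wx": 0, "wy": 0, "wz": 0, "gripper": 1}
  ]
}}

```text
t: 56.45
tcp_pos: [0.5791, 0.1745, 0.0978]
orientation: [0.064, -0.06, -0.703, 0.706]
wrist_force: [-0.7, -0.3, 0.4]
width: 0.0912
```

Run:
```python
from h import *
go(*b2w(123.2,115.8),48.5,79)
```

```text
pos [579.1 174.5  97.8] f [-0.7 -0.3  0.4] w 91.2 t 56.5 tilt -0.0065,-0.0035 LEVEL wx -0.26 wz 0.33 jaw -100.0 | now dx,dy,dz [-1.8 49.3 -3.7] wy 1.0 | after turn [-1.8 49.3 -3.7]
```

>>> {"name": "play_rows", "arguments": {
  "series": [
    {"dx": -1.5, "dy": 8, "dz": -3.5, "wx": -0.2, "wy": 1, "wz": 0.3, "gripper": 1},
    {"dx": 0, "dy": 12, "dz": 0, "wx": 0, "wy": 0, "wz": 0, "gripper": 1},
    {"dx": 0, "dy": 12, "dz": 0, "wx": 0, "wy": 0, "wz": 0, "gripper": 1},
    {"dx": 0, "dy": 12, "dz": 0, "wx": 0, "wy": 0, "wz": 0, "gripper": 1},
    {"dx": 0, "dy": 4, "dz": 0, "wx": 0, "wy": 0, "wz": 0, "gripper": 1},
    {"dx": 0, "dy": 0, "dz": 0, "wx": 0, "wy": 0, "wz": 0, "gripper": 1}
  ]
}}

```text
t: 57.05
tcp_pos: [0.58, 0.1779, 0.044]
orientation: [0.069, -0.067, -0.703, 0.705]
wrist_force: [0.3, -0.4, -0.0]
width: 0.0911
```

Run:
```python
from h import *
go(*b2w(123.2,115.8),48.5,79)
```

```text
pos [580.  177.9  44. ] f [ 0.3 -0.4 -0. ] w 91.1 t 57.0 tilt -0.0030,-0.0016 LEVEL wx -0.12 wz 0.15 jaw -101.0 | now dx,dy,dz [-1.1 -4.5  0. ] wy 0.0 | after turn [-1.1 -4.5 -0. ]
```

>>> {"name": "play_rows", "arguments": {
  "series": [
    {"dx": -1, "dy": -4, "dz": 0, "wx": 0, "wy": 0, "wz": 0, "gripper": 0},
    {"dx": 0, "dy": 0, "dz": 0, "wx": 0, "wy": 0, "wz": 0, "gripper": 0},
    {"dx": 0, "dy": 0, "dz": 0, "wx": 0, "wy": 0, "wz": 0, "gripper": 0},
    {"dx": 0, "dy": 0, "dz": 0, "wx": 0, "wy": 0, "wz": 0, "gripper": 0},
    {"dx": 0, "dy": 0, "dz": 0, "wx": 0, "wy": 0, "wz": 0, "gripper": 0},
    {"dx": 0, "dy": 0, "dz": 0, "wx": 0, "wy": 0, "wz": 0, "gripper": 0},
    {"dx": 0, "dy": 0, "dz": 0, "wx": 0, "wy": 0, "wz": 0, "gripper": 0},
    {"dx": 0, "dy": 0, "dz": 0, "wx": 0, "wy": 0, "wz": 0, "gripper": 0}
  ]
}}

```text
t: 57.85
tcp_pos: [0.5823, 0.1779, 0.0501]
orientation: [0.068, -0.067, -0.704, 0.704]
wrist_force: [-0.6, 0.0, 0.1]
width: 0.0301
```

>>> {"name": "play_rows", "arguments": {
  "series": [
    {"dx": 0, "dy": 0, "dz": 0, "wx": 0, "wy": 0, "wz": 0, "gripper": 0},
    {"dx": 0, "dy": 0, "dz": 0, "wx": 0, "wy": 0, "wz": 0, "gripper": 0},
    {"dx": 0, "dy": 0, "dz": 0, "wx": 0, "wy": 0, "wz": 0, "gripper": 0}
  ]
}}

```text
t: 58.15
tcp_pos: [0.5823, 0.1779, 0.0501]
orientation: [0.068, -0.067, -0.704, 0.704]
wrist_force: [-0.9, 0.3, 0.5]
width: 0.024
```

>>> {"name": "play_rows", "arguments": {
  "series": [
    {"dx": 0, "dy": -8, "dz": 0, "wx": 0, "wy": 0, "wz": 0, "gripper": 0},
    {"dx": 0, "dy": -9, "dz": 0, "wx": 0, "wy": 0, "wz": 0, "gripper": 0},
    {"dx": 0, "dy": -8, "dz": 0, "wx": 0, "wy": 0, "wz": 0, "gripper": 0},
    {"dx": 0, "dy": 0, "dz": 0, "wx": 0, "wy": 0, "wz": 0, "gripper": 0}
  ]
}}

```text
t: 58.55
tcp_pos: [0.5822, 0.1779, 0.0773]
orientation: [0.068, -0.067, -0.704, 0.704]
wrist_force: [-0.4, 0.2, -3.0]
width: 0.0238
```

Run:
```python
from h import *
print(w2b(sense()["tcp_pos"]*1e3));go(*b2w(75.2,116),74,79)
```

```text
[122.7824306  116.75525819]
pos [582.2 177.9  77.3] f [-0.4  0.2 -3. ] w 23.8 t 58.5 tilt -0.0008,-0.0009 LEVEL wx -0.06 wz 0.04 jaw -101.0 | now dx,dy,dz [  0.7   3.2 -47.6] wy 0.0 | after turn [  0.8   3.2 -47.6]
```

>>> {"name": "play_rows", "arguments": {
  "series": [
    {"dx": 0, "dy": 1, "dz": -11, "wx": 0, "wy": 0, "wz": 0, "gripper": 0},
    {"dx": 0, "dy": 0, "dz": -12, "wx": 0, "wy": 0, "wz": 0, "gripper": 0},
    {"dx": 0, "dy": 0, "dz": -12, "wx": 0, "wy": 0, "wz": 0, "gripper": 0},
    {"dx": 0, "dy": 0, "dz": -8, "wx": 0, "wy": 0, "wz": 0, "gripper": 0},
    {"dx": 0, "dy": 0, "dz": 0, "wx": 0, "wy": 0, "wz": 0, "gripper": 0}
  ]
}}

```text
t: 59.05
tcp_pos: [0.5912, 0.2246, 0.0761]
orientation: [0.067, -0.067, -0.704, 0.704]
wrist_force: [2.8, -0.4, -2.6]
width: 0.0236
```

Run:
```python
from h import *
print(w2b(sense()["tcp_pos"]*1e3));go(*b2w(75,116.5),50,79)
```

```text
[ 75.25425043 116.72866503]
pos [591.2 224.6  76.1] f [ 2.8 -0.4 -2.6] w 23.6 t 59.0 tilt -0.0001,-0.0008 LEVEL wx -0.04 wz -0.00 jaw -100.9 | now dx,dy,dz [ 0.2 26.1 -0.3] wy 0.1 | after turn [ 0.2 26.1 -0.3]
```

Right above the first notch. Lower it, and release with a few millimetres to fall.

>>> {"name": "play_rows", "arguments": {
  "series": [
    {"dx": 0, "dy": 8, "dz": 0, "wx": 0, "wy": 0, "wz": 0, "gripper": 0},
    {"dx": 0, "dy": 8, "dz": 0, "wx": 0, "wy": 0, "wz": 0, "gripper": 0},
    {"dx": 0, "dy": 6, "dz": 0, "wx": 0, "wy": 0, "wz": 0, "gripper": 0},
    {"dx": 0, "dy": 0, "dz": 0, "wx": 0, "wy": 0, "wz": 0, "gripper": 0},
    {"dx": 0, "dy": 0, "dz": 0, "wx": 0, "wy": 0, "wz": 0, "gripper": 1},
    {"dx": 0, "dy": 0, "dz": 0, "wx": 0, "wy": 0, "wz": 0, "gripper": 1},
    {"dx": 0, "dy": 0, "dz": 0, "wx": 0, "wy": 0, "wz": 0, "gripper": 1},
    {"dx": 0, "dy": 0, "dz": 0, "wx": 0, "wy": 0, "wz": 0, "gripper": 1}
  ]
}}

```text
t: 59.85
tcp_pos: [0.5908, 0.2239, 0.0516]
orientation: [0.068, -0.067, -0.703, 0.704]
wrist_force: [0.1, 0.1, -0.5]
width: 0.0531
```

>>> {"name": "play_rows", "arguments": {
  "series": [
    {"dx": 0, "dy": -20, "dz": 0, "wx": 0, "wy": 0, "wz": 0, "gripper": 1},
    {"dx": 0, "dy": -40, "dz": 0, "wx": 0, "wy": 0, "wz": 0, "gripper": 1},
    {"dx": 0, "dy": -45, "dz": 0, "wx": 0, "wy": 0, "wz": 0, "gripper": 1},
    {"dx": 0, "dy": 0, "dz": 40, "wx": 0, "wy": 0, "wz": 0, "gripper": 1},
    {"dx": 0, "dy": 0, "dz": 43, "wx": 0, "wy": 0, "wz": 0, "gripper": 1},
    {"dx": 0, "dy": 0, "dz": 43, "wx": 0, "wy": 0, "wz": 0, "gripper": 1},
    {"dx": 0, "dy": 0, "dz": 43, "wx": 0, "wy": 0, "wz": 0, "gripper": 1},
    {"dx": 0, "dy": 0, "dz": 43, "wx": 0, "wy": 0, "wz": 0, "gripper": 1}
  ]
}}

```text
t: 60.65
tcp_pos: [0.5506, 0.0135, 0.1636]
orientation: [0.064, -0.066, -0.704, 0.704]
wrist_force: [0.1, 0.3, -0.3]
width: 0.0912
```

>>> {"name": "play_rows", "arguments": {
  "series": [
    {"dx": 0, "dy": 0, "dz": 40, "wx": 0, "wy": 0, "wz": 0, "gripper": 1},
    {"dx": 0, "dy": 0, "dz": 40, "wx": 0, "wy": 0, "wz": 0, "gripper": 1},
    {"dx": 0, "dy": 0, "dz": 30, "wx": 0, "wy": 0, "wz": 0, "gripper": 1},
    {"dx": 0, "dy": 0, "dz": 0, "wx": 0, "wy": 0, "wz": 0, "gripper": 1}
  ]
}}

```text
t: 61.05
tcp_pos: [0.528, -0.1026, 0.1652]
orientation: [0.065, -0.068, -0.704, 0.704]
wrist_force: [-0.6, 0.3, -0.1]
width: 0.0914
```

Run:
```python
from h import *
go(0,0,0)
P={}
for n in("top","scene"):
    c=optics.camera_params(n);p,d=optics.read_camera(n);P[n]=p;B,_,_=cloud(c,d)
    q=(B[:,2]>100)&(B[:,2]<125)&(B[:,0]>20)&(B[:,0]<150)&(B[:,1]>98)&(B[:,1]<132);print(n,"knob",np.round(np.percentile(B[q],[2,50,98],axis=0),1).tolist())
    q=(abs(B[:,2]-78)<4)&(abs(B[:,0])<70)&(abs(B[:,1])<31);print("pad top",np.round(np.percentile(B[q],[2,50,98],axis=0),1).tolist())
im=np.zeros((400,800,3),np.uint8);im[:,:400]=cv2.resize(P["top"][180:310,110:260],(400,400));im[:300,400:]=cv2.resize(P["scene"][130:250,340:480],(400,300));cv2.imwrite("pics/f2.png",im[:,:,::-1])
```

```text
pos [ 528.  -102.6  165.2] f [-0.6  0.3 -0.1] w 91.4 t 61.0 tilt 0.0046,-0.0016 LEVEL wx -0.04 wz -0.28 jaw -100.8 | now dx,dy,dz [538.7 162.6  -2.3] wy 0.0 | after turn [538.7 162.6  -2.3]
top knob [[64.0, 101.2, 100.5], [75.2, 112.8, 105.0], [87.2, 124.9, 110.2]]
pad top [[-58.7, -23.6, 74.3], [1.0, 0.4, 77.9], [58.4, 24.4, 81.6]]
scene knob [[63.3, 102.8, 100.1], [77.3, 116.4, 106.5], [87.1, 128.6, 111.4]]
pad top [[-59.5, -25.2, 74.9], [0.1, 4.2, 79.3], [55.1, 27.0, 81.8]]
```

View pics/f2.png

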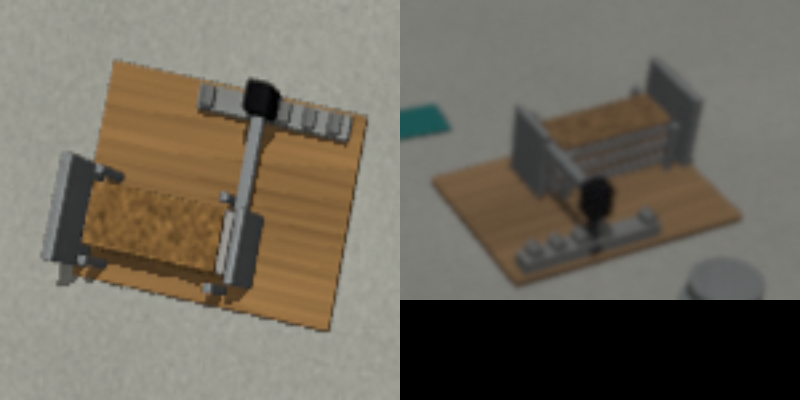

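```bash
python3 -c "
from rig import ticket
print(ticket.finish_job())"
```

```text
the job is handed in; nothing more can be done
None
```

The job is done and handed in at about 61 s of robot time; it reported no verdict. I lifted the knob into the outermost notch, stacked all three slabs in the bay with a cork pad on each, and dropped the knob into the notch next to the long slot. All three cork pads were needed, so none stayed on the rest; I left the turquoise decoys alone.

**Last checks**
- **Knob:** it is at bay x ≈ 75–77 mm, so the fence slide is about 0.048–0.050 m. Its top is at about 105–106 mm, so it is fully down.
- **Stack:** the top pad is at about 78 mm, as expected for three slabs and three pads. After each placing I measured the new layer, and every one was centred within about 3 mm and at the right height.
- **Arm:** it is clear of everything and the gripper is empty.
- **Scatter:** the coarser scene camera read the top pad 1.3 mm higher and 4 mm off centre across the bay (4.2 mm against 0.4 mm from the top camera). I put that down to camera noise.

**What disagreed or went wrong**
- **Fingertips:** they end about 20 mm behind the reported tool point, not 17 mm ahead as stated. My first grip on the knob therefore closed on top of it and nudged the fence about 9 mm along the long slot, with about 7 N of force. I then measured the real tip position and used it for every later grip.
- **Knocked slab:** one slab was pushed a few centimetres aside during the run. I found it again in the images before picking it up.

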